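Reset the bottle-stop bar of a jar washer and tighten its recessed clamp nut

ROBOT

A 6-joint arm with a two-finger parallel gripper is mounted at the origin on the work surface. World frame = base frame: x ahead of the robot, y to its left, z up, the work surface at z = 0. Lengths are in m, angles in rad, forces in N, time in s.
With the tool pointing down it reaches from about 0.275 to 0.725 m from the base axis. Payload 15.9 kg.
Tool frame: the origin (TCP) lies at the very end of the fingers, on their centre line; the grasp point (between the pads) lies 19 mm behind it; z points along the fingers, y is the direction in which the jaws open and shut (so a half turn about z gives the same grasp; the last joint's range is limited). The gripper opens to 85 mm and grips with 20 to 120 N. Pads are 22 mm wide; open, the fingers measure 114 mm over their backs; the gripper's body (76 mm by 85 mm) begins 54 mm behind the grasp point. The pads swing forward as they close: fully open they stand 13 mm farther back than shut.
Start: joints at [1.212, 0.213, -0.034, 1.323, 0, 1.571], TCP at [0.176, 0.468, 0.203] pointing down, gripper open.
Joint ranges: [-2.98, 2.98], [-0.74, 1.72], [-1.14, 1.35], [-2.1, 2.04], [-1.57, 1.44], [-3.14, 3.14]. Speed limits (rad/s): [1.89, 1.89, 2.39, 2.57, 3.14, 3.14].

INTERFACE

Orientations are given as [roll, pitch, yaw] about the fixed x, y, z axes, in that order (R = Rz(yaw) Ry(pitch) Rx(roll)).
In Python, from bench import telemetry, optics, r gives the robot as it stands.
- The arm moves only by the tool drive_tool, never from a script. Its argument "motion" is a list of rows, each an object of numbers: "x", "y", "z": the shift along the tool's x, y, z in m; "spin": the turn about the tool's z in rad; "hand": the closure, from 0 (fully open) to 1 (shut). In form: [{"x": .., "y": .., "z": .., "spin": .., "hand": ..}, ...]. A call has 1 to 10 rows; each row is the pose to reach, as a shift and turn from the pose measured when the call began, along the tool's axes at that moment; what a row does not reach only later rows make up. A row lasts 1/8 s, in which the tool goes at most 62.5 mm and 10.7 degrees, less where a joint would pass 70% of its speed; a pose out of reach is approached as far as the arm can. A call with a gripper value outside its range is refused whole. The fingers move at their own pace and stop on an object; "newtons" is the grip in N (left out, the last holds). Time passes only in rows, so rows that repeat a pose let the fingers close. It gives the time, the measured TCP pose, the force and the opening at its end, in the units of the state.
- telemetry.read_state(): the state, without advancing time (a new reading comes with each control period).
- optics.capture(name): name is "scene" or "top" or "wrist"; returns (picture, depth): 400x640x3 uint8, red, green, blue; 400x640 float32, m along the optical axis (not along the pixel's ray), 0 where there is no reading.
- optics.camera_info(name): a dict with "vertical_fov" (degrees; the focal length in pixels is half the picture's height over the tangent of half this angle, whatever the lens; pixels are square), "cx", "cy" (the principal point, pixels), "distortion" ([k1, k2, p1, p2, k3] as OpenCV has them; the pictures are not rectified), "R" (3x3) and "t" (3): a world point X has camera coordinates R X + t; the wrist camera has in their place "T_tool_cam" (4x4, takes a point from camera to tool coordinates, whose origin is the TCP and whose axes are the flange's). Camera axes: x right, y down, z forward; pixel columns grow to the right and rows downward; lengths in m; the calibration is good to about 2 mm. A picture is of the moment at which its call begins: read the wrist's pose just before it. camera_info takes no time and is no camera call.
- r.finish_job(): hands the job in, once; it reports no verdict.
The state is a dict: "clock": time; "q": joint angles; "joint_vel": joint speeds; "joint_torque": joint torques, N m; "tool_pos": TCP position; "eef_rot": TCP orientation; "contact_force": force on the tool from outside, world axes, zero at the start; "ft_torque": the same for the moment, N m; "gripper_width": finger opening in m.
Only numpy, scipy, OpenCV 4.12 (cv2) and the standard library are available. Lean on these libraries where they do the work, as an engineer would, in place of code of your own. Each camera call takes 0.05 s, during which the arm holds its last target.

TASK

Push the steel stop bar with the orange end plate fully home into the side of the white clamp block. Then take the blue-handled long socket key from the grey rack, put it down the block's sloping bore onto the nut at the bottom, and turn the nut clockwise (seen looking down the bore) until it stops. Put the key back upright in its hole in the rack, and do not knock over or shove the other things.

Things in the scene. Friction and masses are not known exactly. Their poses are not given: they have to be found in the camera images.
- bore_mouth (a point): Centre of the mouth (blue band around it) of the round bore in the white clamp block. z points out of the bore along its axis, leaning 30 degrees from vertical, roughly towards the robot; y points level, out of the block's side in which the stop bar slides. Bore 44 mm wide, 75 mm deep to a flat floor, in a tube 60 mm wide outside. The mouth is about 142 mm above the table.
- block: White clamp block, fixed, 130 x 100 x 58 mm on a dark foot plate 170 x 120 x 6 mm, carrying the sloping bore on top; origin at the centre of its underside, x along its 130 mm length (the bore leans to -x), +y towards the stop bar.
- nut (a joint): Angle of the brass square nut at the bottom of the bore, rad: grows clockwise seen looking down the bore, hard stop (tight) at 1.2, starts at 0 to 0.4. Stiff, about 0.2 Nm; stays where left. Coaxial with the bore, 19 mm square, 12 mm high from the bore floor, with a pointed tip to 21 mm. At 0 its flats are square to bore_mouth's x and y axes.
- bar (a joint): How far the stop bar has been pushed in from its outermost position, m: starts between 0 and 0.022; the hidden stop (fully home) is at 0.050. It slides level with about 3 N of friction and stays where it is left.
- bar_end (a point): Centre of the outer face of the orange end plate (40 mm wide, 44 mm high, 8 mm thick) of the stop bar, 32 mm above the table. The point's y axis points level out of the block; push against this face along -y. When home the face still stands 53 mm out of the block's side.
- key_center (a point): The blue-handled socket key, upright in the rack; the point half-way along it, z up along the key. 160 mm long, about 0.3 kg: the top 40 mm is a 24 mm square blue handle (sides along this point's x and y), then a 14 mm round shaft and, at the foot, the socket, 36 mm across.
- key_foot (a point): Middle of the key's open socket end, 80 mm below key_center, same axes. The socket opening is 21 mm square, 26 mm deep, its sides parallel to the handle's. Fully on the nut, the foot rests on the bore's floor, 75 mm below the mouth, and the handle stands 45 to 85 mm out of the mouth.
- rack: Grey plastic tool rack, 170 x 80 x 60 mm, fixed; origin at the centre of its underside, x axis along its length. Two 40 mm square holes at x = -40 mm and x = +40 mm (y = 0), their floors 15 mm above the table. One holds the blue key, the other the red spare.
- spare_center (a point): Half-way up the red-handled socket key (140 mm long, handle 24 mm square), upright in the rack's other hole. Too small for this nut: leave it.
- jar_a_center (a point): Half-way up an upside-down amber jar, 68 mm wide, 105 mm high, in the white tray (170 x 110 x 30 mm, fixed). Leave it.
- jar_b_center (a point): Half-way up a second amber jar of the same size in the tray. Leave it.
- jar_c_center (a point): Half-way up an upside-down clear jar of the same size on the table behind the block. Leave it.
- pot_center (a point): Half-way up a white plastic pot, 72 mm wide, 105 mm high, behind the block. Leave it.
- rinse_center (a point): Half-way up a blue bottle, 64 mm wide, 160 mm high, behind the block. Leave it.
- wrench_grip (a point): Grip of a wrench lying on the table in front of the robot. Leave it.
- nut_top (a point): Centre of the nut's upper square face, 12 mm above the bore floor (63 mm down from the mouth).

How it is judged:
On the way, in this order (a step that is already met when the one before it is completed fails the run):
1. the stop bar is fully home (within 3 mm) (value of joint bar above 0.047 m), for 0.2 s.
2. the nut is turned to its stop (within 0.08 rad) with the key on it (value of joint nut above 1.12 rad and distance between key_foot and nut_top below 0.02 m), for 0.2 s.
At the end, for the whole second after the job is handed in: The stop bar is within 3 mm of its stop, the nut is within 0.08 rad of its stop, and the blue key stands released and at rest in its rack hole: foot on the hole's floor (within 7 mm), upright within 0.2 rad (value of joint bar above 0.047 m and value of joint nut above 1.12 rad and z of key_foot in the frame of rack between 0.01 and 0.022 m and x of key_foot in the frame of rack between -0.06 and 0.06 m and y of key_foot in the frame of rack between -0.02 and 0.02 m and angle between key_center's own z axis and vertical below 0.2 rad and linear speed of key below 0.03 m/s and contact force between the fingers and key below 0.1 N); the robot touches nothing.
It fails at once if a jar, the pot or the blue bottle is knocked over or shoved more than 40 mm (distance of any of jar_a_center, jar_b_center, jar_c_center, pot_center, rinse_center from where it was at the start of the episode above 0.04 m or angle between any of jar_a_center, jar_b_center, jar_c_center, pot_center, rinse_center's own z axis and vertical above 0.6 rad).
It fails at once if the red spare key is pulled out or shoved more than 40 mm (distance of spare_center from where it was at the start of the episode above 0.04 m).
It fails at once if the wrench is shoved more than 40 mm (distance of wrench_grip from where it was at the start of the episode above 0.04 m).
It also fails if it takes over 72 s, if anything falls off the work surface, if the arm or the gripper's body presses on something with over 40 N, if the wrist force passes 120 N, or if a joint passes its speed limit or range.

## Working session

There is one attempt and no reset: what is moved stays moved. The work goes in short steps, Python scripts to look and compute and a tool call to move; the robot and the scene stay as the last step left them, time stands still between calls to the robot, and variables do not carry over. Pictures are saved under pics/ and viewed, and the job is handed in when it is done.

Besides the shell and the picture viewer there is one more tool, called after "Request:" as name(argument=value, ...), one argument or row to a line, values as JSON. drive_tool: Moves the arm, as the interface text tells. Its arguments: {"type":"object","properties":{"motion":{"type":"array","items":{"type":"object","properties":{"x":{"type":"number"},"y":{"type":"number"},"z":{"type":"number"},"spin":{"type":"number"},"hand":{"type":"number"}}}},"newtons":{"type":"number"}},"required":["motion"]}

```bash
ls; mkdir -p pics; python3 - <<'E'
from bench import telemetry, optics, r
import cv2
print(telemetry.read_state())
for n in ("scene","top","wrist"):
    p,d=optics.capture(n); cv2.imwrite(f"pics/{n}0.png",p[:,:,::-1]); 
    import numpy as np; np.save(f"pics/{n}0d.npy",d)
    print(n,optics.camera_info(n))
E
```

```text
pics
{'clock': 0.0, 'q': array([ 1.21200587e+00,  2.13346469e-01, -3.50660839e-02,  1.32349577e+00,
       -1.67532038e-05,  1.57075344e+00]), 'joint_vel': array([ 0.00202655,  0.00070367, -0.00050147,  0.00020114, -0.00046099,
        0.0015148 ]), 'joint_torque': array([-3.17131751e-03, -6.86165357e+01,  4.87111151e+01,  1.79242389e-02,
       -2.19301664e-04,  3.50392713e-05]), 'tool_pos': array([0.17544474, 0.46780805, 0.20201825]), 'eef_rot': array([-3.14048066e+00,  1.67055037e-05,  2.78284510e+00]), 'contact_force': array([-0.38366141,  0.84144174, -0.61889658]), 'ft_torque': array([-0.04234741,  0.01903688, -0.00501941]), 'gripper_width': 0.08540481886935565}
scene {'vertical_fov': 56.468298091282094, 'cx': 319.42075715556336, 'cy': 202.1823890198472, 'distortion': array([0.01082519, 0.        , 0.        , 0.        , 0.        ]), 'R': array([[ 0.55662955,  0.83059347,  0.01667429],
       [ 0.52754687, -0.33789287, -0.77943743],
       [-0.64176151,  0.44265438, -0.62625814]]), 't': array([-0.31785446, -0.22211925,  1.5651164 ])}
top {'vertical_fov': 53.544793986493495, 'c
[... 174 characters left out ...]
2,  0.00908006],
       [-0.99023382,  0.0077749 , -0.13919963],
       [ 0.1391175 , -0.0102619 , -0.99022271]]), 't': array([0.00406664, 0.58946536, 1.01227006])}
wrist {'vertical_fov': 71.60762159818938, 'cx': 323.4018884599444, 'cy': 198.3227457591694, 'distortion': array([-0.01223172,  0.        ,  0.        ,  0.        ,  0.        ]), 'T_tool_cam': array([[ 2.21876532e-04, -9.55472775e-01, -2.95079188e-01,
         7.42565397e-02],
       [ 9.99999240e-01,  5.69755556e-04, -1.09295935e-03,
        -8.19757198e-05],
       [ 1.21241591e-03, -2.95078722e-01,  9.55472175e-01,
        -1.71484612e-01],
       [ 0.00000000e+00,  0.00000000e+00,  0.00000000e+00,
         1.00000000e+00]])}
```

View pics/scene0.png

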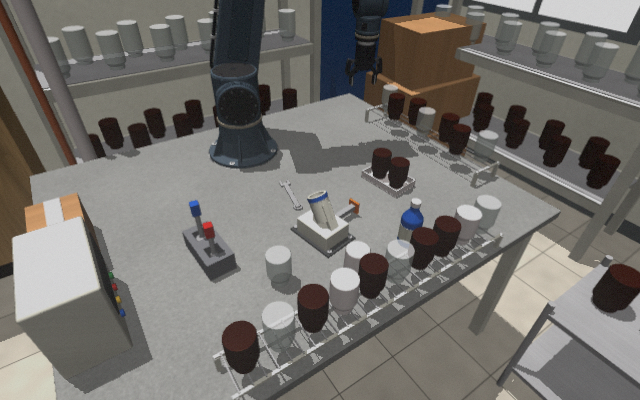

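View pics/top0.png

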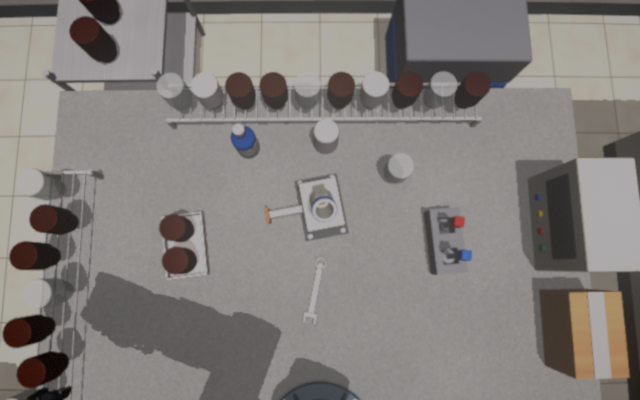

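View pics/wrist0.png

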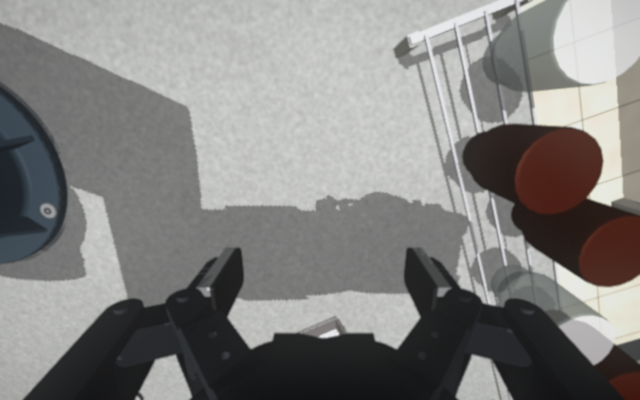

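```bash
cat > h.py <<'E'
import numpy as np, cv2, json
from bench import telemetry, optics, r
from scipy.spatial.transform import Rotation as Ro
def cap(n,tag):
    s=telemetry.read_state(); p,d=optics.capture(n); i=optics.camera_info(n)
    if n=="wrist":
        T=np.eye(4);T[:3,:3]=Ro.from_euler('xyz',s['eef_rot']).as_matrix();T[:3,3]=s['tool_pos']
        M=T@i['T_tool_cam']
    else:
        M=np.eye(4);M[:3,:3]=i['R'].T;M[:3,3]=-i['R'].T@i['t']
    f=200/np.tan(np.radians(i['vertical_fov']/2))
    K=np.array([[f,0,i['cx']],[0,f,i['cy']],[0,0,1]])
    np.savez(f"pics/{tag}.npz",p=p,d=d,M=M,K=K,D=i['distortion'])
    cv2.imwrite(f"pics/{tag}.png",p[:,:,::-1]); return p,d
def load(tag): return np.load(f"pics/{tag}.npz")
def crop(tag,u0,v0,w,h,s):
    z=load(tag)['p'][v0:v0+h,u0:u0+w,::-1]
    cv2.imwrite(f"pics/{tag}_c{u0}_{v0}.png",cv2.resize(z,None,fx=s,fy=s,interpolation=cv2.INTER_CUBIC))
def ray(z,u,v):
    q=cv2.undistortPoints(np.array([[[u,v]]],float),z['K'],z['D'])[0,0]
    return np.array([q[0],q[1],1.])
def px(tag,u,v,h=None):
    """world point by depth or on plane z=h"""
    z=load(tag); a=ray(z,u,v); M=z['M']
    if h is None: return M[:3,:3]@(a*z['d'][int(round(v)),int(round(u))])+M[:3,3]
    d=M[:3,:3]@a; return M[:3,3]+d*(h-M[2,3])/d[2]
def proj(tag,X):
    z=load(tag);M=np.linalg.inv(z['M']);X=np.atleast_2d(X)
    rv=cv2.Rodrigues(M[:3,:3])[0]
    return cv2.projectPoints(X,rv,M[:3,3],z['K'],z['D'])[0][:,0]
def cloud(tag):
    z=load(tag);d=z['d'];vv,uu=np.mgrid[0:400,0:640]
    q=cv2.undistortPoints(np.stack([uu,vv],-1).reshape(-1,1,2).astype(float),z['K'],z['D'])[:,0]
    P=np.c_[q,np.ones(len(q))]*d.reshape(-1,1); W=P@z['M'][:3,:3].T+z['M'][:3,3]
    W[d.ravel()==0]=np.nan; return W.reshape(400,640,3),z['p']
def st():
    s=telemetry.read_state(); print('t',s['clock'],'q',s['q'].round(3),'pos',s['tool_pos'].round(4),'R',s['eef_rot'].round(4),'F',s['contact_force'].round(1),'w',round(s['gripper_width'],4))
E
python3 - <<'E'
from h import *
cap("top","t1");cap("scene","s1")
crop("t1",250,150,110,100,7);crop("t1",400,180,90,110,6);crop("s1",280,170,100,90,7);crop("s1",170,190,90,90,6)
E
```

```text
(no output)
```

View pics/t1_c250_150.png

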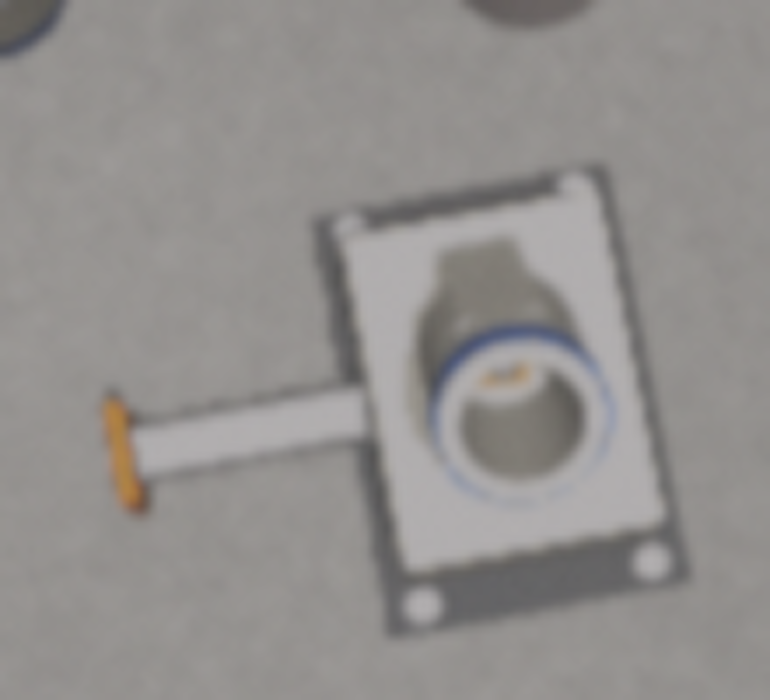

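View pics/t1_c400_180.png

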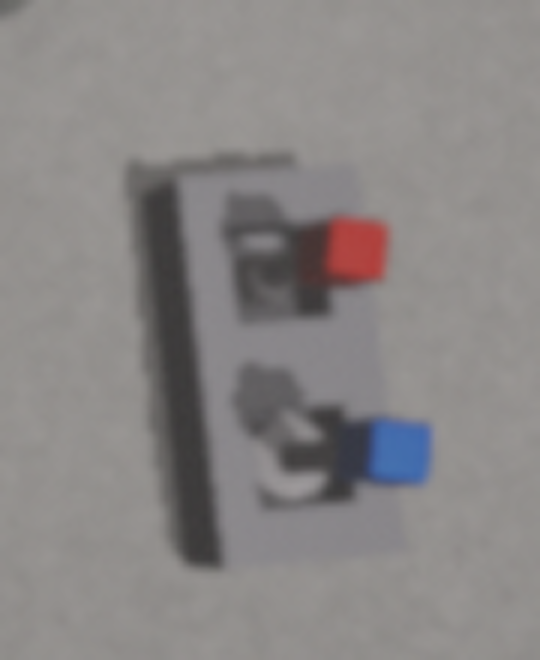

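View pics/s1_c280_170.png

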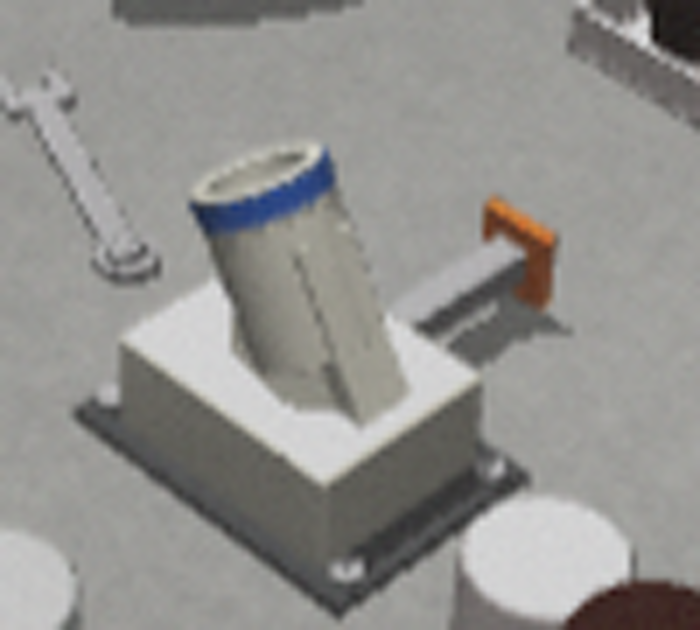

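View pics/s1_c170_190.png

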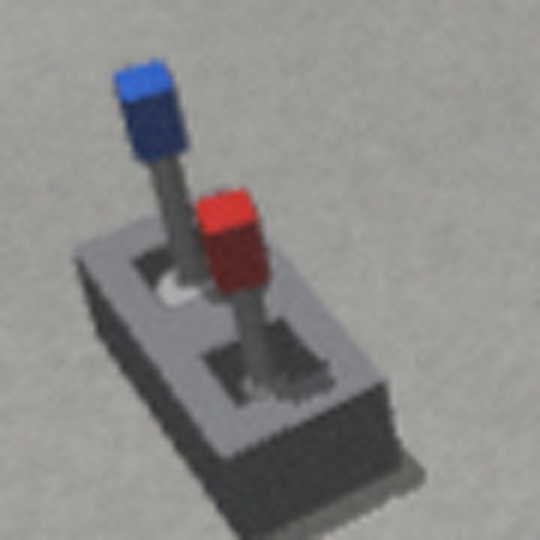

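```bash
python3 - <<'E'
from h import *
W,p=cloud("t1")
print('block top z',np.nanmedian(W[180:186,302:312,2]))
for h in (0.058,0.064):
    C=[px("t1",250+a/7,150+b/7,h) for a,b in [(345,232),(585,190),(662,525),(408,570)]]
    C=np.array(C); print(h,C.round(4).tolist(),[np.linalg.norm(C[i]-C[i-1]).round(4) for i in range(4)],C.mean(0).round(4))
F=np.array([px("t1",250+a/7,150+b/7,.006) for a,b in [(315,218),(602,165),(690,578),(390,635)]]);print('foot',F.round(4).tolist(),F.mean(0).round(4),[np.linalg.norm(F[i]-F[i-1]).round(4) for i in range(4)])
# orange plate top edge
print('bar plate top z .054', [px("t1",250+a/7,150+b/7,.054).round(4) for a,b in [(105,397),(130,510)]])
m=(p[...,0].astype(int)-p[...,2]>60)&(p[...,0]>130); m[:,:255]=0;m[:,290:]=0;m[:190]=0;m[240:]=0
print('orange pts',m.sum(),np.nanmedian(W[m],0))
# rack corners at z .06
Rk=np.array([px("t1",400+a/6,180+b/6,.06) for a,b in [(178,182),(358,165),(405,550),(222,568)]]);print('rack',Rk.round(4).tolist(),Rk.mean(0).round(4),[np.linalg.norm(Rk[i]-Rk[i-1]).round(4) for i in range(4)])
# blue handle top: z=.175
B=np.array([px("t1",400+a/6,180+b/6,.175) for a,b in [(377,425),(430,423),(430,480),(368,478)]]);print('blue',B.round(4).tolist(),B.mean(0).round(4))
Rd=np.array([px("t1",400+a/6,180+b/6,.155) for a,b in [(333,220),(386,222),(380,280),(328,274)]]);print('red',Rd.round(4).tolist(),Rd.mean(0).round(4))
# bore mouth ring at .142 : outer circle
print('mouth', [px("t1",250+a/7,150+b/7,.142).round(4) for a,b in [(524,415),(432,415),(615,415),(524,325),(524,508)]])
m=(p[...,2].astype(int)-p[...,0]>60)
for nm,(u0,u1,v0,v1) in dict(band=(305,345,190,225),bkey=(455,475,245,265)).items():
    k=np.zeros_like(m);k[v0:v1,u0:u1]=m[v0:v1,u0:u1];print(nm,k.sum(),np.nanmedian(W[k],0),np.nanmax(W[k],0))
E
```

```text
block top z 0.05637375028373137
0.058 [[0.6561, 0.0461, 0.058], [0.6716, -0.0446, 0.058], [0.5442, -0.0714, 0.058], [0.5283, 0.0231, 0.058]] [np.float64(0.1299), np.float64(0.0921), np.float64(0.1302), np.float64(0.0958)] [ 0.6    -0.0117  0.058 ]
0.064 [[0.6548, 0.0459, 0.064], [0.6703, -0.0443, 0.064], [0.5436, -0.0709, 0.064], [0.5278, 0.0231, 0.064]] [np.float64(0.1291), np.float64(0.0915), np.float64(0.1294), np.float64(0.0953)] [ 0.5991 -0.0115  0.064 ]
foot [[0.6726, 0.0598, 0.006], [0.6933, -0.0543, 0.006], [0.5285, -0.086, 0.006], [0.5074, 0.031, 0.006]] [ 0.6005 -0.0124  0.006 ] [np.float64(0.1678), np.float64(0.116), np.float64(0.1678), np.float64(0.1189)]
bar plate top z .054 [array([0.5945, 0.1364, 0.054 ]), array([0.5519, 0.1267, 0.054 ])]
orange pts 39 [0.57273323 0.13106511 0.05379858]
rack [[0.5807, -0.2952, 0.06], [0.5876, -0.375, 0.06], [0.4207, -0.3857, 0.06], [0.414, -0.3063, 0.06]] [ 0.5008 -0.3406  0.06  ] [np.float64(0.167), np.float64(0.0801), np.float64(0.1672), np.float64(0.0798)]
blue [[0.4707, -0.3333, 0.175], [0.4712, -0.3539, 0.175], [0.4495, -0.3526, 0.175], [0.4506, -0.3287, 0.175]] [ 0.4605 -0.3421  0.175 ]
red [[0.5522, -0.328, 0.155], [0.5513, -0.3492, 0.155], [0.5282, -0.3454, 0.155], [0.5308, -0.3248, 0.155]] [ 0.5406 -0.3369  0.155 ]
mouth [array([ 0.5742, -0.018 ,  0.142 ]), array([0.5745, 0.0135, 0.142 ]), array([ 0.574 , -0.0493,  0.142 ]), array([ 0.6055, -0.0184,  0.142 ]), array([ 0.5422, -0.0177,  0.142 ])]
  return np.nanmean(a, axis, out=out, keepdims=keepdims)
Traceback (most recent call last):
ValueError: zero-size array to reduction operation fmax which has no identity
```

Request:
drive_tool(
  motion=[
    {"x":-0.47,"y":-0.142,"z":0,"spin":-0.54,"hand":1},
    {"x":-0.47,"y":-0.142,"z":0,"spin":-0.54,"hand":1},
    {"x":-0.47,"y":-0.142,"z":0,"spin":-0.54,"hand":1},
    {"x":-0.47,"y":-0.142,"z":0,"spin":-0.54,"hand":1},
    {"x":-0.47,"y":-0.142,"z":0,"spin":-0.54,"hand":1},
    {"x":-0.47,"y":-0.142,"z":0,"spin":-0.54,"hand":1},
    {"x":-0.47,"y":-0.142,"z":0,"spin":-0.54,"hand":1},
    {"x":-0.47,"y":-0.142,"z":0,"spin":-0.54,"hand":1},
    {"x":-0.47,"y":-0.142,"z":0.1,"spin":-0.54,"hand":1},
    {"x":-0.47,"y":-0.142,"z":0.1,"spin":-0.54,"hand":1},
  ],
)

```text
clock: 1.5
tool_pos: [0.5657, 0.1687, 0.0997]
eef_rot: [-3.141, -0.002, -2.962]
contact_force: [0.1, -0.7, 0.5]
gripper_width: 0.0001
```

```bash
python3 - <<'E'
from h import *
st();cap("wrist","w2");cap("top","t2");crop("t2",220,150,140,100,5)
E
```

```text
t 1.5 q [ 0.29   0.437  0.016  1.152 -0.     0.111] pos [0.5657 0.1687 0.0997] R [-3.141e+00 -2.100e-03 -2.962e+00] F [ 0.1 -0.7  0.5] w 0.0001
```

View pics/w2.png

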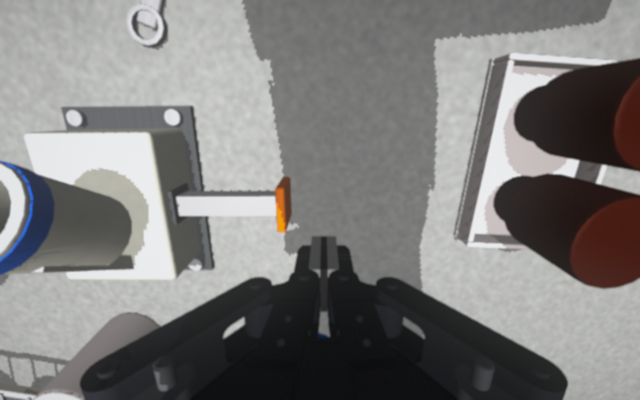

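View pics/t2_c220_150.png

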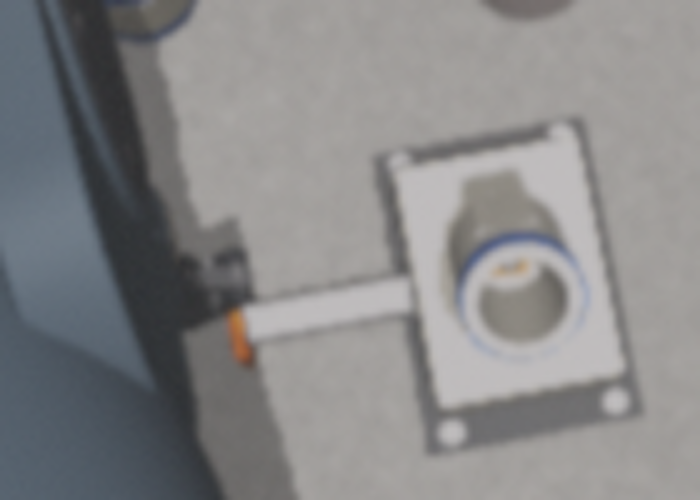

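```bash
python3 - <<'E'
from h import *
W,p=cloud("w2");p=p.astype(int)
m=(p[...,0]-p[...,2]>60)&(p[...,0]>120); m[:,:260]=0;m[:,300:]=0;m[:150]=0;m[245:]=0
P=W[m];P=P[~np.isnan(P[:,0])];c=np.array([.6,-.012,0]);
a=.183;L=np.c_[(P-c)@[np.cos(a),np.sin(a),0],(P-c)@[-np.sin(a),np.cos(a),0],P[:,2]]
print(len(P),np.percentile(L,[2,25,50,75,98],axis=0).round(4))
q=L[L[:,2]>.048];print(len(q),np.percentile(q,[5,50,95],axis=0).round(4))
# foot plate right edge, block edges in wrist: fit yaw via foot top corners
print([px("w2",u,v,.006).round(4) for u,v in [(63,107),(192,106),(213,268)]],[px("w2",u,v,.058).round(4) for u,v in [(26,133),(150,133),(178,278)]])
s=telemetry.read_state();print((s['tool_pos']-c)@[np.cos(a),np.sin(a),0],(s['tool_pos']-c)@[-np.sin(a),np.cos(a),0])
E
```

```text
419 [[-0.0172  0.1433  0.052 ]
 [-0.0088  0.1455  0.0533]
 [ 0.0014  0.1474  0.0538]
 [ 0.0112  0.1492  0.0543]
 [ 0.0211  0.1508  0.0554]]
416 [[-0.0162  0.1438  0.0524]
 [ 0.001   0.1474  0.0538]
 [ 0.0193  0.1506  0.0551]]
[array([ 0.5293, -0.0825,  0.006 ]), array([0.5076, 0.0354, 0.006 ]), array([0.6723, 0.0651, 0.006 ])] [array([ 0.5465, -0.0661,  0.058 ]), array([0.5298, 0.0283, 0.058 ]), array([0.653 , 0.0526, 0.058 ])]
-0.0030986329259380914 0.18427900759862795
```

Request:
drive_tool(
  motion=[
    {"z":0.05,"x":-0.003},
    {"z":0.083,"x":-0.003},
    {"z":0.083,"x":-0.003},
    {"z":0.083,"x":-0.003,"y":-0.02},
    {"z":0.083,"x":-0.003,"y":-0.04},
    {"z":0.083,"x":-0.003,"y":-0.05},
    {"z":0.083,"x":-0.003,"y":-0.05},
  ],
)

```text
validation failed for argument at $.mo...
```

Request:
drive_tool(
  motion=[
    {"x":-0.003,"y":0,"z":0.05,"spin":0,"hand":1},
    {"x":-0.003,"y":0,"z":0.083,"spin":0,"hand":1},
    {"x":-0.003,"y":0,"z":0.083,"spin":0,"hand":1},
    {"x":-0.003,"y":-0.02,"z":0.083,"spin":0,"hand":1},
    {"x":-0.003,"y":-0.04,"z":0.083,"spin":0,"hand":1},
    {"x":-0.003,"y":-0.055,"z":0.083,"spin":0,"hand":1},
    {"x":-0.003,"y":-0.055,"z":0.083,"spin":0,"hand":1},
  ],
)

```text
clock: 2.48
tool_pos: [0.5764, 0.1131, 0.0161]
eef_rot: [-3.14, -0.006, -2.964]
contact_force: [0.2, 0.4, 0.0]
gripper_width: 0.0001
```

Request:
drive_tool(
  motion=[
    {"x":0,"y":-0.004,"z":0,"spin":0,"hand":1},
    {"x":0,"y":-0.007,"z":0,"spin":0,"hand":1},
    {"x":0,"y":-0.01,"z":0,"spin":0,"hand":1},
  ],
)

```text
clock: 2.85
tool_pos: [0.5781, 0.1034, 0.0162]
eef_rot: [-3.14, -0.006, -2.963]
contact_force: [-1.4, 2.1, 1.8]
gripper_width: -0.0002
```

```bash
python3 - <<'E'
from h import *
st();cap("wrist","w3");crop("w3",100,80,300,220,2.6)
E
```

```text
t 2.85 q [ 0.178  0.494 -0.117  0.966 -0.001 -0.001] pos [0.5781 0.1034 0.0162] R [-3.1401 -0.0062 -2.963 ] F [-1.4  2.1  1.8] w -0.0002
```

View pics/w3_c100_80.png

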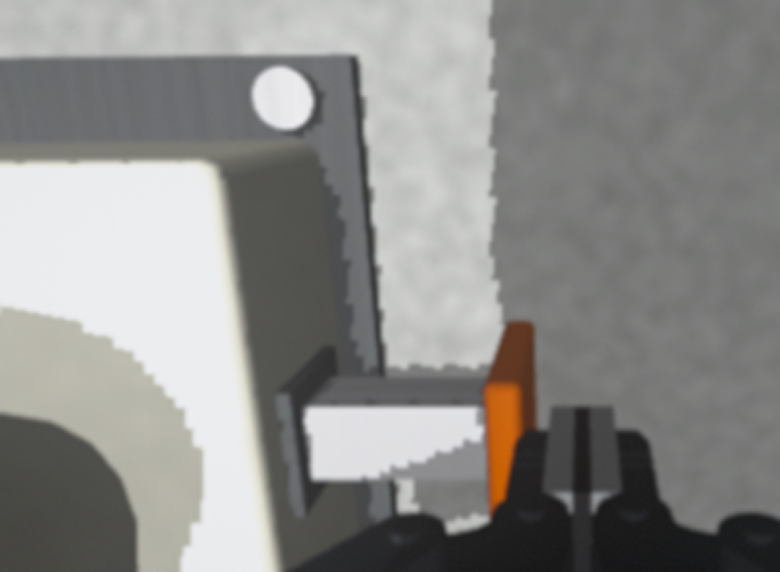

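Request:
drive_tool(
  motion=[
    {"x":0,"y":-0.003,"z":0,"spin":0,"hand":1},
    {"x":0,"y":-0.005,"z":0,"spin":0,"hand":1},
  ],
)

```text
clock: 3.15
tool_pos: [0.5782, 0.1024, 0.0162]
eef_rot: [3.135, -0.006, -2.961]
contact_force: [-7.4, 37.2, 2.6]
gripper_width: 0.0004
```

Request:
drive_tool(
  motion=[
    {"x":0,"y":0.03,"z":0,"spin":0,"hand":1},
    {"x":0,"y":0.03,"z":-0.06,"spin":0,"hand":1},
    {"x":0,"y":0.03,"z":-0.12,"spin":0,"hand":1},
    {"x":0,"y":0.03,"z":-0.18,"spin":0,"hand":1},
    {"x":0,"y":0.02,"z":-0.24,"spin":0,"hand":1},
    {"x":0,"y":0.01,"z":-0.3,"spin":0,"hand":1},
    {"x":-0.05,"y":0.01,"z":-0.34,"spin":0,"hand":1},
    {"x":-0.1,"y":0.01,"z":-0.34,"spin":0,"hand":1},
    {"x":-0.15,"y":0.01,"z":-0.34,"spin":0,"hand":1},
    {"x":-0.2,"y":0.01,"z":-0.34,"spin":0,"hand":1},
  ],
)

```text
clock: 4.4
tool_pos: [0.6843, 0.1294, 0.319]
eef_rot: [3.136, 0.024, -2.961]
contact_force: [9.2, 2.1, 26.2]
gripper_width: -0.0001
```

```bash
python3 - <<'E'
from h import *
st();cap("top","t3")
crop("t3",200,130,160,120,5)
E
```

```text
t 4.4 q [0.184 0.863 1.354 2.037 0.006 0.003] pos [0.6843 0.1294 0.319 ] R [ 3.1356  0.0242 -2.9607] F [ 9.2  2.1 26.2] w -0.0001
```

View pics/t3.png

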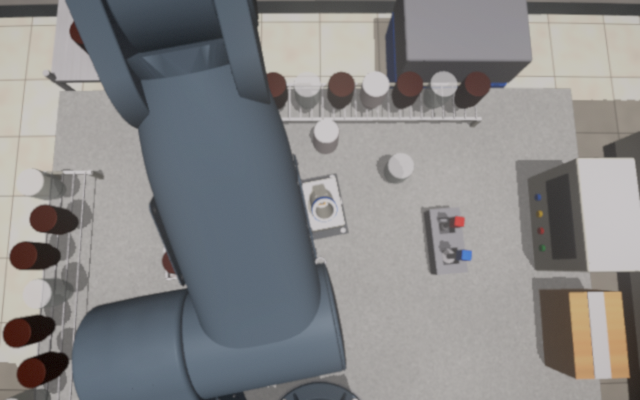

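Request:
drive_tool(
  motion=[
    {"x":-0.1,"y":0,"z":0,"spin":0,"hand":1},
    {"x":-0.1,"y":0,"z":0,"spin":0,"hand":1},
    {"x":-0.1,"y":0,"z":0,"spin":0,"hand":1},
    {"x":-0.1,"y":0,"z":0,"spin":0,"hand":1},
  ],
)

```text
clock: 4.95
tool_pos: [0.6861, 0.1292, 0.3055]
eef_rot: [3.136, 0.005, -2.961]
contact_force: [0.1, 0.1, 0.0]
gripper_width: 0.0003
```

```bash
python3 - <<'E'
from h import *
st()
E
```

```text
t 4.95 q [1.830e-01 8.830e-01 1.353e+00 2.036e+00 6.000e-03 2.000e-03] pos [0.6861 0.1292 0.3055] R [ 3.1355  0.0055 -2.9606] F [0.1 0.1 0. ] w 0.0003
```

Request:
drive_tool(
  motion=[
    {"x":-0.3,"y":0,"z":-0.3,"spin":0,"hand":1},
    {"x":-0.3,"y":0,"z":-0.3,"spin":0,"hand":1},
    {"x":-0.3,"y":0,"z":-0.3,"spin":0,"hand":1},
    {"x":-0.3,"y":0,"z":-0.3,"spin":0,"hand":1},
  ],
)

```text
clock: 5.45
tool_pos: [0.6817, 0.1274, 0.3441]
eef_rot: [3.135, 0.061, -2.961]
contact_force: [0.4, 0.3, -0.4]
gripper_width: 0.0002
```

```bash
python3 - <<'E'
from h import *
st()
E
```

```text
t 5.45 q [1.820e-01 8.270e-01 1.353e+00 2.036e+00 6.000e-03 1.000e-03] pos [0.6817 0.1274 0.3441] R [ 3.1353  0.0608 -2.9611] F [ 0.4  0.3 -0.4] w 0.0002
```

```bash
cat >> h.py <<'E'
def shift(X):
    s=telemetry.read_state();R=Ro.from_euler('xyz',s['eef_rot']).as_matrix()
    return (R.T@(np.array(X)-s['tool_pos'])).round(4)
def ax():
    s=telemetry.read_state();R=Ro.from_euler('xyz',s['eef_rot']).as_matrix();print('axes\n',R.round(3));return R
E
python3 - <<'E'
from h import *
print(shift([.4605,-.342,.27]));ax()
E
```

```text
[ 0.3059 -0.4224  0.0529]
axes
 [[-0.982 -0.18   0.059]
 [-0.179  0.984  0.017]
 [-0.061  0.006 -0.998]]
```

Request:
drive_tool(
  motion=[
    {"x":0.305,"y":-0.422,"z":0.053,"spin":0.11,"hand":0},
    {"x":0.305,"y":-0.422,"z":0.053,"spin":0.11,"hand":0},
    {"x":0.305,"y":-0.422,"z":0.053,"spin":0.11,"hand":0},
    {"x":0.305,"y":-0.422,"z":0.053,"spin":0.11,"hand":0},
    {"x":0.305,"y":-0.422,"z":0.053,"spin":0.11,"hand":0},
    {"x":0.305,"y":-0.422,"z":0.053,"spin":0.11,"hand":0},
    {"x":0.305,"y":-0.422,"z":0.053,"spin":0.11,"hand":0},
    {"x":0.305,"y":-0.422,"z":0.053,"spin":0.11,"hand":0},
    {"x":0.305,"y":-0.422,"z":0.053,"spin":0.11,"hand":0},
    {"x":0.305,"y":-0.422,"z":0.053,"spin":0.11,"hand":0},
  ],
)

```text
clock: 6.7
tool_pos: [0.4594, -0.3439, 0.2691]
eef_rot: [3.128, 0.059, -3.074]
contact_force: [-0.2, 0.7, 0.5]
gripper_width: 0.0851
```

```bash
python3 - <<'E'
from h import *
st();cap("wrist","w4");cap("top","t4");crop("t4",240,150,120,100,6)
E
```

```text
t 6.7 q [-0.672  0.339  0.3    1.497  0.05  -0.74 ] pos [ 0.4594 -0.3439  0.2691] R [ 3.1281  0.0586 -3.0737] F [-0.2  0.7  0.5] w 0.0851
```

View pics/w4.png

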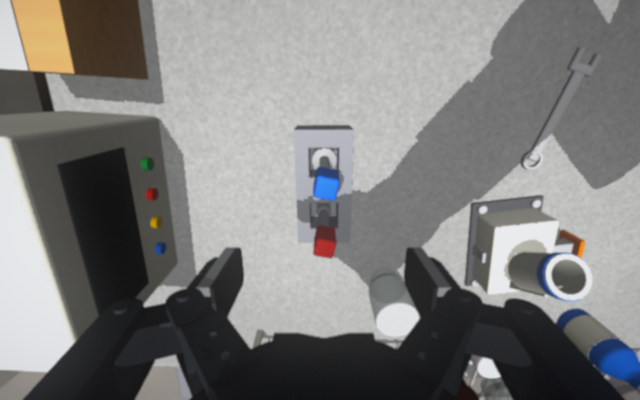

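View pics/t4_c240_150.png

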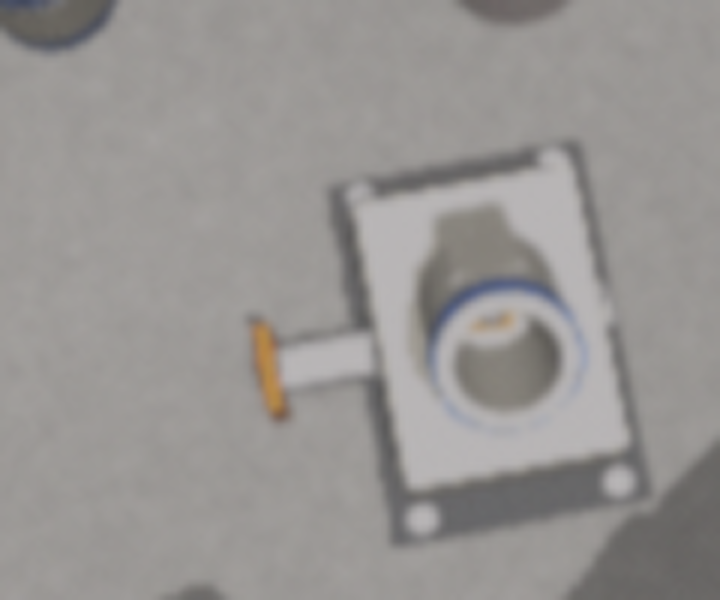

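```bash
python3 - <<'E'
from h import *
c=np.array([.6,-.012,0]);a=.183
for tag,(sx,ox,oy,pts) in {"t1":(7,250,150,[(105,397),(130,510)]),"t4":(6,240,150,[(252,320),(280,415)])}.items():
    P=[px(tag,ox+u/sx,oy+v/sx,.054) for u,v in pts]; print(tag,[((p-c)@[-np.sin(a),np.cos(a),0]).round(4) for p in P])
W,p=cloud("w4");p=p.astype(int)
m=(p[...,2]-p[...,0]>60); m[:,:300]=0;m[:,350:]=0;m[:150]=0;m[220:]=0
P=W[m];P=P[~np.isnan(P[:,0])];print(len(P),np.nanmax(P[:,2]),np.median(P,0));T=P[P[:,2]>.172-.005]
print(len(T),T.mean(0),T.min(0),T.max(0)); rr=cv2.minAreaRect((T[:,:2]*1000).astype(np.float32));print(rr)
crop("w4",280,110,90,160,5)
E
```

```text
t1 [np.float64(0.1469), np.float64(0.1452)]
t4 [np.float64(0.1015), np.float64(0.097)]
673 0.17695105027695934 [ 0.45839407 -0.3407821   0.17451979]
572 [ 0.46074073 -0.34080723  0.17436202] [ 0.44906613 -0.35336212  0.16707315] [ 0.47477179 -0.32789629  0.17695105]
((462.4217224121094, -340.6285400390625), (23.878870010375977, 24.75481414794922), 82.17015838623047)
```

View pics/w4_c280_110.png

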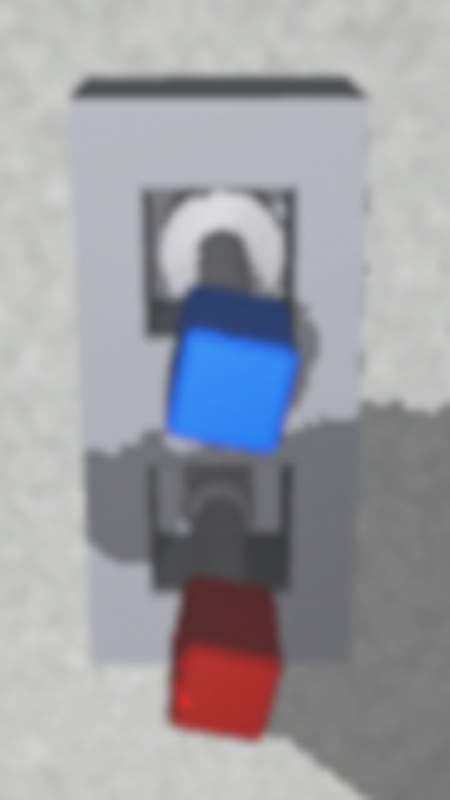

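```bash
python3 - <<'E'
from h import *
print(shift([.4610,-.341,.133]))
E
```

```text
[0.0064 0.0008 0.1358]
```

Request:
drive_tool(
  motion=[
    {"x":0.006,"y":0.001,"z":0.0,"spin":0.18,"hand":0},
    {"x":0.006,"y":0.001,"z":0.03,"spin":0.21,"hand":0},
    {"x":0.006,"y":0.001,"z":0.08,"spin":0.21,"hand":0},
    {"x":0.006,"y":0.001,"z":0.12,"spin":0.21,"hand":0},
    {"x":0.006,"y":0.001,"z":0.136,"spin":0.21,"hand":0},
    {"x":0.006,"y":0.001,"z":0.136,"spin":0.21,"hand":0},
    {"x":0.006,"y":0.001,"z":0.136,"spin":0.21,"hand":0.3},
  ],
  newtons=60,
)

```text
clock: 7.68
tool_pos: [0.462, -0.3408, 0.1339]
eef_rot: [3.117, 0.055, 2.999]
contact_force: [-0.1, -0.7, 0.3]
gripper_width: 0.0698
```

```bash
python3 - <<'E'
from h import *
st();cap("wrist","w5")
E
```

```text
t 7.675 q [-0.665  0.35  -0.026  1.159  0.049 -0.522] pos [ 0.462  -0.3408  0.1339] R [3.1166 0.0552 2.9987] F [-0.1 -0.7  0.3] w 0.0698
```

View pics/w5.png

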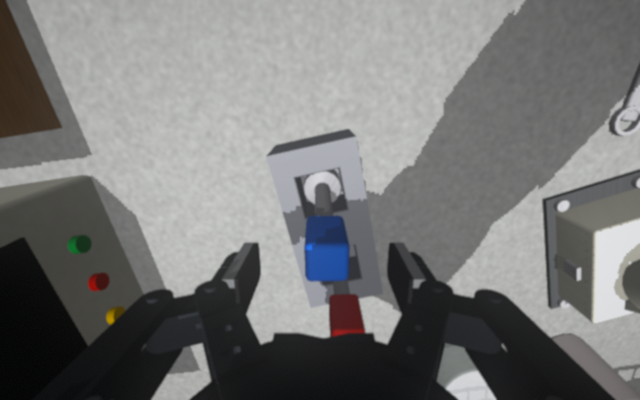

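Request:
drive_tool(
  motion=[
    {"x":0,"y":0,"z":0,"spin":0,"hand":1},
    {"x":0,"y":0,"z":0,"spin":0,"hand":1},
    {"x":0,"y":0,"z":0,"spin":0,"hand":1},
    {"x":0,"y":0,"z":0,"spin":0,"hand":1},
  ],
  newtons=60,
)

```text
clock: 8.22
tool_pos: [0.4625, -0.3413, 0.1348]
eef_rot: [3.117, 0.057, 2.999]
contact_force: [0.5, -0.1, 6.7]
gripper_width: 0.0224
```

```bash
python3 - <<'E'
from h import *
st();cap("wrist","w6");crop("w6",240,150,170,150,4)
E
```

```text
t 8.225 q [-0.665  0.349 -0.025  1.159  0.049 -0.522] pos [ 0.4625 -0.3413  0.1348] R [3.1175 0.0569 2.9985] F [ 0.5 -0.1  6.7] w 0.0224
```

View pics/w6_c240_150.png

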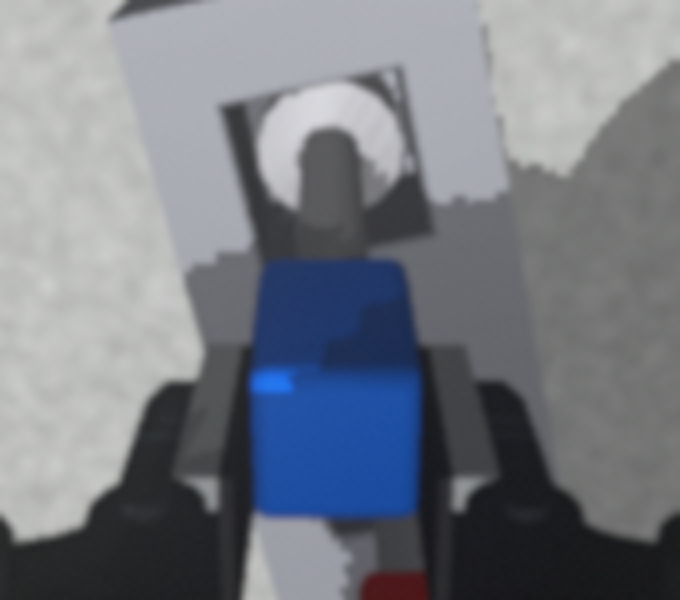

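Request:
drive_tool(
  motion=[
    {"x":-0.002,"y":0.001,"z":-0.03,"spin":0,"hand":1},
    {"x":-0.004,"y":0.002,"z":-0.07,"spin":0,"hand":1},
    {"x":-0.007,"y":0.003,"z":-0.12,"spin":0,"hand":1},
    {"x":-0.01,"y":0.004,"z":-0.17,"spin":0,"hand":1},
    {"x":-0.011,"y":0.005,"z":-0.2,"spin":0,"hand":1},
  ],
)

```text
clock: 8.9
tool_pos: [0.4622, -0.3412, 0.3375]
eef_rot: [3.119, 0.059, 2.998]
contact_force: [0.9, 0.1, -4.2]
gripper_width: 0.0225
```

```bash
python3 - <<'E'
from h import *
st();cap("wrist","w7");cap("scene","s7");print(shift([.66,.122,.38]));ax()
E
```

```text
t 8.9 q [-0.665  0.372  0.523  1.682  0.049 -0.522] pos [ 0.4622 -0.3412  0.3375] R [3.1186 0.0586 2.9985] F [ 0.9  0.1 -4.2] w 0.0225
[-0.1314  0.4877 -0.0234]
axes
 [[-0.988  0.141  0.063]
 [ 0.142  0.99   0.013]
 [-0.061  0.022 -0.998]]
```

View pics/w7.png

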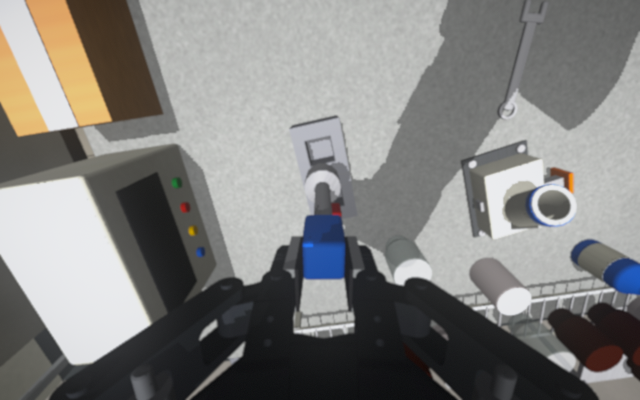

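View pics/s7.png

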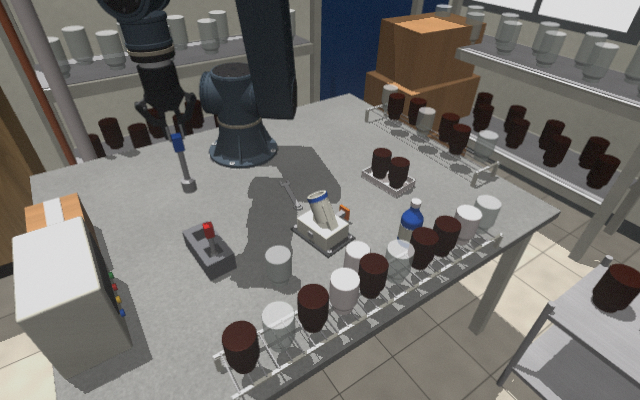

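Request:
drive_tool(
  motion=[
    {"x":-0.131,"y":0.488,"z":-0.043,"spin":-0.325,"hand":1},
    {"x":-0.131,"y":0.488,"z":-0.043,"spin":-0.325,"hand":1},
    {"x":-0.131,"y":0.488,"z":-0.043,"spin":-0.325,"hand":1},
    {"x":-0.131,"y":0.488,"z":-0.043,"spin":-0.325,"hand":1},
    {"x":-0.131,"y":0.488,"z":-0.043,"spin":-0.325,"hand":1},
    {"x":-0.131,"y":0.488,"z":-0.043,"spin":-0.325,"hand":1},
    {"x":-0.131,"y":0.488,"z":-0.043,"spin":-0.325,"hand":1},
    {"x":-0.131,"y":0.488,"z":-0.043,"spin":-0.325,"hand":1},
    {"x":-0.131,"y":0.488,"z":-0.043,"spin":-0.325,"hand":1},
    {"x":-0.131,"y":0.488,"z":-0.043,"spin":-0.325,"hand":1},
  ],
)

```text
clock: 10.25
tool_pos: [0.6763, 0.1271, 0.3736]
eef_rot: [3.14, 0.103, -2.957]
contact_force: [-0.7, -0.6, -3.8]
gripper_width: 0.0226
```

Request:
drive_tool(
  motion=[
    {"x":-0.8,"y":0,"z":-0.8,"spin":0,"hand":1},
    {"x":-0.8,"y":0,"z":-0.8,"spin":0,"hand":1},
    {"x":-0.8,"y":0,"z":-0.8,"spin":0,"hand":1},
    {"x":-0.8,"y":0,"z":-0.8,"spin":0,"hand":1},
  ],
)

```text
clock: 10.75
tool_pos: [0.6682, 0.124, 0.4142]
eef_rot: [3.14, 0.163, -2.958]
contact_force: [0.7, 0.0, -3.7]
gripper_width: 0.0224
```

```bash
python3 - <<'E'
from h import *
st();ax()
E
```

```text
t 10.75 q [ 1.830e-01  7.250e-01  1.352e+00  2.036e+00  2.000e-03 -1.000e-03] pos [0.6682 0.124  0.4142] R [ 3.1401  0.1627 -2.9577] F [ 0.7  0.  -3.7] w 0.0224
axes
 [[-0.97  -0.183  0.159]
 [-0.18   0.983  0.031]
 [-0.162  0.001 -0.987]]
```

Request:
drive_tool(
  motion=[
    {"x":-0.5,"y":0,"z":-0.8,"spin":0,"hand":1},
    {"x":-0.5,"y":0,"z":-0.8,"spin":0,"hand":1},
  ],
)

```text
clock: 11.0
tool_pos: [0.6571, 0.122, 0.4544]
eef_rot: [3.14, 0.222, -2.958]
contact_force: [0.2, -0.3, -4.0]
gripper_width: 0.0221
```

Request:
drive_tool(
  motion=[
    {"x":-0.5,"y":0,"z":-0.8,"spin":0,"hand":1},
    {"x":-0.5,"y":0,"z":-0.8,"spin":0,"hand":1},
  ],
)

```text
clock: 11.25
tool_pos: [0.6435, 0.1195, 0.494]
eef_rot: [3.14, 0.282, -2.958]
contact_force: [0.1, -0.6, -3.0]
gripper_width: 0.0223
```

Request:
drive_tool(
  motion=[
    {"x":-0.5,"y":0,"z":-0.8,"spin":0,"hand":1},
    {"x":-0.5,"y":0,"z":-0.8,"spin":0,"hand":1},
  ],
)

```text
clock: 11.5
tool_pos: [0.6277, 0.1165, 0.5324]
eef_rot: [3.14, 0.342, -2.958]
contact_force: [0.1, 0.2, -3.8]
gripper_width: 0.0222
```

Request:
drive_tool(
  motion=[
    {"x":-0.5,"y":0,"z":-0.8,"spin":0,"hand":1},
    {"x":-0.5,"y":0,"z":-0.8,"spin":0,"hand":1},
  ],
)

```text
clock: 11.75
tool_pos: [0.6098, 0.1131, 0.5696]
eef_rot: [3.14, 0.401, -2.958]
contact_force: [-0.0, 0.4, -4.3]
gripper_width: 0.0221
```

Request:
drive_tool(
  motion=[
    {"x":-0.5,"y":0,"z":-0.8,"spin":0,"hand":1},
    {"x":-0.5,"y":0,"z":-0.8,"spin":0,"hand":1},
  ],
)

```text
clock: 12.0
tool_pos: [0.5898, 0.1094, 0.6057]
eef_rot: [3.14, 0.46, -2.958]
contact_force: [0.9, -0.1, -3.3]
gripper_width: 0.0222
```

Request:
drive_tool(
  motion=[
    {"x":-0.5,"y":0,"z":-0.8,"spin":0,"hand":1},
    {"x":-0.5,"y":0,"z":-0.8,"spin":0,"hand":1},
  ],
)

```text
clock: 12.25
tool_pos: [0.5677, 0.1052, 0.6404]
eef_rot: [3.14, 0.519, -2.958]
contact_force: [-0.2, 0.1, -3.7]
gripper_width: 0.0219
```

```bash
python3 - <<'E'
from h import *
st();ax()
m=np.array([.574,-.018,.142]);b=np.array([-.5*np.cos(.183),-.5*np.sin(.183),.866])
# TCP 46mm+75 above floor when seated; hover with foot 40mm out of mouth -> TCP 160 mm above mouth
print(m+b*.2, shift(m+b*.2))
E
```

```text
t 12.25 q [ 1.820e-01  3.680e-01  1.353e+00  2.036e+00  2.000e-03 -1.000e-03] pos [0.5677 0.1052 0.6404] R [ 3.1401  0.5188 -2.9584] F [-0.2  0.1 -3.7] w 0.0219
axes
 [[-0.854 -0.183  0.487]
 [-0.158  0.983  0.092]
 [-0.496  0.001 -0.868]]
[ 0.47566978 -0.03619803  0.3152    ] [ 0.2622 -0.1226  0.2246]
```

Request:
drive_tool(
  motion=[
    {"x":0.262,"y":-0.123,"z":0.225,"spin":0,"hand":1},
    {"x":0.262,"y":-0.123,"z":0.225,"spin":0,"hand":1},
    {"x":0.262,"y":-0.123,"z":0.225,"spin":0,"hand":1},
    {"x":0.262,"y":-0.123,"z":0.225,"spin":0,"hand":1},
    {"x":0.262,"y":-0.123,"z":0.225,"spin":0,"hand":1},
    {"x":0.262,"y":-0.123,"z":0.225,"spin":0,"hand":1},
    {"x":0.262,"y":-0.123,"z":0.225,"spin":0,"hand":1},
    {"x":0.262,"y":-0.123,"z":0.225,"spin":0,"hand":1},
  ],
)

```text
clock: 13.25
tool_pos: [0.4871, -0.021, 0.3519]
eef_rot: [3.14, 0.518, -2.958]
contact_force: [2.1, 0.5, -3.2]
gripper_width: 0.0225
```

```bash
python3 - <<'E'
from h import *
st();cap("wrist","w8");cap("scene","s8");cap("top","t8");crop("s8",220,90,150,170,4);crop("w8",180,50,280,220,2.8)
E
```

```text
t 13.25 q [-0.163 -0.282 -0.288  1.074  0.171 -0.304] pos [ 0.4871 -0.021   0.3519] R [ 3.1399  0.5178 -2.9584] F [ 2.1  0.5 -3.2] w 0.0225
```

View pics/w8.png

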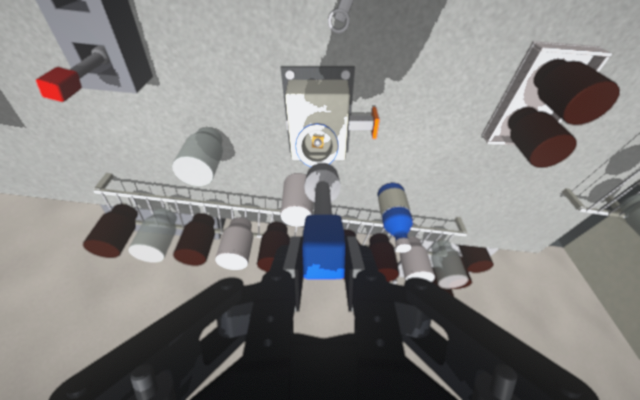

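View pics/s8_c220_90.png

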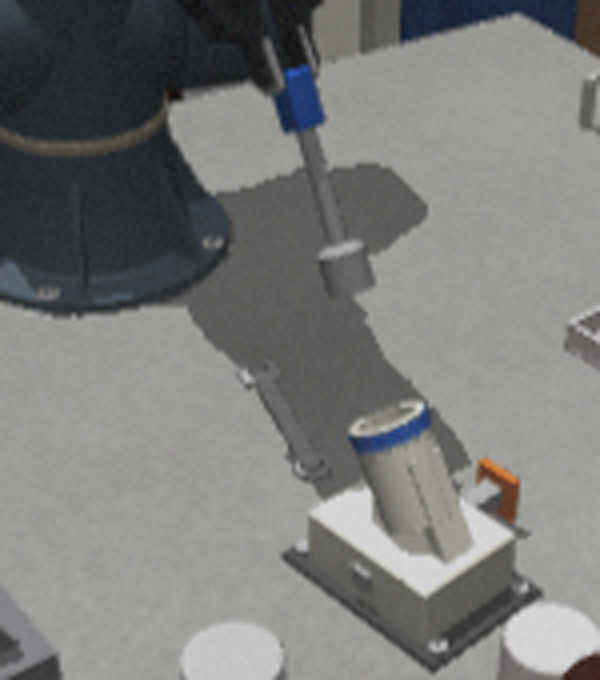

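View pics/t8.png

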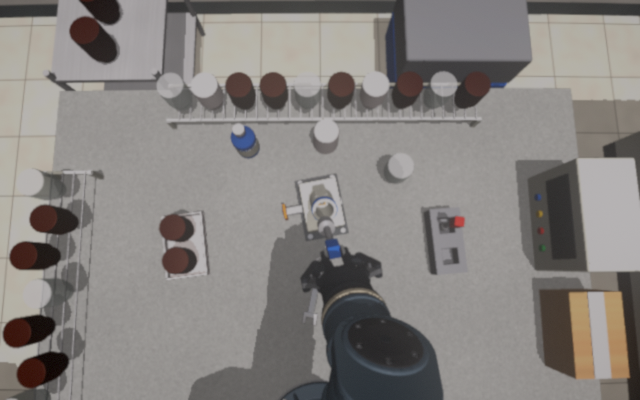

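```bash
python3 - <<'E'
from h import *
crop("w8",285,110,70,100,8)
E
```

```text
(no output)
```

View pics/w8_c285_110.png

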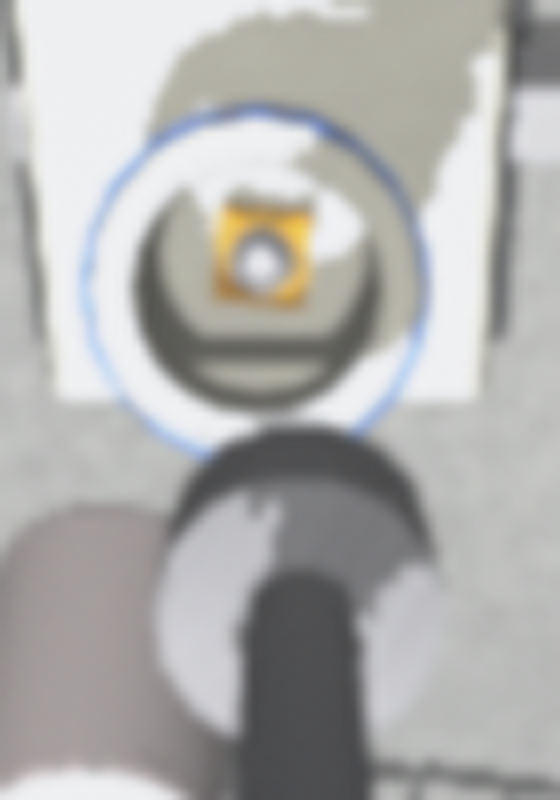

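```bash
python3 - <<'E'
from h import *
s=telemetry.read_state();R=Ro.from_euler('xyz',s['eef_rot']).as_matrix();t=s['tool_pos']
print('mouth via wrist',px("w8",317.1,145.4,.142))
z=load("w8")
im=cv2.resize(z['p'][90:300,260:390,::-1],None,fx=5,fy=5,interpolation=cv2.INTER_CUBIC)
th=np.linspace(0,2*np.pi,60)
def draw(P,col):
    for u,v in proj("w8",P): cv2.circle(im,(int((u-260)*5+2),int((v-90)*5+2)),1,col,-1)
for a,col in ((0,(0,255,0)),(.055,(0,0,255))):
    d=np.array([np.sin(a),0,np.cos(a)]);e=np.array([np.cos(a),0,-np.sin(a)]);f=np.array([0,1,0]);o=np.array([0,0,-.020])
    for L,rad in ((140,.018),(110,.018),(-20,.012)):
        P=o+d*L/1000+rad*(np.cos(th)[:,None]*e+np.sin(th)[:,None]*f); draw(P@R.T+t,col)
# mouth ring predicted
for m,col in (((.574,-.018,.142),(255,0,255)),):
    b=np.array([-.5*np.cos(.183),-.5*np.sin(.183),.866]);y=np.array([-np.sin(.183),np.cos(.183),0]);x=np.cross(y,b)
    draw(np.array(m)+.030*(np.cos(th)[:,None]*x+np.sin(th)[:,None]*y),col)
    draw(np.array(m)+.022*(np.cos(th)[:,None]*x+np.sin(th)[:,None]*y),col)
cv2.imwrite("pics/o8.png",im[:600])
cv2.imwrite("pics/o8b.png",im[450:])
E
```

```text
mouth via wrist [ 0.57148325 -0.014935    0.142     ]
```

View pics/o8.png

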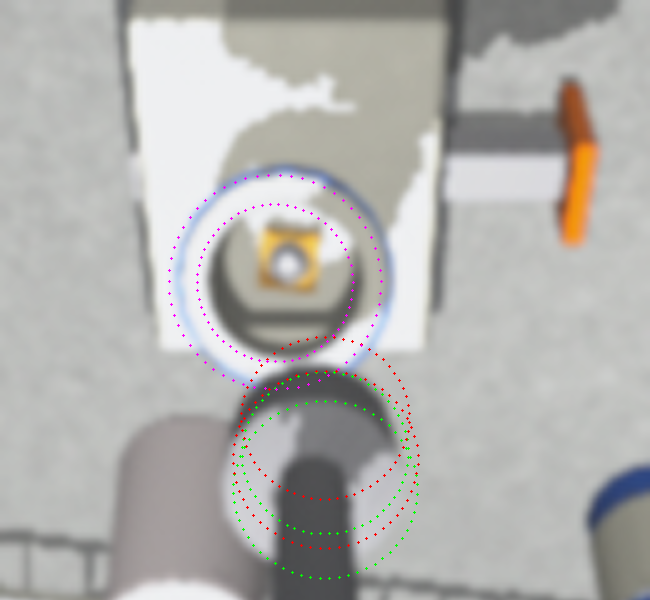

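```bash
python3 - <<'E'
from h import *
print('wrist est',shift([.5715,-.0149,.142]),'top est',shift([.574,-.018,.142]))
E
```

```text
wrist est [ 0.0254 -0.0105  0.2226] top est [ 0.0238 -0.014   0.2235]
```

Request:
drive_tool(
  motion=[
    {"x":0.022,"y":-0.01,"z":0.03,"spin":0.12,"hand":1},
    {"x":0.022,"y":-0.01,"z":0.06,"spin":0.12,"hand":1},
    {"x":0.022,"y":-0.01,"z":0.085,"spin":0.12,"hand":1},
    {"x":0.022,"y":-0.01,"z":0.085,"spin":0.12,"hand":1},
  ],
)

```text
clock: 13.9
tool_pos: [0.5091, -0.0261, 0.2635]
eef_rot: [3.07, 0.505, -3.099]
contact_force: [-0.9, 0.8, -3.0]
gripper_width: 0.0221
```

```bash
python3 - <<'E'
from h import *
st();cap("wrist","w9");cap("scene","s9");cap("top","t9");crop("s9",270,110,100,140,5);crop("w9",240,90,160,130,4.8);crop("t9",290,170,70,80,7)
E
```

```text
t 13.9 q [-0.167 -0.235 -0.473  0.851  0.171 -0.186] pos [ 0.5091 -0.0261  0.2635] R [ 3.0697  0.5046 -3.0986] F [-0.9  0.8 -3. ] w 0.0221
```

View pics/w9_c240_90.png

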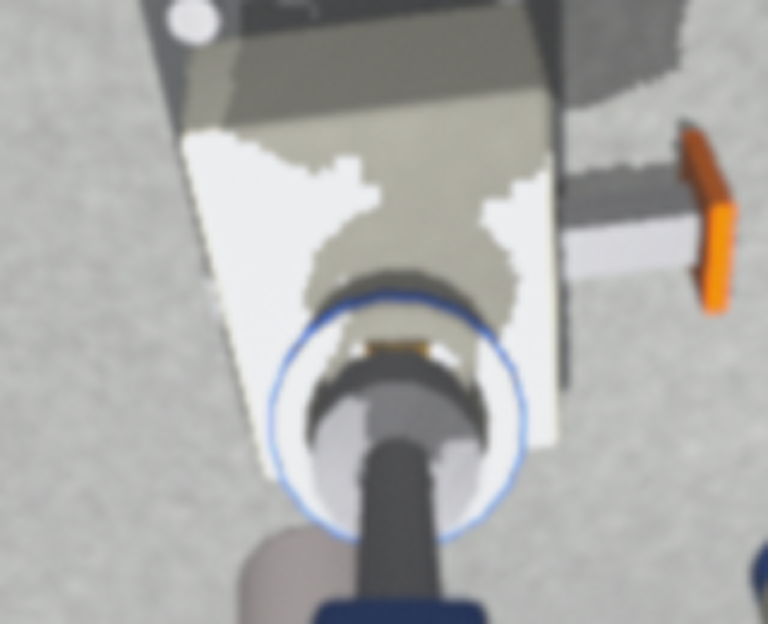

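View pics/s9_c270_110.png

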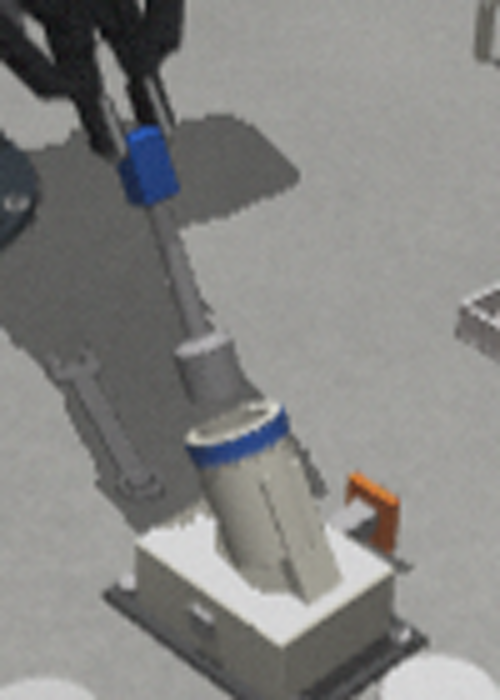

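View pics/t9_c290_170.png

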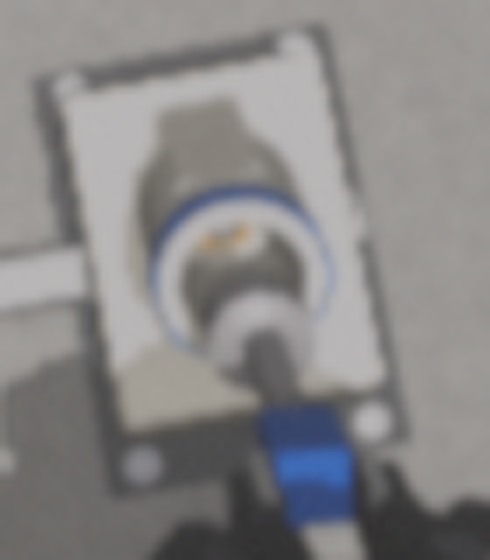

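Request:
drive_tool(
  motion=[
    {"x":-0.0015,"y":0,"z":0.015,"spin":0,"hand":1},
    {"x":-0.0015,"y":0,"z":0.03,"spin":0,"hand":1},
    {"x":-0.0015,"y":0,"z":0.03,"spin":0,"hand":1},
  ],
)

```text
clock: 14.42
tool_pos: [0.5249, -0.0235, 0.2391]
eef_rot: [3.07, 0.506, -3.099]
contact_force: [-0.4, 1.0, -4.0]
gripper_width: 0.0224
```

```bash
python3 - <<'E'
from h import *
st();cap("wrist","w10");cap("scene","s10");crop("s10",270,110,100,140,5);crop("w10",240,90,160,130,4.8)
E
```

```text
t 14.425 q [-0.152 -0.199 -0.509  0.775  0.165 -0.173] pos [ 0.5249 -0.0235  0.2391] R [ 3.0702  0.5062 -3.0987] F [-0.4  1.  -4. ] w 0.0224
```

View pics/w10_c240_90.png

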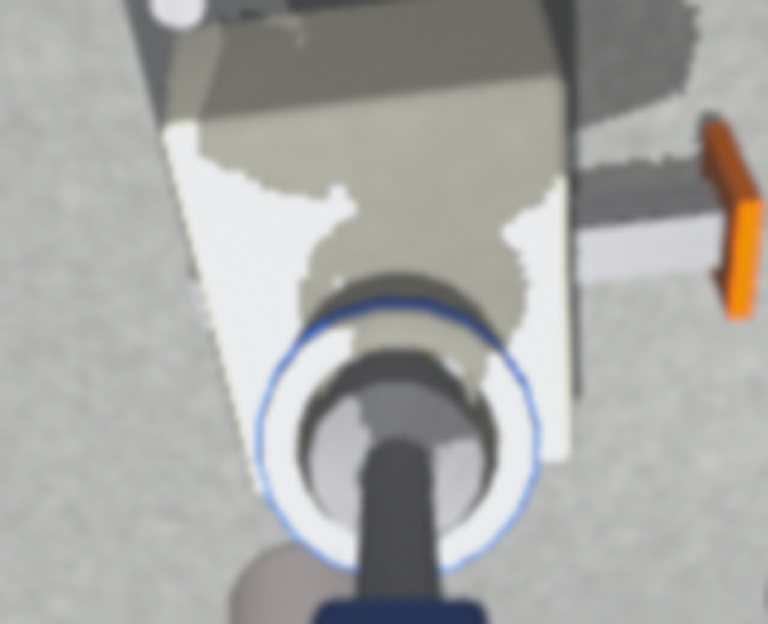

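View pics/s10_c270_110.png

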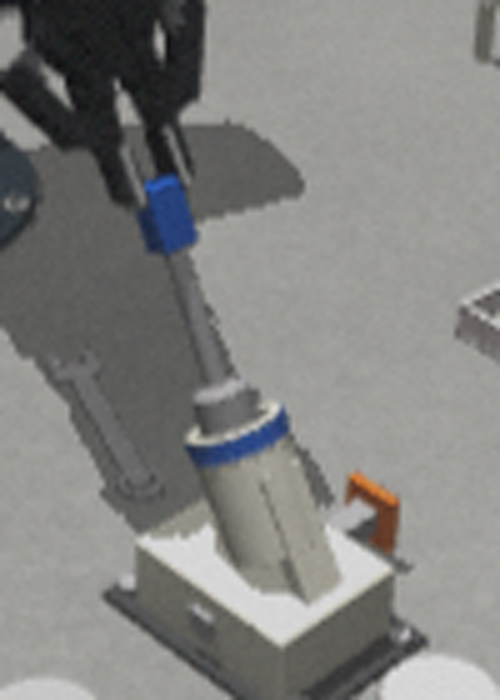

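Request:
drive_tool(
  motion=[
    {"x":0,"y":0,"z":0.012,"spin":0,"hand":1},
    {"x":0,"y":0,"z":0.024,"spin":0,"hand":1},
    {"x":0,"y":0,"z":0.034,"spin":0,"hand":1},
    {"x":0,"y":0,"z":0.034,"spin":0,"hand":1},
  ],
)

```text
clock: 15.02
tool_pos: [0.5411, -0.0204, 0.2095]
eef_rot: [3.07, 0.506, -3.099]
contact_force: [-0.6, -0.1, -3.3]
gripper_width: 0.022
```

```bash
python3 - <<'E'
from h import *
st();cap("wrist","w11");crop("w11",240,90,160,130,4.8);s=telemetry.read_state();print(s['ft_torque'])
print(shift([.5715,-.0149,.142]),shift([.574,-.018,.142]))
E
```

```text
t 15.025 q [-0.138 -0.153 -0.549  0.687  0.158 -0.16 ] pos [ 0.5411 -0.0204  0.2095] R [ 3.0702  0.5059 -3.0986] F [-0.6 -0.1 -3.3] w 0.022
[-0.17705118  0.87163073 -0.0252761 ]
[ 0.0065 -0.0011  0.0746] [ 0.0044 -0.0043  0.0755]
```

View pics/w11_c240_90.png

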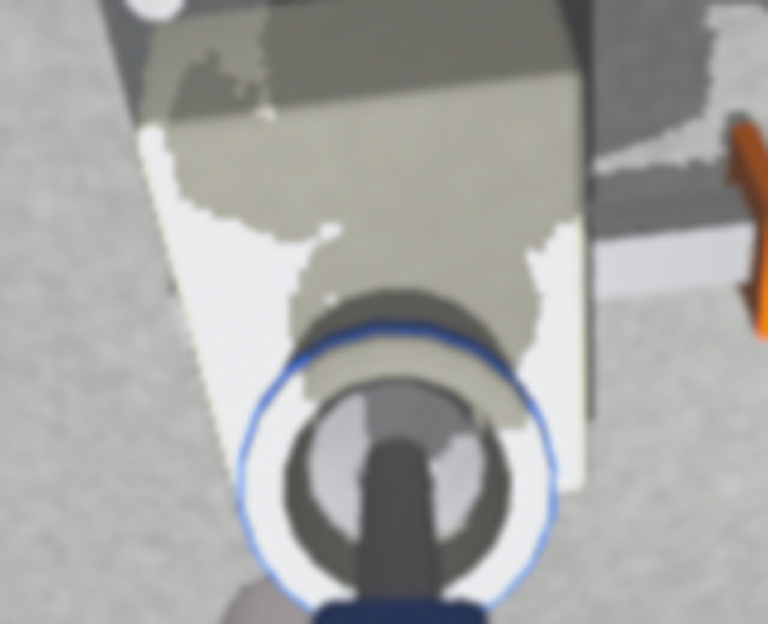

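Request:
drive_tool(
  motion=[
    {"x":0.002,"y":0,"z":0.008,"spin":0,"hand":1},
    {"x":0.002,"y":0,"z":0.014,"spin":0,"hand":1},
    {"x":0.002,"y":0,"z":0.02,"spin":0,"hand":1},
  ],
)

```text
clock: 15.45
tool_pos: [0.5517, -0.0191, 0.1961]
eef_rot: [3.072, 0.514, -3.098]
contact_force: [-40.7, -5.0, 68.0]
gripper_width: 0.0223
```

```bash
python3 - <<'E'
from h import *
st();print(shift([.5715,-.0149,.142]))
R=ax();s=telemetry.read_state();print('F tool',R.T@s['contact_force'])
E
```

```text
t 15.45 q [-0.131 -0.131 -0.571  0.634  0.155 -0.153] pos [ 0.5517 -0.0191  0.1961] R [ 3.0715  0.5143 -3.0983] F [-40.7  -5.   68. ] w 0.0223
[ 0.0092 -0.0006  0.057 ]
axes
 [[-0.87  -0.078  0.487]
 [-0.038  0.995  0.091]
 [-0.492  0.061 -0.869]]
F tool [  2.1069269    2.35774099 -79.2994477 ]
```

Request:
drive_tool(
  motion=[
    {"x":0,"y":0,"z":-0.0015,"spin":0,"hand":1},
    {"x":0,"y":0,"z":-0.0015,"spin":0,"hand":1},
  ],
)

```text
clock: 15.7
tool_pos: [0.5511, -0.0193, 0.1975]
eef_rot: [3.072, 0.515, -3.098]
contact_force: [-0.3, -0.0, -4.0]
gripper_width: 0.0221
```

```bash
python3 - <<'E'
from h import *
st();R=ax();s=telemetry.read_state();print('F tool',R.T@s['contact_force'],R.T@s['ft_torque']);cap("wrist","w12");crop("w12",240,90,160,130,4.8)
E
```

```text
t 15.7 q [-0.131 -0.133 -0.569  0.637  0.155 -0.154] pos [ 0.5511 -0.0193  0.1975] R [ 3.0717  0.5147 -3.0982] F [-0.3 -0.  -4. ] w 0.0221
axes
 [[-0.87  -0.078  0.488]
 [-0.038  0.995  0.091]
 [-0.492  0.061 -0.868]]
F tool [ 2.20689347 -0.25499527  3.33644885] [0.09203637 0.83388311 0.04880564]
```

View pics/w12_c240_90.png

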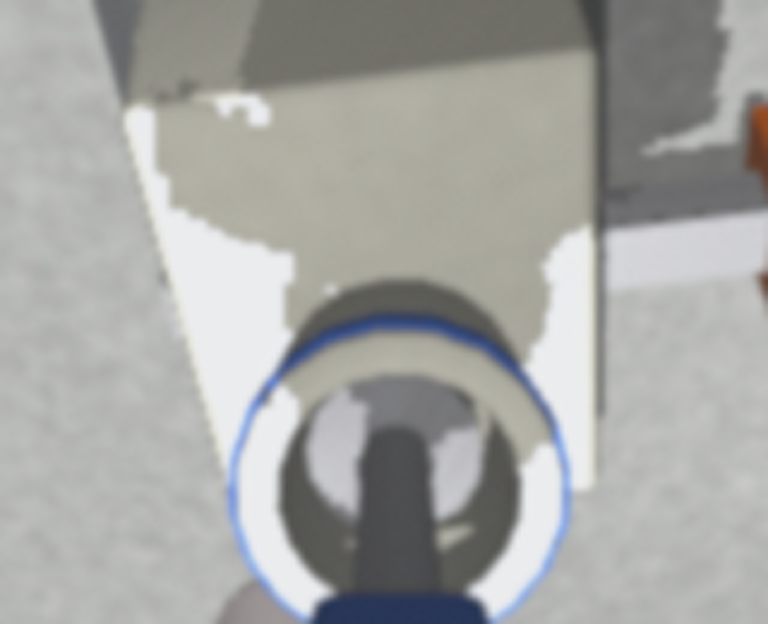

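```bash
cat > fit.py <<'E'
from h import *
from scipy.optimize import least_squares
def fit(tag,pts,rad,off=(240,90),sc=4.8,dirn=np.array([.4915,.091,-.866]),fixz=None):
    z=load(tag);i=optics.camera_info("wrist");Mw=z['M'];
    T=Mw@np.linalg.inv(i['T_tool_cam']);R=T[:3,:3]
    n=R.T@dirn;n/=np.linalg.norm(n);e=np.cross([0,1,0],n);e/=np.linalg.norm(e);f=np.cross(n,e)
    P=np.array(pts,float)/sc+off
    Q=cv2.undistortPoints(P.reshape(-1,1,2),z['K'],z['D'])[:,0];C=i['T_tool_cam']
    rays=np.c_[Q,np.ones(len(Q))]@C[:3,:3].T;o=C[:3,3]
    def res(c):
        s=((c-o)@n)/(rays@n);X=o+rays*s[:,None]-c
        return np.linalg.norm(X,axis=1)-rad
    s=least_squares(res,[0,0,.07]);return s.x,res(s.x)*1000,n
E
python3 - <<'E'
from fit import *
c,r,n=fit("w12",[(229,490),(570,490),(400,316),(310,622),(490,622),(270,400),(535,405)],.030);print('outer',c.round(4),r.round(1),n.round(3))
c,r,n=fit("w12",[(278,490),(520,490),(399,372)],.022);print('inner',c.round(4),r.round(1))
c,r,n=fit("w12",[(303,440),(397,374),(488,440),(350,522),(442,520)],.018);print('sock rim',c.round(4),r.round(1))
E
```

```text
outer [ 0.0088 -0.0007  0.0587] [ 0.7  0.5  1.6 -0.  -0.  -1.6 -1.4] [-0.005 -0.     1.   ]
inner [ 0.0081 -0.0009  0.0618] [0. 0. 0.]
sock rim [ 0.0069 -0.0018  0.0945] [ 1.1 -1.4  1.3 -0.5 -0.7]
```

Request:
drive_tool(
  motion=[
    {"x":0,"y":0.001,"z":0.002,"spin":0,"hand":1},
    {"x":0,"y":0.001,"z":0.0025,"spin":-0.06,"hand":1},
    {"x":0,"y":0.001,"z":0.0025,"spin":-0.12,"hand":1},
    {"x":0,"y":0.001,"z":0.0025,"spin":-0.06,"hand":1},
    {"x":0,"y":0.001,"z":0.003,"spin":0.0,"hand":1},
  ],
)

```text
clock: 16.38
tool_pos: [0.5525, -0.0179, 0.1944]
eef_rot: [3.07, 0.514, -3.101]
contact_force: [0.9, -0.1, -2.1]
gripper_width: 0.0218
```

```bash
cat >> h.py <<'E'
def ft():
    st();s=telemetry.read_state();R=Ro.from_euler('xyz',s['eef_rot']).as_matrix()
    m=np.array([.5735,-.0165,.142]);n=np.array([.4915,.091,-.866]);print('F tool',(R.T@s['contact_force']).round(1),'T',(R.T@s['ft_torque']).round(2),'above mouth',((m-s['tool_pos'])@n).round(4),'tilt',(R[:,2]).round(3))
E
python3 - <<'E'
from h import *
ft()
E
```

```text
t 16.375 q [-0.128 -0.128 -0.573  0.629  0.153 -0.148] pos [ 0.5525 -0.0179  0.1944] R [ 3.0704  0.514  -3.1006] F [ 0.9 -0.1 -2.1] w 0.0218
F tool [ 0.2 -0.3  2.3] T [ 0.11  0.31 -0.01] above mouth 0.0559 tilt [ 0.487  0.091 -0.869]
```

Request:
drive_tool(
  motion=[
    {"x":0,"y":0,"z":0.003,"spin":0,"hand":1},
    {"x":0,"y":0,"z":0.005,"spin":0,"hand":1},
  ],
)

```text
clock: 16.62
tool_pos: [0.5552, -0.0174, 0.19]
eef_rot: [3.071, 0.514, -3.099]
contact_force: [0.7, -0.5, -2.2]
gripper_width: 0.0224
```

```bash
python3 - <<'E'
from h import *
ft()
E
```

```text
t 16.625 q [-0.125 -0.12  -0.578  0.615  0.152 -0.148] pos [ 0.5552 -0.0174  0.19  ] R [ 3.0711  0.5144 -3.0989] F [ 0.7 -0.5 -2.2] w 0.0224
F tool [ 0.5 -0.6  2.2] T [ 0.14  0.16 -0.02] above mouth 0.0506 tilt [ 0.487  0.091 -0.868]
```

Request:
drive_tool(
  motion=[
    {"x":0,"y":0,"z":0.003,"spin":0,"hand":1},
    {"x":0,"y":0,"z":0.005,"spin":0,"hand":1},
  ],
)

```text
clock: 16.88
tool_pos: [0.5577, -0.0168, 0.1852]
eef_rot: [3.071, 0.514, -3.098]
contact_force: [1.6, 0.8, -1.1]
gripper_width: 0.0218
```

```bash
python3 - <<'E'
from h import *
ft()
E
```

```text
t 16.875 q [-0.123 -0.112 -0.583  0.602  0.151 -0.146] pos [ 0.5577 -0.0168  0.1852] R [ 3.0713  0.5141 -3.0984] F [ 1.6  0.8 -1.1] w 0.0218
F tool [-0.9  0.6  1.8] T [ 0.13  0.1  -0.07] above mouth 0.0452 tilt [ 0.487  0.091 -0.869]
```

Request:
drive_tool(
  motion=[
    {"x":0,"y":0,"z":0.002,"spin":0,"hand":1},
    {"x":0,"y":0,"z":0.003,"spin":0,"hand":1},
  ],
)

```text
clock: 17.12
tool_pos: [0.5609, -0.0169, 0.1858]
eef_rot: [3.072, 0.519, -3.098]
contact_force: [-27.8, -4.1, 43.7]
gripper_width: 0.0223
```

```bash
python3 - <<'E'
from h import *
ft();cap("wrist","w13");crop("w13",240,90,160,130,4.8)
E
```

```text
t 17.125 q [-0.122 -0.109 -0.583  0.594  0.151 -0.146] pos [ 0.5609 -0.0169  0.1858] R [ 3.0722  0.5194 -3.098 ] F [-27.8  -4.1  43.7] w 0.0223
F tool [  2.6   0.7 -51.9] T [-0.22  1.21  0.08] above mouth 0.0442 tilt [ 0.492  0.091 -0.866]
```

View pics/w13_c240_90.png

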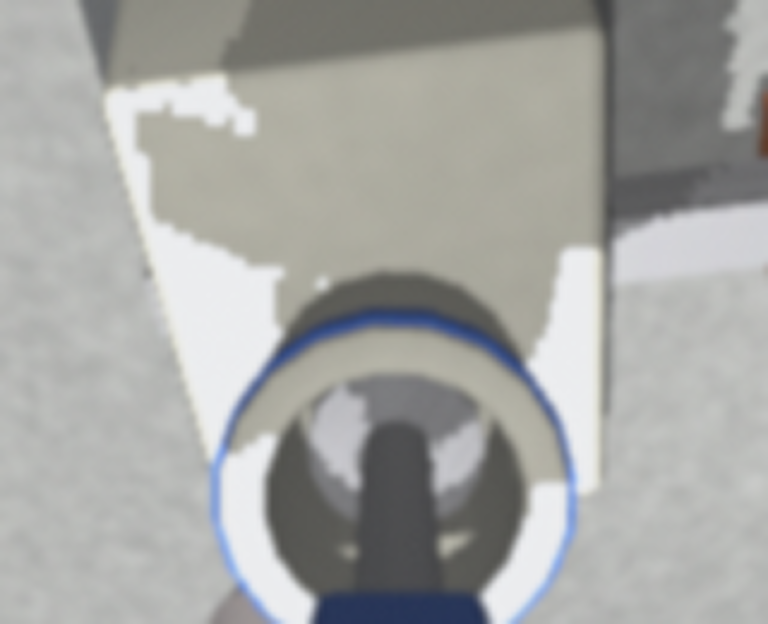

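Request:
drive_tool(
  motion=[
    {"x":0,"y":0,"z":-0.001,"spin":0,"hand":1},
    {"x":0.003,"y":0,"z":-0.001,"spin":0,"hand":1},
    {"x":0.006,"y":0,"z":-0.001,"spin":0,"hand":1},
    {"x":0.008,"y":0,"z":-0.001,"spin":0,"hand":1},
  ],
  newtons=25,
)

```text
clock: 17.68
tool_pos: [0.5536, -0.0173, 0.1827]
eef_rot: [3.072, 0.52, -3.098]
contact_force: [4.8, -0.4, -3.3]
gripper_width: 0.0223
```

```bash
python3 - <<'E'
from h import *
ft();cap("wrist","w14");crop("w14",240,90,160,150,4)
E
```

```text
t 17.675 q [-0.126 -0.123 -0.603  0.588  0.152 -0.149] pos [ 0.5536 -0.0173  0.1827] R [ 3.0723  0.5199 -3.0979] F [ 4.8 -0.4 -3.3] w 0.0223
F tool [-2.5 -1.   5.2] T [ 0.15 -0.51  0.01] above mouth 0.0451 tilt [ 0.492  0.091 -0.866]
```

View pics/w14_c240_90.png

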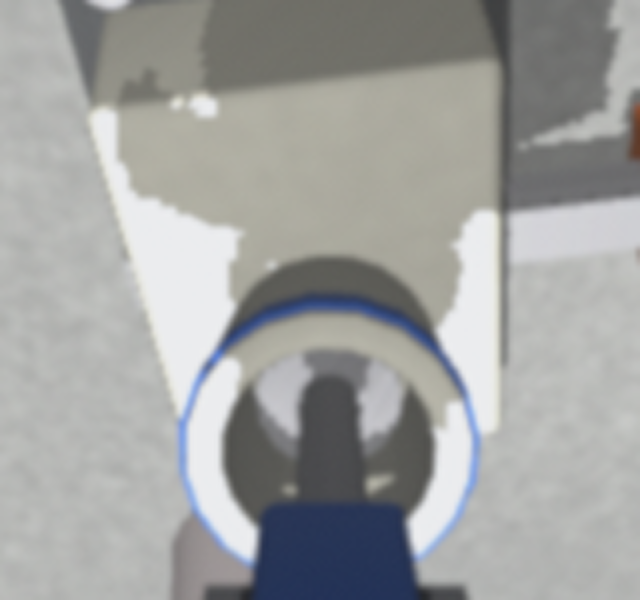

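Request:
drive_tool(
  motion=[
    {"x":0,"y":0,"z":0,"spin":0,"hand":1},
    {"x":0,"y":0,"z":0,"spin":0.12,"hand":1},
    {"x":0,"y":0,"z":0,"spin":0.24,"hand":1},
    {"x":0,"y":0,"z":0,"spin":0.36,"hand":1},
    {"x":0,"y":0,"z":0,"spin":0.48,"hand":1},
    {"x":0,"y":0,"z":0,"spin":0.6,"hand":1},
  ],
  newtons=90,
)

```text
clock: 18.48
tool_pos: [0.5533, -0.018, 0.1825]
eef_rot: [2.777, 0.385, 2.528]
contact_force: [1.1, -3.9, -2.5]
gripper_width: 0.021
```

```bash
python3 - <<'E'
from h import *
ft();cap("wrist","w15");crop("w15",240,90,160,150,4)
E
```

```text
t 18.475 q [-0.126 -0.123 -0.603  0.588  0.151  0.455] pos [ 0.5533 -0.018   0.1825] R [2.7774 0.3846 2.5277] F [ 1.1 -3.9 -2.5] w 0.021
F tool [-2.  -3.6  2.4] T [ 1.35 -0.94 -0.39] above mouth 0.0451 tilt [ 0.492  0.089 -0.866]
```

View pics/w15_c240_90.png

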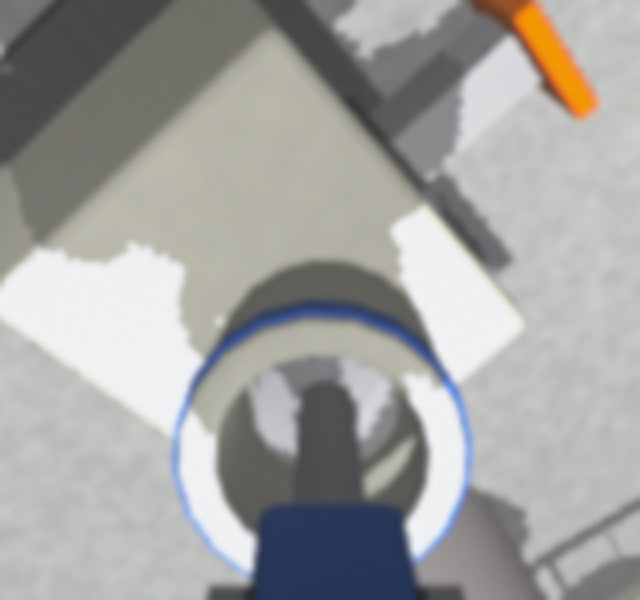

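Request:
drive_tool(
  motion=[
    {"x":0,"y":0,"z":0,"spin":0.12,"hand":1},
    {"x":0,"y":0,"z":0,"spin":0.24,"hand":1},
    {"x":0,"y":0,"z":0,"spin":0.36,"hand":1},
    {"x":0,"y":0,"z":0,"spin":0.44,"hand":1},
  ],
)

```text
clock: 19.02
tool_pos: [0.5532, -0.0189, 0.1822]
eef_rot: [2.655, 0.198, 2.102]
contact_force: [2.6, -6.1, -3.0]
gripper_width: 0.0216
```

```bash
python3 - <<'E'
from h import *
ft()
E
```

```text
t 19.025 q [-0.127 -0.123 -0.603  0.588  0.149  0.902] pos [ 0.5532 -0.0189  0.1822] R [2.6548 0.1981 2.1017] F [ 2.6 -6.1 -3. ] w 0.0216
F tool [-5.9 -2.7  3.3] T [ 1.52 -1.93 -0.29] above mouth 0.0451 tilt [ 0.491  0.087 -0.867]
```

Request:
drive_tool(
  motion=[
    {"x":0,"y":0,"z":0,"spin":0.07,"hand":1},
    {"x":0,"y":0,"z":0,"spin":0.12,"hand":1},
  ],
)

```text
clock: 19.27
tool_pos: [0.5531, -0.0198, 0.1821]
eef_rot: [2.638, 0.142, 1.994]
contact_force: [1.6, -6.1, -1.2]
gripper_width: 0.0213
```

```bash
python3 - <<'E'
from h import *
ft();cap("wrist","w16");crop("w16",240,90,160,150,4)
E
```

```text
t 19.275 q [-0.127 -0.123 -0.603  0.588  0.147  1.022] pos [ 0.5531 -0.0198  0.1821] R [2.6378 0.1423 1.9937] F [ 1.6 -6.1 -1.2] w 0.0213
F tool [-6.  -1.9  1.4] T [ 1.02 -1.73 -0.2 ] above mouth 0.045 tilt [ 0.491  0.085 -0.867]
```

View pics/w16_c240_90.png

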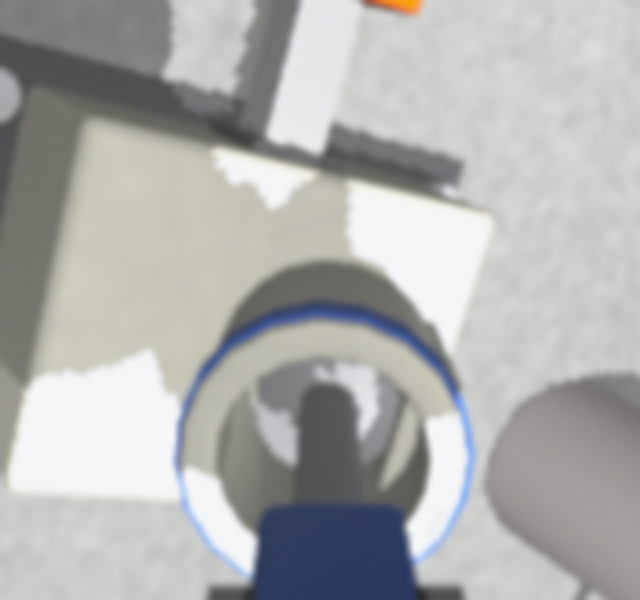

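```bash
python3 - <<'E'
from h import *
print(shift([.5535,-.0173,.1825]))
E
```

```text
[0.002  0.0016 0.    ]
```

Request:
drive_tool(
  motion=[
    {"x":0.001,"y":0.001,"z":0,"spin":0.07,"hand":1},
    {"x":0.001,"y":0.001,"z":0,"spin":0.14,"hand":1},
    {"x":0.001,"y":0.001,"z":0,"spin":0.14,"hand":1},
  ],
)

```text
clock: 19.7
tool_pos: [0.5531, -0.0187, 0.1821]
eef_rot: [2.625, 0.074, 1.87]
contact_force: [-1.8, -2.7, -0.6]
gripper_width: 0.0212
```

```bash
python3 - <<'E'
from h import *
ft()
E
```

```text
t 19.7 q [-0.124 -0.123 -0.602  0.589  0.145  1.165] pos [ 0.5531 -0.0187  0.1821] R [2.6254 0.0738 1.8702] F [-1.8 -2.7 -0.6] w 0.0212
F tool [-2.  -2.6 -0.5] T [ 1.06 -0.92 -0.5 ] above mouth 0.045 tilt [ 0.491  0.084 -0.867]
```

Request:
drive_tool(
  motion=[
    {"x":0,"y":0,"z":0,"spin":0.08,"hand":1},
    {"x":0,"y":0,"z":0,"spin":0.15,"hand":1},
    {"x":0,"y":0,"z":0,"spin":0.15,"hand":1},
  ],
  newtons=110,
)

```text
clock: 20.08
tool_pos: [0.5531, -0.0187, 0.1822]
eef_rot: [2.621, 0.001, 1.743]
contact_force: [-1.7, -3.8, 0.9]
gripper_width: 0.0207
```

```bash
python3 - <<'E'
from h import *
ft();cap("wrist","w17");crop("w17",240,90,160,170,3.5)
E
```

```text
t 20.075 q [-0.124 -0.123 -0.602  0.589  0.145  1.312] pos [ 0.5531 -0.0187  0.1822] R [2.6206e+00 1.2000e-03 1.7428e+00] F [-1.7 -3.8  0.9] w 0.0207
F tool [-3.5 -1.6 -2. ] T [ 0.86 -0.98 -1.57] above mouth 0.045 tilt [ 0.491  0.084 -0.867]
```

View pics/w17_c240_90.png

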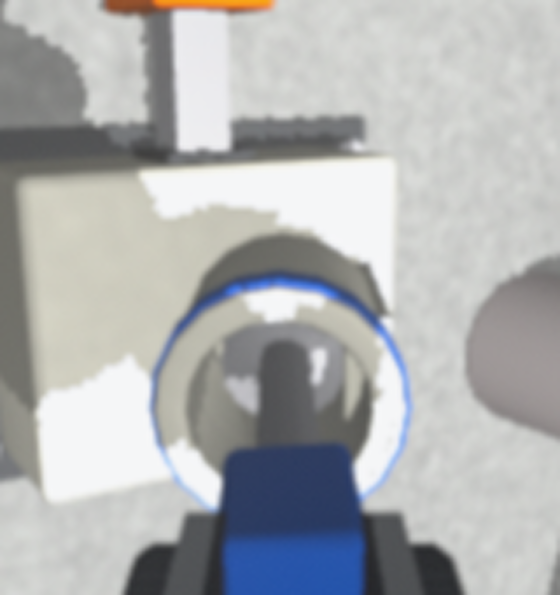

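Request:
drive_tool(
  motion=[
    {"x":0,"y":0,"z":0,"spin":-0.07,"hand":1},
    {"x":0,"y":0,"z":0,"spin":-0.13,"hand":1},
    {"x":0,"y":0,"z":-0.01,"spin":-0.13,"hand":1},
    {"x":0,"y":0,"z":-0.025,"spin":-0.13,"hand":1},
    {"x":0,"y":0,"z":-0.045,"spin":-0.13,"hand":1},
  ],
  newtons=80,
)

```text
clock: 20.75
tool_pos: [0.53, -0.0222, 0.2206]
eef_rot: [2.626, 0.065, 1.858]
contact_force: [0.4, -0.0, -3.4]
gripper_width: 0.0208
```

```bash
python3 - <<'E'
from h import *
ft()
E
```

```text
t 20.75 q [-0.141 -0.191 -0.556  0.708  0.154  1.164] pos [ 0.53   -0.0222  0.2206] R [2.6264 0.0654 1.8584] F [ 0.4 -0.  -3.4] w 0.0208
F tool [ 0.1 -1.4  3.2] T [ 0.87 -0.03 -0.06] above mouth 0.0899 tilt [ 0.489  0.085 -0.868]
```

Request:
drive_tool(
  motion=[
    {"x":0,"y":0,"z":-0.025,"spin":0,"hand":1},
    {"x":0,"y":0,"z":-0.05,"spin":0,"hand":1},
    {"x":0,"y":0,"z":-0.09,"spin":0,"hand":1},
    {"x":0,"y":0,"z":-0.14,"spin":0,"hand":1},
    {"x":0,"y":0,"z":-0.17,"spin":-0.18,"hand":1},
    {"x":0,"y":0,"z":-0.17,"spin":-0.36,"hand":1},
    {"x":0,"y":0,"z":-0.17,"spin":-0.54,"hand":1},
    {"x":0,"y":0,"z":-0.17,"spin":-0.72,"hand":1},
    {"x":0,"y":0,"z":-0.17,"spin":-0.9,"hand":1},
    {"x":0,"y":0,"z":-0.17,"spin":-1.08,"hand":1},
  ],
)

```text
clock: 22.0
tool_pos: [0.4465, -0.0362, 0.3676]
eef_rot: [2.947, 0.483, 2.915]
contact_force: [0.5, -0.1, -3.6]
gripper_width: 0.021
```

```bash
python3 - <<'E'
from h import *
ft();ax();cap("wrist","w18");crop("w18",285,100,80,130,6)
E
```

```text
t 22.0 q [-0.232 -0.35  -0.288  1.151  0.198 -0.006] pos [ 0.4465 -0.0362  0.3676] R [2.9469 0.4831 2.9154] F [ 0.5 -0.1 -3.6] w 0.021
F tool [ 1.3 -0.7  3.4] T [ 0.35  0.87 -0.  ] above mouth 0.2596 tilt [ 0.487  0.086 -0.869]
axes
 [[-0.863  0.132  0.487]
 [ 0.199  0.976  0.086]
 [-0.464  0.171 -0.869]]
```

View pics/w18.png

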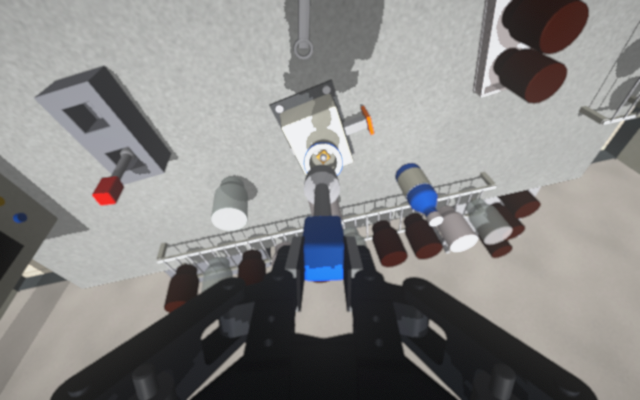

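View pics/w18_c285_100.png

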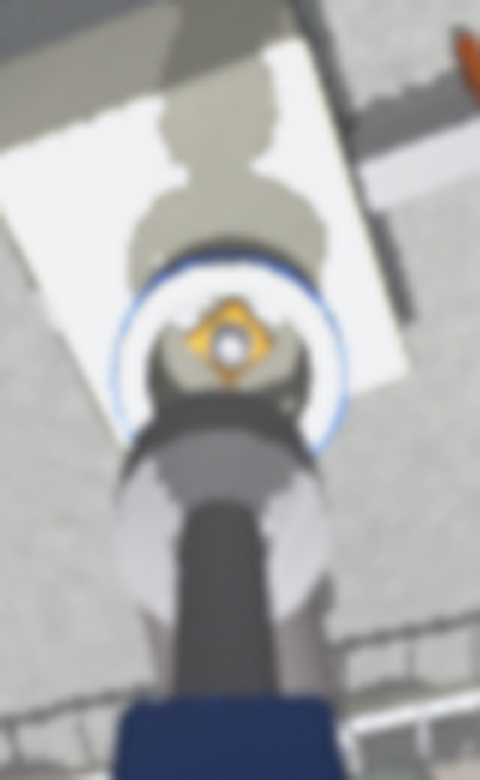

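```bash
cat > nut.py <<'E'
from fit import *
import sys
def nut(tag,u0,u1,v0,v1):
    z=load(tag);p=z['p'].astype(int);m=(p[...,0]-p[...,2]>50)
    k=np.zeros_like(m);k[v0:v1,u0:u1]=m[v0:v1,u0:u1]
    n=np.array([.4915,.091,-.866]);y=np.array([-.182,.983,0]);y-=n*(y@n);y/=np.linalg.norm(y)
    mouth=np.array([.5725,-.0165,.142]);c=mouth+.063*n
    x=np.cross(y,n)  # tool-like x: y x z
    v,u=np.nonzero(k);q=cv2.undistortPoints(np.stack([u,v],-1).reshape(-1,1,2).astype(float),z['K'],z['D'])[:,0]
    d=np.c_[q,np.ones(len(q))]@z['M'][:3,:3].T;o=z['M'][:3,3];s=((c-o)@n)/(d@n);X=o+d*s[:,None]-c
    a=np.c_[X@x,X@y]*1000
    hull=cv2.convexHull(a.astype(np.float32));print(len(u),cv2.minAreaRect(hull),a.min(0),a.max(0))
    # area-fit: best angle of bounding square
    best=[]
    for th in np.radians(np.arange(0,90,1)):
        R=np.array([[np.cos(th),np.sin(th)],[-np.sin(th),np.cos(th)]]);b=a@R.T;w=np.percentile(b,98,axis=0)-np.percentile(b,2,axis=0);best.append((w[0]*w[1],np.degrees(th)))
    print(sorted(best)[:6])
E
python3 - <<'E'
from nut import *
nut("w8",300,330,130,150); nut("w18",312,334,145,168)
for t,(u,v) in (("w8",(305,128)),("w18",(308,142))):
    crop(t,u,v,28,28,20)
E
```

```text
90 ((-0.6112470626831055, 1.0191473960876465), (17.98822021484375, 19.254934310913086), 89.9786148071289) [-10.23719454  -7.97257701] [ 9.01897163 10.01503854]
[(np.float64(323.0793675286877), np.float64(0.0)), (np.float64(326.3193120388654), np.float64(1.0)), (np.float64(328.92533265959935), np.float64(89.0)), (np.float64(331.10615744373035), np.float64(2.0)), (np.float64(334.8816530935838), np.float64(88.0)), (np.float64(335.72421349123204), np.float64(3.0000000000000004))]
72 ((-0.01724863052368164, 0.9810190200805664), (18.92485809326172, 18.852251052856445), 65.79251861572266) [-10.87595748 -11.00076775] [10.76767664 11.89934496]
[(np.float64(355.9011675746337), np.float64(66.0)), (np.float64(356.77219079097426), np.float64(67.0)), (np.float64(357.4112734716103), np.float64(68.0)), (np.float64(357.81763699273887), np.float64(69.0)), (np.float64(357.9907862630047), np.float64(70.0)), (np.float64(358.1610023725655), np.float64(65.0))]
```

View pics/w18_c308_142.png

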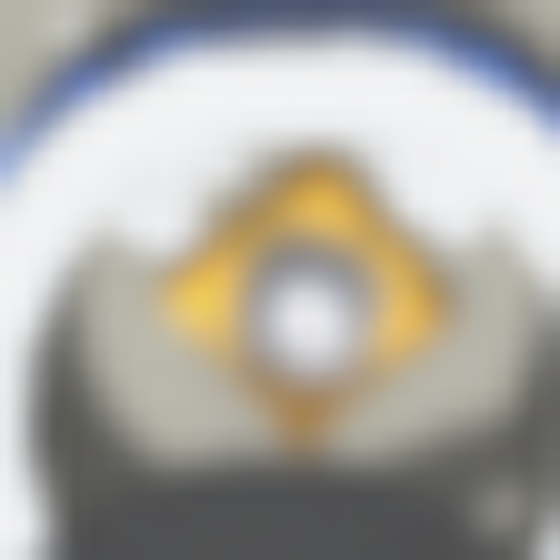

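View pics/w8_c305_128.png

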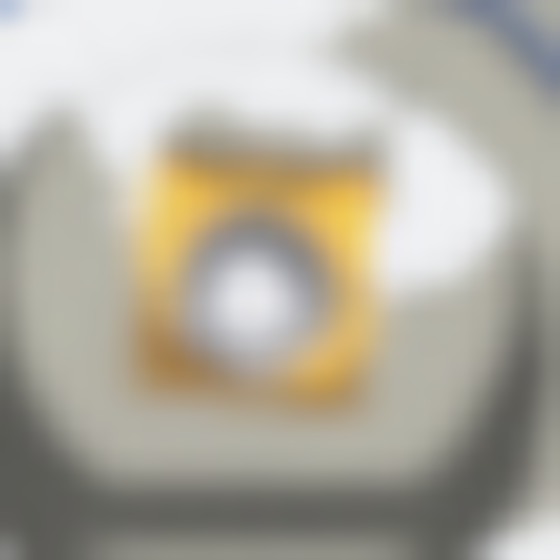

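Request:
drive_tool(
  motion=[
    {"x":0,"y":-0.045,"z":0.0,"spin":0,"hand":1},
    {"x":0,"y":-0.045,"z":0.05,"spin":0,"hand":1},
    {"x":0,"y":-0.045,"z":0.1,"spin":0,"hand":1},
    {"x":0,"y":-0.045,"z":0.1,"spin":0,"hand":1},
  ],
)

```text
clock: 22.55
tool_pos: [0.4882, -0.0706, 0.269]
eef_rot: [2.95, 0.478, 2.925]
contact_force: [-0.5, 0.1, -3.4]
gripper_width: 0.0211
```

```bash
python3 - <<'E'
from h import *
ft();ax();cap("wrist","w19");crop("w19",300,60,140,140,5)
E
```

```text
t 22.55 q [-0.304 -0.255 -0.471  0.894  0.231 -0.08 ] pos [ 0.4882 -0.0706  0.269 ] R [2.95   0.4778 2.9245] F [-0.5  0.1 -3.4] w 0.0211
F tool [ 2.  -0.6  2.8] T [0.26 0.86 0.02] above mouth 0.1568 tilt [ 0.482  0.089 -0.872]
axes
 [[-0.867  0.126  0.482]
 [ 0.191  0.978  0.089]
 [-0.46   0.169 -0.872]]
```

View pics/w19_c300_60.png

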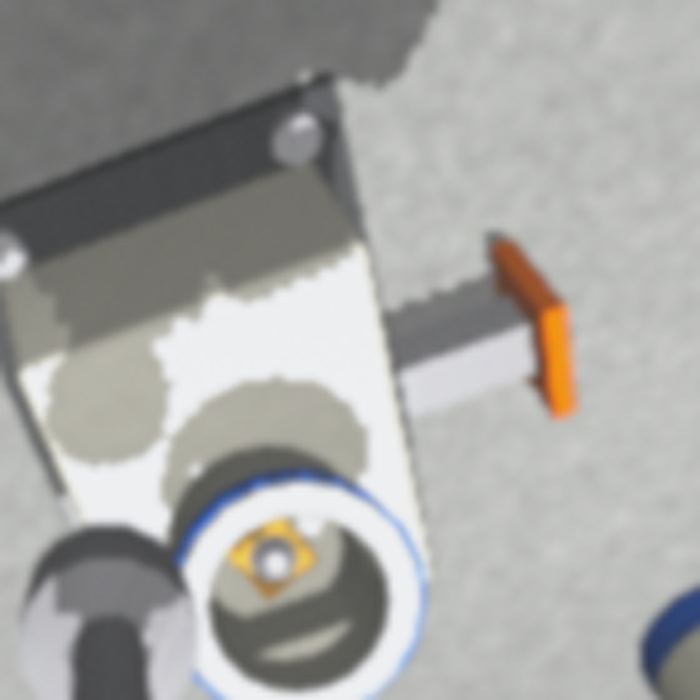

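```bash
python3 - <<'E'
import numpy as np
S=[(.213,-.035,1.3235,.17544,.4678,.2020),(.437,.016,1.152,.5657,.1687,.0997),(.494,-.117,.966,.5781,.1034,.0162),(.863,1.354,2.037,.6843,.1294,.319),(.883,1.353,2.036,.6861,.1292,.3055),(.827,1.353,2.036,.6817,.1274,.3441),(.725,1.352,2.036,.6682,.124,.4142),(.368,1.353,2.036,.5677,.1052,.6404)]
A=[];B=[]
for a,b,c,x,y,z in S:
    e=a-b;s=a-b+c
    # cols r0,z0,L1,L2c,L2s(offset),Lt
    A.append([1,0,np.sin(a),np.cos(e),-np.sin(e)*-1,np.cos(s)]);B.append(np.hypot(x,y))
    A.append([0,1,np.cos(a),-np.sin(e),np.cos(e),-np.sin(s)]);B.append(z)
A=np.array(A);B=np.array(B);s,res,rk,sv=np.linalg.lstsq(A,B,rcond=None);print(s.round(4),rk,sv.round(3),(A@s-B).round(4))
r0,z0,L1,L2,o,Lt=s
def fk(a,b,c):
    e=a-b;t=a-b+c;return r0+L1*np.sin(a)+L2*np.cos(e)+o*np.sin(e)+Lt*np.cos(t), z0+L1*np.cos(a)-L2*np.sin(e)+o*np.cos(e)-Lt*np.sin(t)
for b in (-1.1,-.8,-.5,-.3,0,.3):
  for tilt in (.52,0):
    c=np.pi/2-tilt+.74+b; print(b,tilt,'q4',round(c,2),np.round(fk(-.74,b,c),3))
E
```

```text
[0.0007 0.2436 0.4849 0.3928 0.0659 0.4829] 6 [5.303 4.079 1.38  1.07  0.372 0.217] [ 0.0002  0.0001 -0.     -0.0001 -0.0001  0.0001  0.      0.0004 -0.0001
 -0.0003  0.     -0.     -0.0001 -0.0004 -0.      0.0003]
-1.1 0.52 q4 0.69 [0.305 0.106]
-1.1 0 q4 1.21 [0.065 0.042]
-0.8 0.52 q4 0.99 [0.31  0.225]
-0.8 0 q4 1.51 [0.07  0.161]
-0.5 0.52 q4 1.29 [0.28 0.34]
-0.5 0 q4 1.81 [0.04  0.276]
-0.3 0.52 q4 1.49 [0.241 0.41 ]
-0.3 0 q4 2.01 [0.001 0.346]
0 0.52 q4 1.79 [0.159 0.496]
0 0 q4 2.31 [-0.081  0.432]
0.3 0.52 q4 2.09 [0.056 0.555]
0.3 0 q4 2.61 [-0.184  0.491]
```

```bash
python3 - <<'E'
from h import *
print(shift([.3216,-.3634,.25]))
E
```

```text
[ 0.0991 -0.3105 -0.0879]
```

Request:
drive_tool(
  motion=[
    {"x":0.0,"y":0,"z":-0.05,"spin":-0.17,"hand":1},
    {"x":0.02,"y":-0.06,"z":-0.088,"spin":-0.35,"hand":1},
    {"x":0.099,"y":-0.31,"z":-0.088,"spin":-0.35,"hand":1},
    {"x":0.099,"y":-0.31,"z":-0.088,"spin":-0.35,"hand":1},
    {"x":0.099,"y":-0.31,"z":-0.088,"spin":-0.35,"hand":1},
    {"x":0.099,"y":-0.31,"z":-0.088,"spin":-0.35,"hand":1},
    {"x":0.099,"y":-0.31,"z":-0.088,"spin":-0.35,"hand":1},
    {"x":0.099,"y":-0.31,"z":-0.088,"spin":-0.35,"hand":1},
  ],
)

```text
clock: 23.6
tool_pos: [0.3202, -0.3658, 0.2505]
eef_rot: [-3.141, 0.515, -2.965]
contact_force: [0.3, 0.8, -3.5]
gripper_width: 0.0208
```

```bash
python3 - <<'E'
from h import *
ft();ax();cap("wrist","w20");cap("scene","s20");crop("s20",100,60,180,220,3)
E
```

```text
t 23.6 q [-1.201  0.025 -0.243  1.194  0.504 -1.349] pos [ 0.3202 -0.3658  0.2505] R [-3.1414  0.5147 -2.9653] F [ 0.3  0.8 -3.5] w 0.0208
F tool [1.3 0.8 3.3] T [-0.07  0.87 -0.04] above mouth 0.2502 tilt [ 0.485  0.086 -0.87 ]
axes
 [[-0.857 -0.175  0.485]
 [-0.153  0.985  0.086]
 [-0.492 -0.    -0.87 ]]
```

View pics/w20.png

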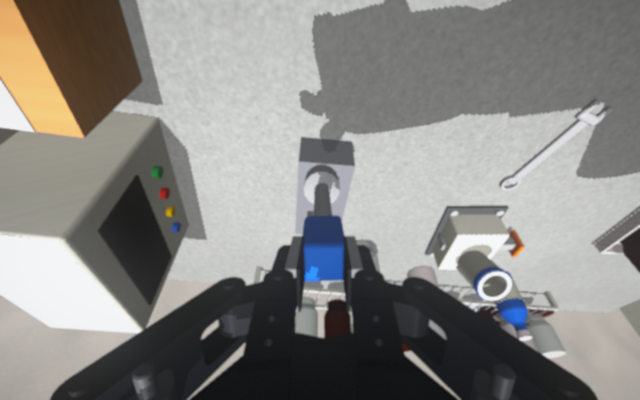

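View pics/s20_c100_60.png

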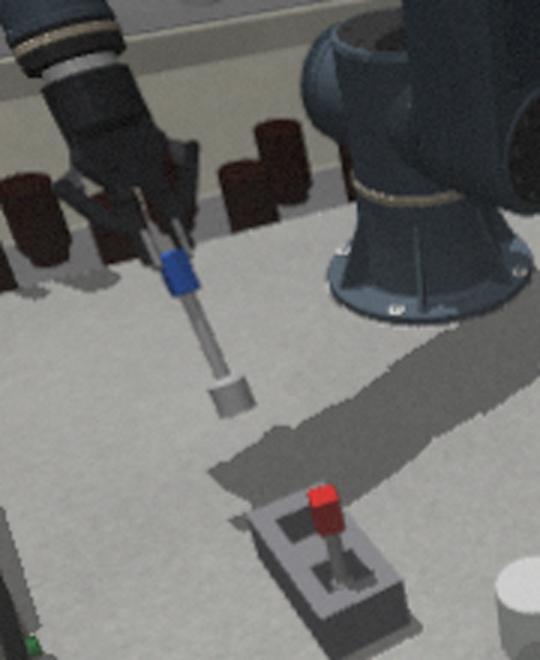

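Request:
drive_tool(
  motion=[
    {"x":0.02,"y":0.002,"z":0.035,"spin":0,"hand":1},
    {"x":0.04,"y":0.002,"z":0.07,"spin":0,"hand":1},
    {"x":0.0575,"y":0.002,"z":0.102,"spin":0,"hand":1},
    {"x":0.0575,"y":0.002,"z":0.102,"spin":0,"hand":1},
  ],
  newtons=25,
)

```text
clock: 24.2
tool_pos: [0.3216, -0.3599, 0.134]
eef_rot: [3.141, 0.515, -2.962]
contact_force: [-0.3, 1.2, -3.4]
gripper_width: 0.0205
```

```bash
python3 - <<'E'
from h import *
ft();cap("wrist","w21");cap("scene","s21");crop("s21",120,100,120,150,4);crop("w21",220,100,200,160,4)
E
```

```text
t 24.2 q [-1.194  0.078 -0.49   0.893  0.504 -1.345] pos [ 0.3216 -0.3599  0.134 ] R [ 3.1406  0.5151 -2.9621] F [-0.3  1.2 -3.4] w 0.0205
F tool [1.7 1.2 2.9] T [-0.02  0.9   0.02] above mouth 0.1481 tilt [ 0.485  0.089 -0.87 ]
```

View pics/w21_c220_100.png

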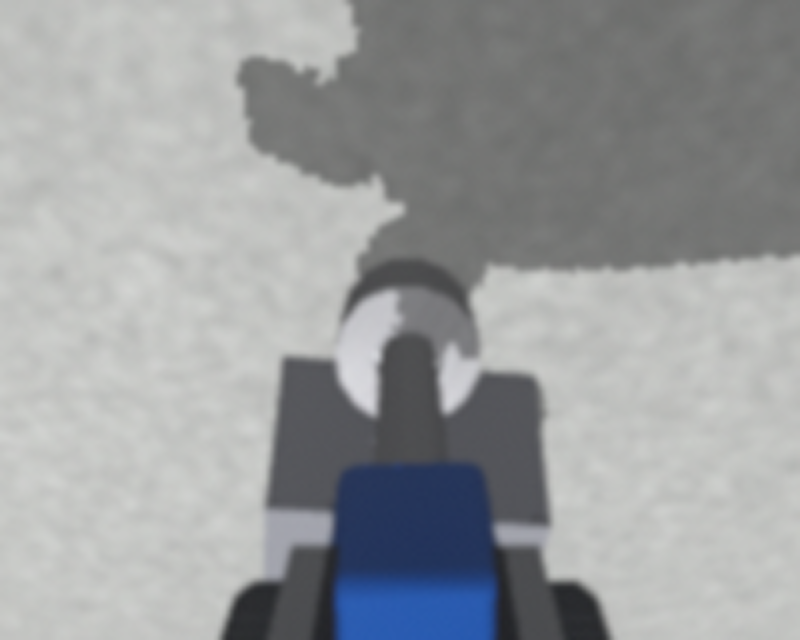

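View pics/s21_c120_100.png

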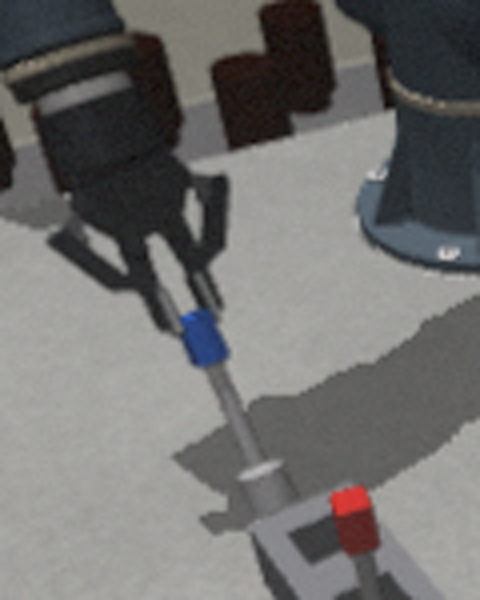

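Request:
drive_tool(
  motion=[
    {"x":-0.009,"y":0,"z":0.005,"spin":0,"hand":1},
    {"x":-0.018,"y":0,"z":0.01,"spin":0,"hand":1},
    {"x":-0.0265,"y":0,"z":0.014,"spin":0,"hand":1},
    {"x":-0.037,"y":0,"z":0.015,"spin":0,"hand":1},
  ],
  newtons=20,
)

```text
clock: 24.8
tool_pos: [0.3616, -0.3546, 0.1417]
eef_rot: [-3.138, 0.515, -2.96]
contact_force: [-6.5, -0.2, -2.7]
gripper_width: 0.0211
```

```bash
python3 - <<'E'
from h import *
ft();cap("wrist","w22");cap("scene","s22");crop("s22",120,100,120,150,4);crop("w22",220,100,200,160,4)
E
```

```text
t 24.8 q [-1.102  0.078 -0.472  0.858  0.491 -1.242] pos [ 0.3616 -0.3546  0.1417] R [-3.138   0.5153 -2.9601] F [-6.5 -0.2 -2.7] w 0.0211
F tool [ 6.9  0.9 -0.8] T [-0.17  2.95  0.07] above mouth 0.1347 tilt [ 0.485  0.085 -0.87 ]
```

View pics/w22_c220_100.png

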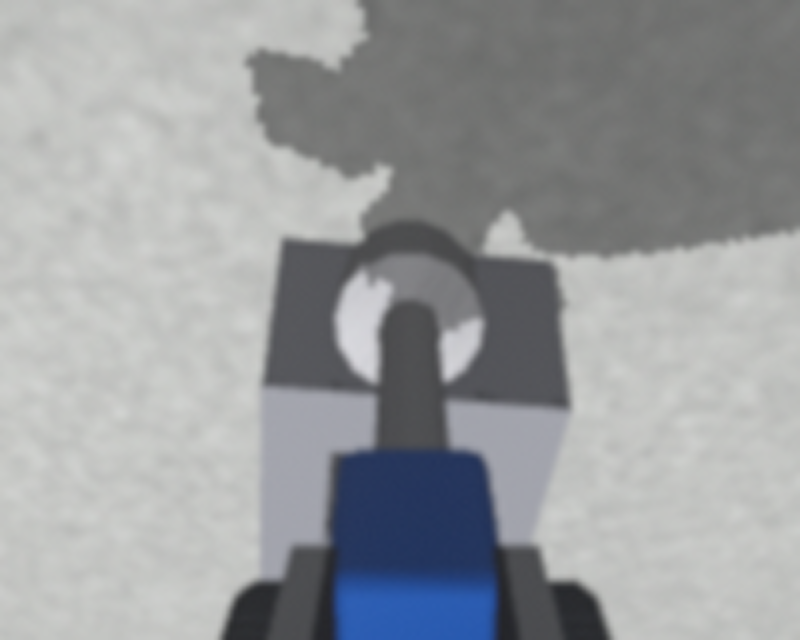

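View pics/s22_c120_100.png

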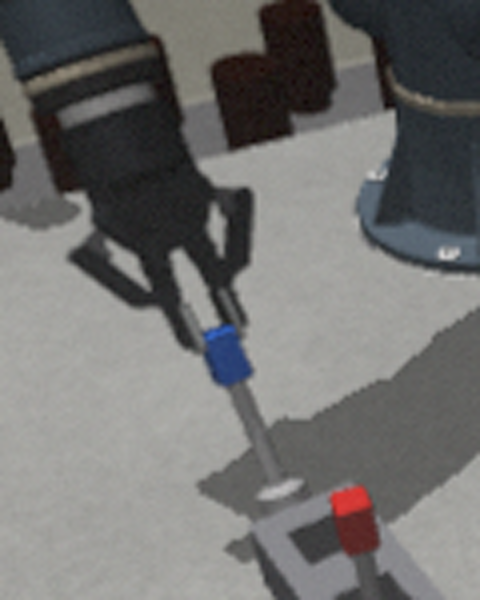

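Request:
drive_tool(
  motion=[
    {"x":-0.01,"y":0,"z":0.006,"spin":0,"hand":1},
    {"x":-0.02,"y":0,"z":0.011,"spin":0,"hand":1},
    {"x":-0.03,"y":0,"z":0.016,"spin":0,"hand":1},
    {"x":-0.039,"y":0,"z":0.02,"spin":0,"hand":1},
    {"x":-0.042,"y":0,"z":0.022,"spin":0,"hand":1},
  ],
  newtons=20,
)

```text
clock: 25.52
tool_pos: [0.4084, -0.3459, 0.1434]
eef_rot: [-3.138, 0.515, -2.959]
contact_force: [-3.4, -1.1, -1.9]
gripper_width: 0.0207
```

```bash
python3 - <<'E'
from h import *
ft();cap("wrist","w23");cap("scene","s23");cap("top","t23");crop("s23",120,100,120,150,4);crop("w23",220,100,200,160,4);crop("t23",400,180,110,110,5)
E
```

```text
t 25.525 q [-0.999  0.095 -0.451  0.809  0.471 -1.129] pos [ 0.4084 -0.3459  0.1434] R [-3.1377  0.5149 -2.959 ] F [-3.4 -1.1 -1.9] w 0.0207
F tool [ 4.  -0.4 -0.1] T [ 0.28  1.85 -0.02] above mouth 0.1123 tilt [ 0.485  0.086 -0.87 ]
```

View pics/w23_c220_100.png

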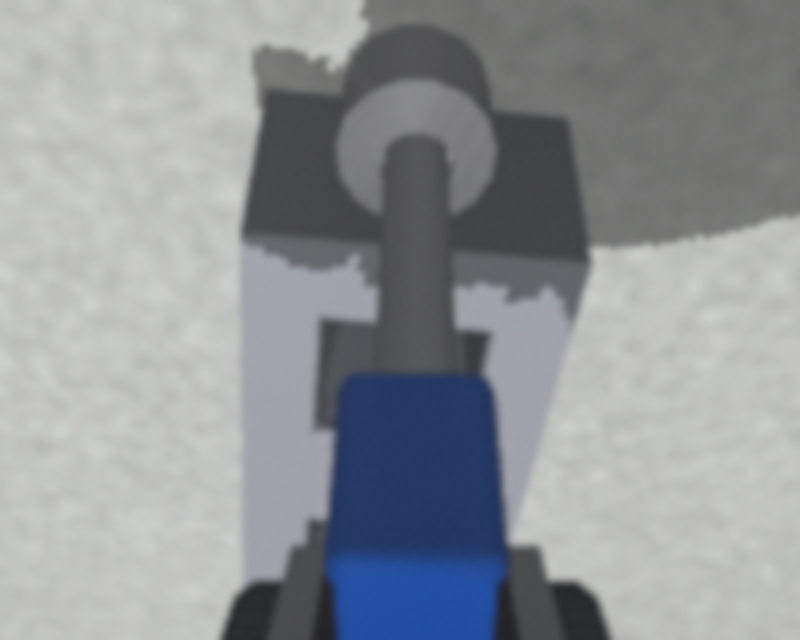

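View pics/s23_c120_100.png

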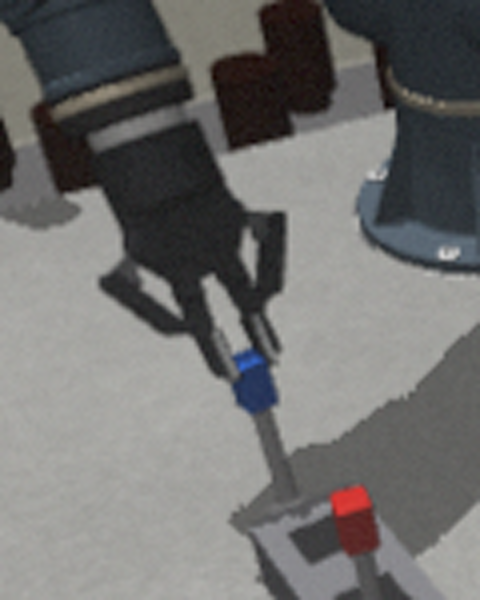

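View pics/t23_c400_180.png

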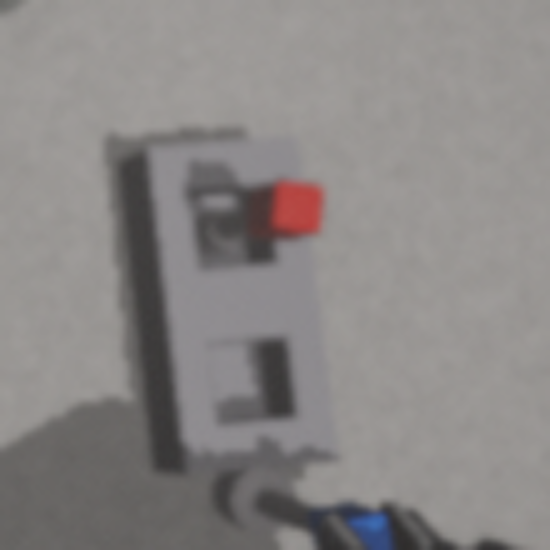

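```bash
cat > ka.py <<'E'
from h import *
def ka(tag,v,Ls=(.108,.113)):
    z=load(tag);T=z['M']@np.linalg.inv(optics.camera_info("wrist")['T_tool_cam'])
    for L in Ls:
        A=np.linspace(-.1,.8,181);P=np.array([[L*np.sin(a),0,-.02+L*np.cos(a)] for a in A])@T[:3,:3].T+T[:3,3]
        vv=proj(tag,P)[:,1];print(L,'a=',A[np.argmin(abs(vv-v))].round(3))
E
python3 - <<'E'
from ka import *
ka("w23",137.5); ka("w21",100+352/4)
E
```

```text
0.108 a= 0.525
0.113 a= 0.495
0.108 a= 0.05
0.113 a= 0.035
```

```bash
python3 - <<'E'
from h import *
C=np.array([px("t23",400+a/5,180+b/5,.06) for a,b in [(207,345),(288,338),(297,415),(217,424)]]);print(C.round(4),C.mean(0))
# wrist view hole corners crop 4x: near-left (322,322), near-right (490,333)
print(px("w23",220+322/4,100+322/4,.06),px("w23",220+490/4,100+333/4,.06))
s=telemetry.read_state();R=ax();print('grasp',s['tool_pos']-.02*R[:,2])
print(R.T@[0,0,.09], R.T@[-.006,0,0])
E
```

```text
[[ 0.4795 -0.321   0.06  ]
 [ 0.4827 -0.3635  0.06  ]
 [ 0.443  -0.3659  0.06  ]
 [ 0.4389 -0.3241  0.06  ]] [ 0.46103317 -0.34361761  0.06      ]
[ 0.44506768 -0.362723    0.06      ] [ 0.44118797 -0.32218726  0.06      ]
axes
 [[-0.856 -0.18   0.485]
 [-0.158  0.984  0.085]
 [-0.493 -0.003 -0.87 ]]
grasp [ 0.39843786 -0.34777528  0.16067081]
[-0.04432649 -0.00031014 -0.07832666] [ 0.00513511  0.00107734 -0.00291032]
```

```bash
python3 - <<'E'
from h import *
R=ax()
for w in ([-.006,-.001,0],[-.006,-.001,.06],[.0636,.0058,.056]): print((R.T@w).round(4))
E
```

```text
axes
 [[-0.856 -0.18   0.485]
 [-0.158  0.984  0.085]
 [-0.493 -0.003 -0.87 ]]
[ 0.0053  0.0001 -0.003 ]
[-0.0243 -0.0001 -0.0552]
[-0.0829 -0.0059 -0.0174]
```

Request:
drive_tool(
  motion=[
    {"x":0.005,"y":0,"z":-0.003,"spin":0,"hand":1},
    {"x":-0.008,"y":0,"z":-0.027,"spin":0,"hand":1},
    {"x":-0.024,"y":0,"z":-0.055,"spin":0,"hand":1},
    {"x":-0.053,"y":-0.003,"z":-0.036,"spin":0,"hand":1},
    {"x":-0.083,"y":-0.006,"z":-0.0175,"spin":0,"hand":1},
    {"x":-0.083,"y":-0.006,"z":-0.0175,"spin":0,"hand":1},
  ],
  newtons=40,
)

```text
clock: 26.42
tool_pos: [0.4731, -0.3398, 0.1994]
eef_rot: [-3.138, 0.516, -2.957]
contact_force: [-1.0, 0.5, -4.9]
gripper_width: 0.0211
```

```bash
python3 - <<'E'
from h import *
ft();R=ax();s=telemetry.read_state();print('grasp',s['tool_pos']-.02*R[:,2]);cap("wrist","w24");cap("scene","s24");cap("top","t24");crop("s24",140,100,120,170,4);crop("w24",220,40,200,220,3);crop("t24",400,180,110,110,5)
E
```

```text
t 26.425 q [-0.88   0.113 -0.29   0.896  0.444 -1.001] pos [ 0.4731 -0.3398  0.1994] R [-3.1379  0.5159 -2.9572] F [-1.   0.5 -4.9] w 0.0211
F tool [3.2 0.7 3.8] T [-0.05  0.83  0.01] above mouth 0.1285 tilt [ 0.486  0.087 -0.87 ]
axes
 [[-0.855 -0.182  0.486]
 [-0.16   0.983  0.087]
 [-0.493 -0.003 -0.87 ]]
grasp [ 0.46336409 -0.34150904  0.21677374]
```

View pics/w24_c220_40.png

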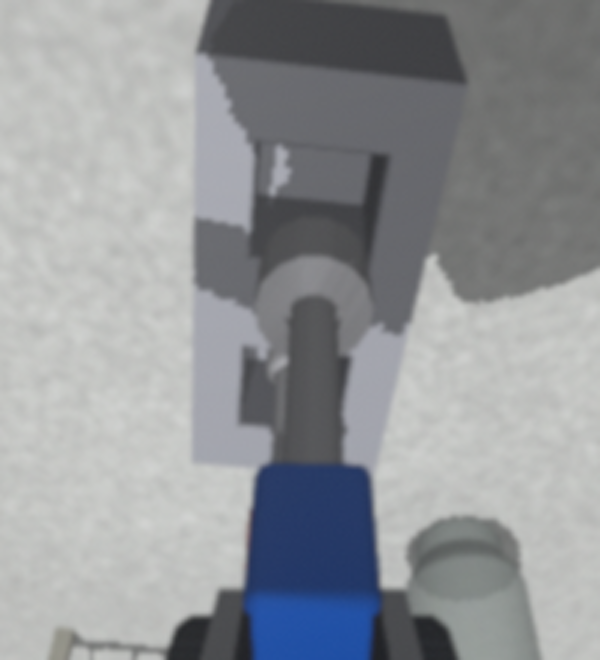

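View pics/s24_c140_100.png

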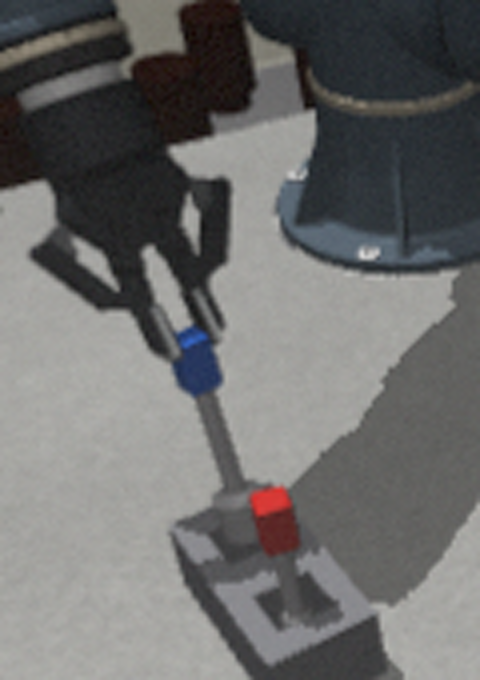

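View pics/t24_c400_180.png

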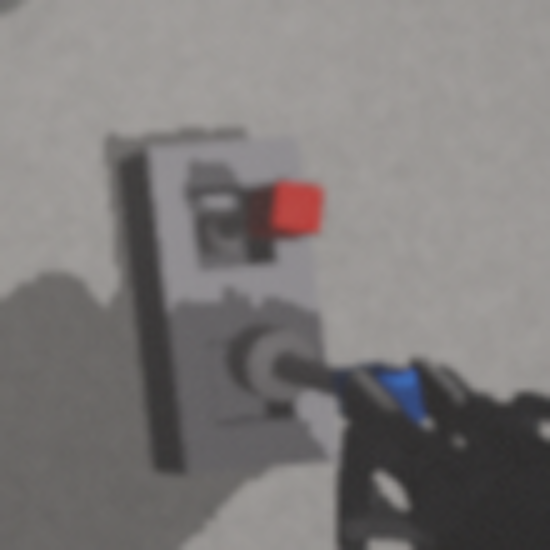

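```bash
python3 - <<'E'
from ka import *
print(px("t24",400+275/5,180+365/5,.107),px("w24",220+315/3,40+305/3,.107))
ka("w24",40+305/3)
# hole in wrist: corners crop3: top-left (258,140), top-right (390,155)
print(px("w24",220+258/3,40+140/3,.06),px("w24",220+390/3,40+155/3,.06),px("w24",220+367/3,40+275/3,.06))
crop("w24",290,80,70,70,9);crop("t24",435,230,45,45,12)
E
```

```text
[ 0.46762955 -0.3391231   0.107     ] [ 0.4677183  -0.34044134  0.107     ]
0.108 a= 0.485
0.113 a= 0.455
[ 0.44331919 -0.36300505  0.06      ] [ 0.4404899  -0.32169656  0.06      ] [ 0.4844258  -0.31870639  0.06      ]
```

View pics/t24_c435_230.png

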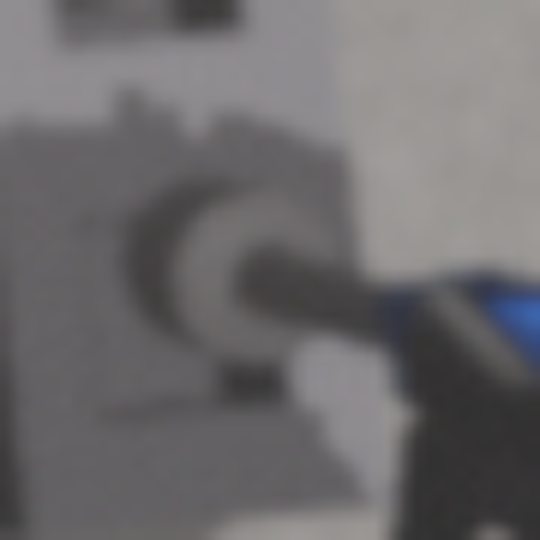

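View pics/w24_c290_80.png

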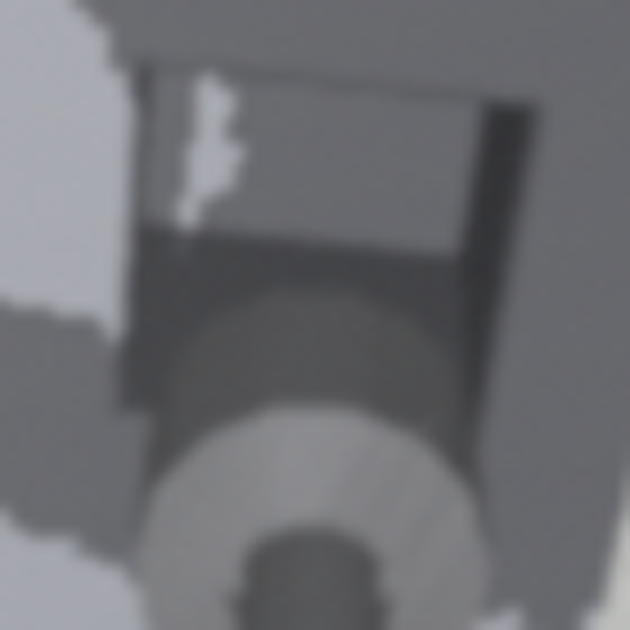

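```bash
python3 - <<'E'
from h import *
R=ax()
for w in ([-.006,-.0005,0],[-.006,-.0005,-.015],[-.006,-.0005,-.03]): print((R.T@w).round(4))
E
```

```text
axes
 [[-0.856 -0.179  0.485]
 [-0.158  0.984  0.086]
 [-0.493 -0.003 -0.87 ]]
[ 0.0052  0.0006 -0.003 ]
[0.0126 0.0006 0.0101]
[0.02   0.0007 0.0232]
```

Request:
drive_tool(
  motion=[
    {"x":0.005,"y":0,"z":-0.003,"spin":0,"hand":1},
    {"x":0.0125,"y":0,"z":0.01,"spin":0,"hand":1},
    {"x":0.0155,"y":0,"z":0.015,"spin":0,"hand":1},
    {"x":0.0155,"y":0,"z":0.015,"spin":0,"hand":1},
  ],
  newtons=20,
)

```text
clock: 27.08
tool_pos: [0.4647, -0.3415, 0.1784]
eef_rot: [-3.139, 0.515, -2.96]
contact_force: [-0.3, -0.3, -2.6]
gripper_width: 0.0206
```

```bash
python3 - <<'E'
from h import *
ft();R=ax();s=telemetry.read_state();print('grasp',s['tool_pos']-.02*R[:,2]);cap("wrist","w25");cap("top","t25");crop("w25",270,60,110,110,6);crop("t25",435,230,45,45,12)
E
```

```text
t 27.075 q [-0.895  0.118 -0.337  0.851  0.447 -1.015] pos [ 0.4647 -0.3415  0.1784] R [-3.1389  0.5147 -2.9604] F [-0.3 -0.3 -2.6] w 0.0206
F tool [ 1.6 -0.3  2.1] T [ 0.    0.81 -0.04] above mouth 0.1146 tilt [ 0.485  0.086 -0.87 ]
axes
 [[-0.856 -0.179  0.485]
 [-0.157  0.984  0.086]
 [-0.492 -0.002 -0.87 ]]
grasp [ 0.45495999 -0.34320467  0.19580886]
```

View pics/w25_c270_60.png

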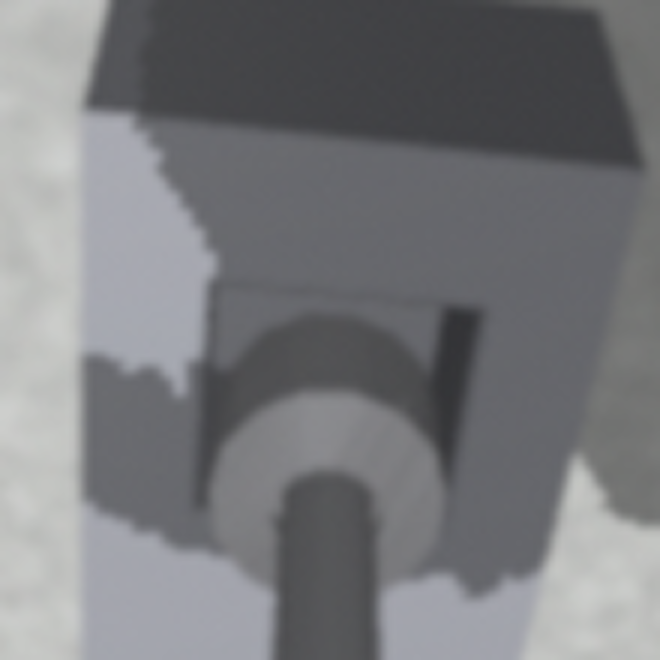

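View pics/t25_c435_230.png

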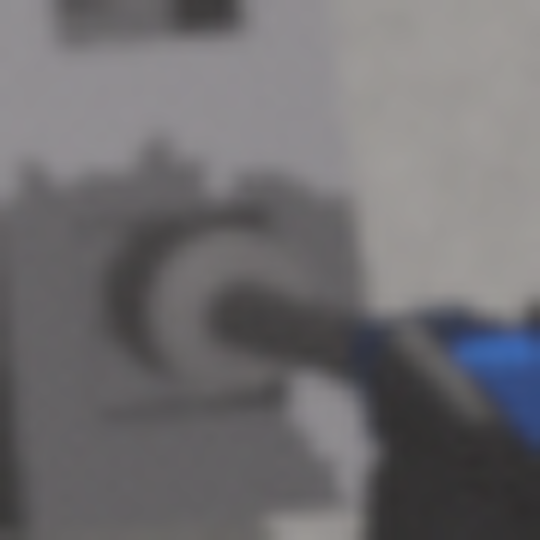

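```bash
python3 - <<'E'
from ka import *
print(px("t25",435+235/12,230+310/12,.084),px("w25",270+328/6,60+490/6,.084))
ka("w25",60+490/6)
print('foot near pt',px("w25",270+328/6,60+313/6,.056),'hole near edge',px("w25",270+330/6,60+291/6,.06), 'L',px("w25",270+200/6,60+430/6,.06),'R',px("w25",270+455/6,60+430/6,.06))
print('rim L',px("w25",270+210/6,60+490/6,.084),'rim R',px("w25",270+446/6,60+490/6,.084))
E
```

```text
[ 0.46111175 -0.34587832  0.084     ] [ 0.46062162 -0.3421076   0.084     ]
0.108 a= 0.485
0.113 a= 0.455
foot near pt [ 0.44769123 -0.34451053  0.056     ] hole near edge [ 0.44185382 -0.34528676  0.06      ] L [ 0.46953628 -0.3614191   0.06      ] R [ 0.46209456 -0.32105222  0.06      ]
rim L [ 0.46380315 -0.35937024  0.084     ] rim R [ 0.45743446 -0.32485565  0.084     ]
```

Request:
drive_tool(
  motion=[
    {"x":0.001,"y":0,"z":-0.001,"spin":0,"hand":1},
    {"x":0.0035,"y":0,"z":0.0035,"spin":0,"hand":1},
    {"x":0.006,"y":0,"z":0.008,"spin":0,"hand":1},
  ],
)

```text
clock: 27.55
tool_pos: [0.4639, -0.342, 0.1688]
eef_rot: [-3.138, 0.515, -2.959]
contact_force: [-0.3, -0.6, -3.8]
gripper_width: 0.0208
```

```bash
python3 - <<'E'
from h import *
ft();R=ax();s=telemetry.read_state();print('grasp',s['tool_pos']-.02*R[:,2]);cap("wrist","w26");crop("w26",270,60,110,110,6)
E
```

```text
t 27.55 q [-0.897  0.123 -0.357  0.826  0.447 -1.017] pos [ 0.4639 -0.342   0.1688] R [-3.1378  0.5152 -2.9595] F [-0.3 -0.6 -3.8] w 0.0208
F tool [ 2.3 -0.5  3.1] T [-0.03  0.84 -0.02] above mouth 0.1067 tilt [ 0.485  0.085 -0.87 ]
axes
 [[-0.856 -0.179  0.485]
 [-0.158  0.984  0.085]
 [-0.493 -0.003 -0.87 ]]
grasp [ 0.4541847  -0.34365978  0.1862086 ]
```

View pics/w26_c270_60.png

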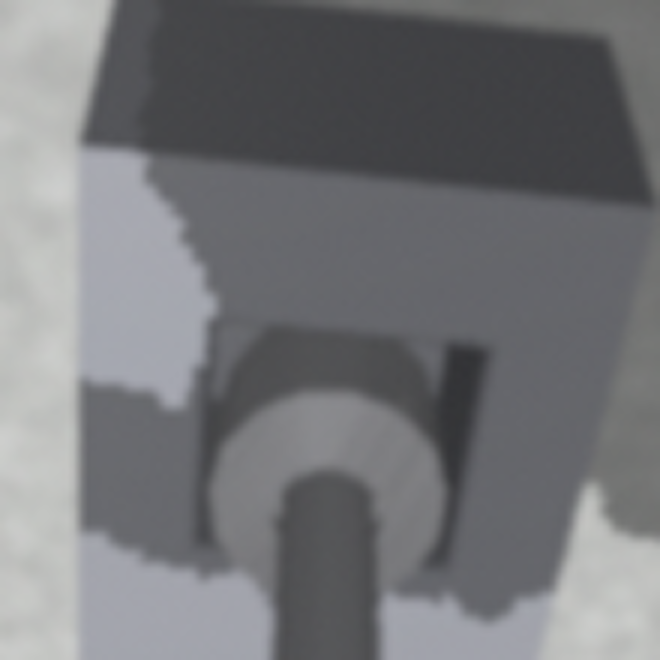

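Request:
drive_tool(
  motion=[
    {"x":0.005,"y":0.0005,"z":0.0087,"spin":0,"hand":1},
    {"x":0.01,"y":0.0005,"z":0.0174,"spin":0,"hand":1},
    {"x":0.01,"y":0.0005,"z":0.0174,"spin":0,"hand":1},
  ],
)

```text
clock: 27.98
tool_pos: [0.4629, -0.3406, 0.1466]
eef_rot: [-3.141, 0.514, -2.961]
contact_force: [-0.7, 0.5, -3.4]
gripper_width: 0.021
```

```bash
python3 - <<'E'
from h import *
ft();R=ax();s=telemetry.read_state();print('grasp',s['tool_pos']-.02*R[:,2]);cap("wrist","w27");crop("w27",240,60,170,140,4.5)
E
```

```text
t 27.975 q [-0.896  0.137 -0.398  0.773  0.447 -1.017] pos [ 0.4629 -0.3406  0.1466] R [-3.1408  0.5136 -2.9609] F [-0.7  0.5 -3.4] w 0.021
F tool [2.2 0.6 2.7] T [ 0.02  0.86 -0.05] above mouth 0.0878 tilt [ 0.483  0.087 -0.871]
axes
 [[-0.857 -0.179  0.483]
 [-0.157  0.984  0.087]
 [-0.491 -0.001 -0.871]]
grasp [ 0.45325548 -0.34238718  0.16399628]
```

View pics/w27_c240_60.png

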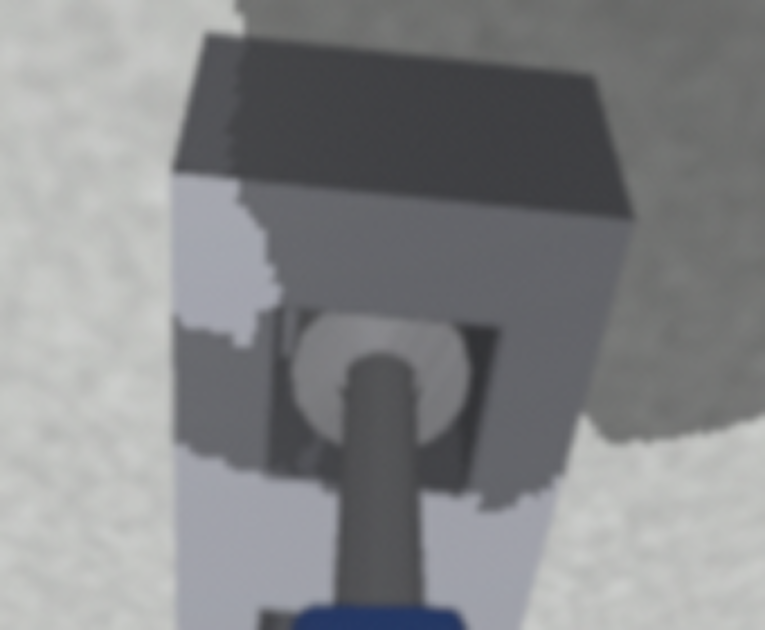

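Request:
drive_tool(
  motion=[
    {"x":0.0015,"y":0,"z":0.005,"spin":0,"hand":1},
    {"x":0.001,"y":0,"z":0.009,"spin":0,"hand":1},
    {"x":0.001,"y":0,"z":0.009,"spin":0,"hand":1},
  ],
)

```text
clock: 28.4
tool_pos: [0.4683, -0.3412, 0.1411]
eef_rot: [-3.137, 0.518, -2.958]
contact_force: [-3.0, 1.5, 14.3]
gripper_width: 0.021
```

```bash
python3 - <<'E'
from h import *
ft();R=ax();s=telemetry.read_state();print('grasp',s['tool_pos']-.02*R[:,2])
E
```

```text
t 28.4 q [-0.89   0.145 -0.407  0.749  0.447 -1.01 ] pos [ 0.4683 -0.3412  0.1411] R [-3.1366  0.5177 -2.9584] F [-3.   1.5 14.3] w 0.021
F tool [ -4.8   2.  -13.7] T [-0.55 -0.22  0.12] above mouth 0.0804 tilt [ 0.487  0.085 -0.869]
axes
 [[-0.854 -0.18   0.487]
 [-0.158  0.984  0.085]
 [-0.495 -0.004 -0.869]]
grasp [ 0.45855699 -0.34287673  0.15845181]
```

Request:
drive_tool(
  motion=[
    {"x":0,"y":0,"z":0,"spin":0,"hand":0.6},
    {"x":0,"y":0,"z":0,"spin":0,"hand":0.4},
    {"x":0,"y":0,"z":0,"spin":0,"hand":0.3},
    {"x":0,"y":0,"z":0,"spin":0,"hand":0.3},
  ],
)

```text
clock: 28.9
tool_pos: [0.4683, -0.3411, 0.141]
eef_rot: [-3.137, 0.518, -2.958]
contact_force: [-0.6, -0.4, -0.6]
gripper_width: 0.0598
```

```bash
python3 - <<'E'
from h import *
ft();cap("wrist","w28");cap("scene","s28");crop("s28",140,100,120,170,4)
E
```

```text
t 28.9 q [-0.889  0.145 -0.407  0.749  0.447 -1.01 ] pos [ 0.4683 -0.3411  0.141 ] R [-3.1368  0.5175 -2.9585] F [-0.6 -0.4 -0.6] w 0.0598
F tool [ 0.9 -0.2  0.2] T [ 0.03  0.45 -0.04] above mouth 0.0803 tilt [ 0.487  0.085 -0.869]
```

View pics/w28.png

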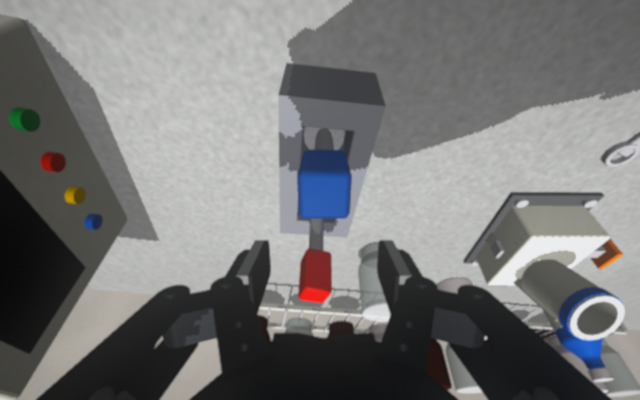

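View pics/s28_c140_100.png

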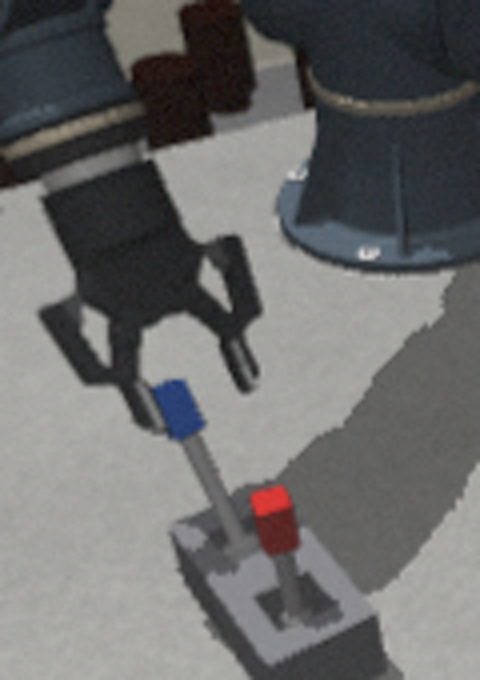

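```bash
python3 - <<'E'
from h import *
for tag,(u0,u1,v0,v1) in {"w28":(290,360,140,225),"s28":(170,200,190,215)}.items():
    W,p=cloud(tag);p=p.astype(int);m=(p[...,2]-p[...,0]>50);k=np.zeros_like(m);k[v0:v1,u0:u1]=m[v0:v1,u0:u1]
    P=W[k];P=P[~np.isnan(P[:,0])]
    print(tag,len(P),np.percentile(P,[2,50,98],axis=0).round(4).tolist())
    T=P[P[:,2]>np.percentile(P[:,2],98)-.006];print('top',len(T),T.mean(0).round(4))
cap("top","t28");crop("t28",400,180,110,110,5);crop("w28",270,50,120,180,4)
E
```

```text
w28 3270 [[0.3986, -0.3635, 0.1346], [0.4066, -0.3527, 0.1659], [0.4192, -0.3416, 0.1716]]
top 1711 [ 0.4111 -0.3521  0.1687]
s28 105 [[0.3969, -0.3645, 0.1341], [0.4107, -0.3548, 0.1486], [0.4217, -0.3436, 0.1642]]
top 21 [ 0.4037 -0.3551  0.1616]
```

View pics/t28_c400_180.png

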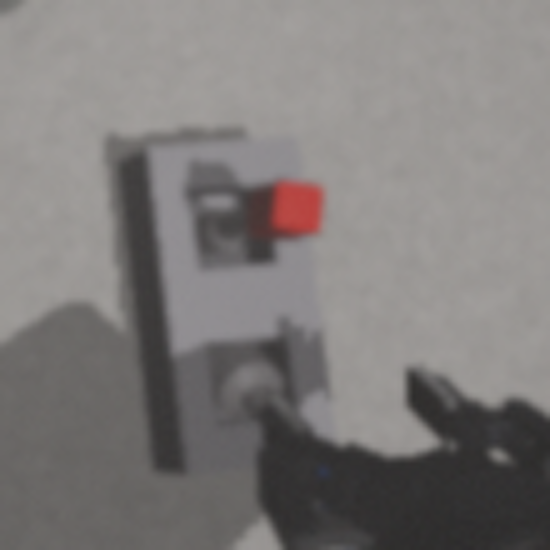

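View pics/w28_c270_50.png

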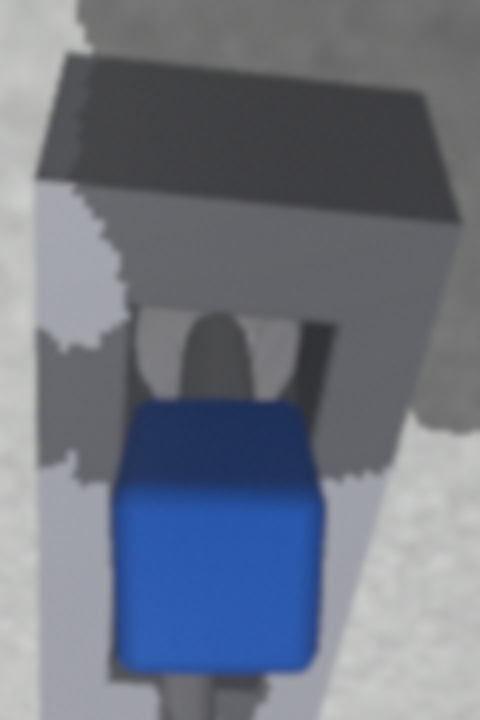

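```bash
python3 - <<'E'
from h import *
print(shift([.411,-.352,.169]),shift([.418,-.351,.15]))
W,p=cloud("w28")
# points at shaft/socket top for foot location
for u,v in [(324,135),(324,145),(311,140),(336,142)]: print(u,v,W[v,u].round(4),p[v,u])
E
```

```text
[ 0.0368 -0.0005 -0.0532] [ 0.0401 -0.0007 -0.0332]
324 135 [ 0.4391 -0.3471  0.0747] [76 76 79]
324 145 [ 0.4278 -0.3491  0.1033] [75 76 79]
311 140 [ 0.4608 -0.3545  0.0527] [124 124 127]
336 142 [ 0.4584 -0.333   0.0532] [122 122 125]
```

```bash
python3 - <<'E'
from h import *
for X in ([.4196,-.3496,.228],[.372,-.359,.235],[.372,-.359,.152],[.400,-.354,.152],[.434,-.348,.152]): print(X,shift(X))
E
```

```text
[0.4196, -0.3496, 0.228] [-0.0001  0.0001 -0.1   ]
[0.372, -0.359, 0.235] [ 0.0386 -0.0006 -0.1301]
[0.372, -0.359, 0.152] [ 0.0797 -0.0003 -0.058 ]
[0.4, -0.354, 0.152] [ 0.0549 -0.0004 -0.0439]
[0.434, -0.348, 0.152] [ 0.0249 -0.0006 -0.0268]
```

Request:
drive_tool(
  motion=[
    {"x":0,"y":0,"z":-0.03,"spin":0,"hand":0.3},
    {"x":0,"y":0,"z":-0.07,"spin":0,"hand":0.3},
    {"x":0.0,"y":0,"z":-0.11,"spin":0,"hand":0.3},
    {"x":0.039,"y":-0.0005,"z":-0.13,"spin":0,"hand":1},
    {"x":0.039,"y":-0.0005,"z":-0.13,"spin":0,"hand":1},
    {"x":0.06,"y":-0.0005,"z":-0.095,"spin":0,"hand":1},
    {"x":0.08,"y":-0.0005,"z":-0.058,"spin":0,"hand":1},
    {"x":0.08,"y":-0.0005,"z":-0.058,"spin":0,"hand":1},
  ],
)

```text
clock: 30.05
tool_pos: [0.3711, -0.3573, 0.1495]
eef_rot: [3.141, 0.516, -2.961]
contact_force: [0.5, 0.0, 0.1]
gripper_width: -0.0002
```

```bash
python3 - <<'E'
from h import *
ft();cap("wrist","w29");cap("scene","s29");crop("s29",140,100,120,170,4);cap("top","t29");crop("t29",400,180,110,110,5)
E
```

```text
t 30.05 q [-1.087  0.087 -0.441  0.875  0.491 -1.226] pos [ 0.3711 -0.3573  0.1495] R [ 3.1409  0.5161 -2.9609] F [0.5 0.  0.1] w -0.0002
F tool [-0.5 -0.1  0.2] T [ 0.01  0.39 -0.02] above mouth 0.1369 tilt [ 0.485  0.089 -0.87 ]
```

View pics/w29.png

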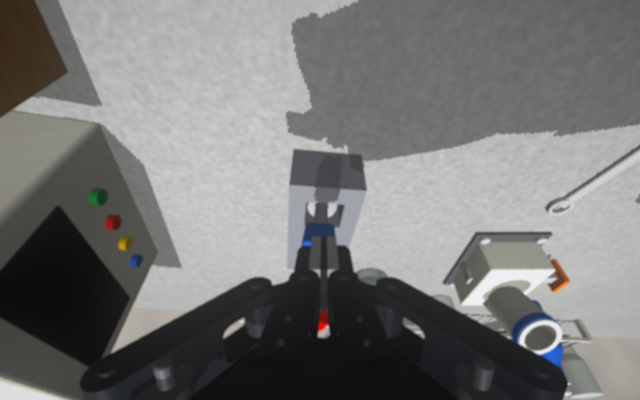

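View pics/s29_c140_100.png

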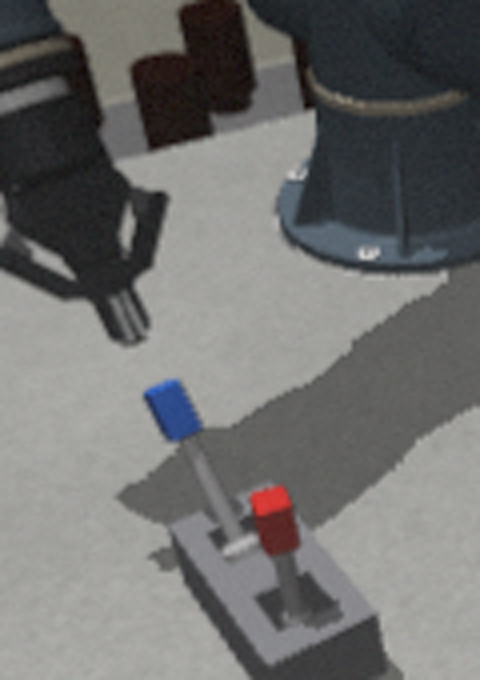

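View pics/t29_c400_180.png

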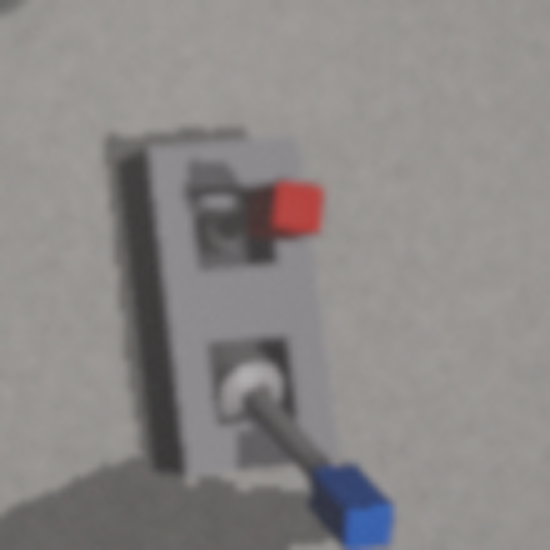

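Request:
drive_tool(
  motion=[
    {"x":-0.01,"y":0,"z":0.006,"spin":0,"hand":1},
    {"x":-0.02,"y":0,"z":0.0115,"spin":0,"hand":1},
    {"x":-0.028,"y":0,"z":0.016,"spin":0,"hand":1},
    {"x":-0.036,"y":0,"z":0.0205,"spin":0,"hand":1},
    {"x":-0.044,"y":0,"z":0.025,"spin":0,"hand":1},
    {"x":-0.05,"y":0,"z":0.0285,"spin":0,"hand":1},
  ],
)

```text
clock: 30.95
tool_pos: [0.4296, -0.3493, 0.1535]
eef_rot: [-3.135, 0.518, -2.957]
contact_force: [0.3, 0.2, -0.3]
gripper_width: 0.0003
```

```bash
python3 - <<'E'
from h import *
ft();cap("wrist","w30");cap("scene","s30");crop("s30",140,100,120,170,4)
E
```

```text
t 30.95 q [-0.966  0.11  -0.411  0.815  0.466 -1.093] pos [ 0.4296 -0.3493  0.1535] R [-3.1349  0.5184 -2.957 ] F [ 0.3  0.2 -0.3] w 0.0003
F tool [-0.1  0.2  0.4] T [-0.02  0.47  0.02] above mouth 0.111 tilt [ 0.488  0.084 -0.869]
```

View pics/s30_c140_100.png

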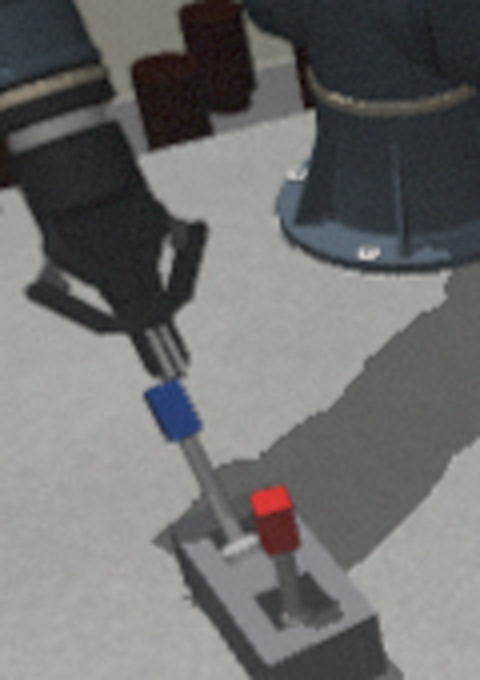

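View pics/w30.png

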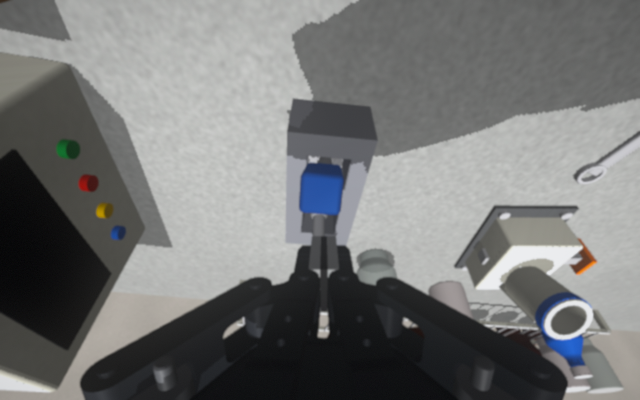

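```bash
python3 - <<'E'
from h import *
s=telemetry.read_state()
print('TCP proj',proj("s30",s['tool_pos']),(proj("s30",s['tool_pos'])-[140,100])*4)
for tag,(u0,u1,v0,v1) in {"w30":(290,350,155,220),"s30":(170,200,190,215),"s29":(170,200,190,215)}.items():
    W,p=cloud(tag);p=p.astype(int);m=(p[...,2]-p[...,0]>50);k=np.zeros_like(m);k[v0:v1,u0:u1]=m[v0:v1,u0:u1]
    P=W[k];P=P[~np.isnan(P[:,0])]
    print(tag,len(P),np.percentile(P,[2,50,98],axis=0).round(4).tolist())
cap("top","t30");crop("t30",400,180,110,110,5);crop("w30",270,130,110,130,5)
E
```

```text
TCP proj [[187.89248551 203.21508254]] [[191.56994202 412.86033017]]
w30 1718 [[0.3819, -0.3694, 0.1487], [0.3903, -0.3585, 0.1581], [0.401, -0.3478, 0.1642]]
s30 110 [[0.3986, -0.3685, 0.1324], [0.4111, -0.3574, 0.1486], [0.422, -0.3465, 0.1635]]
s29 126 [[0.2788, -0.3696, 0.0649], [0.4106, -0.358, 0.1487], [0.4221, -0.3394, 0.1627]]
```

View pics/w30_c270_130.png

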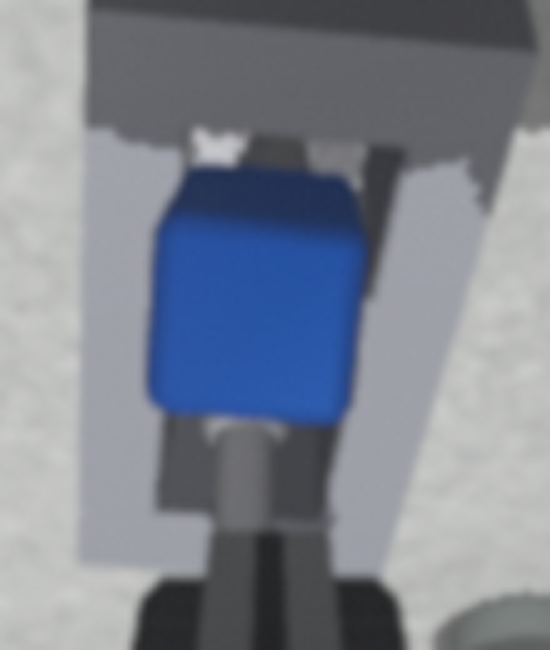

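View pics/t30_c400_180.png

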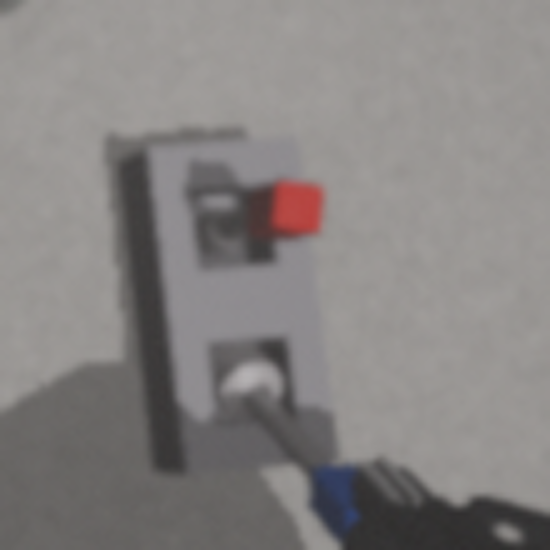

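```bash
python3 - <<'E'
from h import *
print([px("t29",u,v).round(4) for u,v in [(472,285),(474,283),(470,279),(466,275)]])
W,p=cloud("t29");p=p.astype(int);m=(p[...,2]-p[...,0]>50);m[:260]=0;m[300:]=0;m[:,:455]=0;m[:,485:]=0
print(m.sum(),np.percentile(W[m],[2,50,98],axis=0).round(4))
W,p=cloud("w29");p=p.astype(int);m=(p[...,2]-p[...,0]>50);m[:200]=0;m[260:]=0;m[:,:295]=0;m[:,345:]=0
P=W[m];print(m.sum(),np.nanpercentile(P,[2,50,98],axis=0).round(4))
import numpy as np
# fingertip cloud in w30
W,p=cloud("w30");print([W[v,u].round(4) for u,v in [(315,240),(331,240),(315,250),(323,238)]])
E
```

```text
[array([ 0.3922, -0.3561,  0.1595]), array([ 0.3969, -0.3596,  0.1631]), array([ 0.4059, -0.353 ,  0.1575]), array([ 0.4147, -0.3505,  0.1409])]
136 [[nan nan nan]
 [nan nan nan]
 [nan nan nan]]
62 [[ 0.3442 -0.3729  0.149 ]
 [ 0.384  -0.3685  0.1525]
 [ 0.3859 -0.3651  0.1796]]
[array([ 0.4045, -0.3591,  0.1803]), array([ 0.4023, -0.3508,  0.1807]), array([ 0.3985, -0.3597,  0.1904]), array([ 0.4052, -0.3546,  0.1779])]
```

```bash
python3 - <<'E'
from h import *
for X in ([.4296,-.3493,.20],[.345,-.3645,.20],[.345,-.3645,.136]): print(X,shift(X))
E
```

```text
[0.4296, -0.3493, 0.2] [-0.0234 -0.0003 -0.0402]
[0.345, -0.3645, 0.2] [ 0.0513  0.     -0.0828]
[0.345, -0.3645, 0.136] [ 0.083   0.0004 -0.0272]
```

Request:
drive_tool(
  motion=[
    {"x":-0.0235,"y":0,"z":-0.04,"spin":0,"hand":1},
    {"x":-0.0235,"y":0,"z":-0.04,"spin":0,"hand":1},
    {"x":0.015,"y":0,"z":-0.062,"spin":0,"hand":1},
    {"x":0.051,"y":0,"z":-0.083,"spin":0,"hand":1},
    {"x":0.068,"y":0,"z":-0.055,"spin":0,"hand":1},
    {"x":0.083,"y":0,"z":-0.027,"spin":0,"hand":1},
    {"x":0.083,"y":0,"z":-0.027,"spin":0,"hand":1},
  ],
)

```text
clock: 31.98
tool_pos: [0.3442, -0.3635, 0.1339]
eef_rot: [-3.139, 0.517, -2.959]
contact_force: [0.4, 0.5, 0.7]
gripper_width: -0.0004
```

```bash
python3 - <<'E'
from h import *
ft();cap("scene","s31");crop("s31",140,100,120,170,4)
for X in ([.38,-.358,.136],[.40,-.3545,.136],[.42,-.351,.137],[.436,-.348,.138]): print(X,shift(X))
E
```

```text
t 31.975 q [-1.149  0.094 -0.475  0.866  0.5   -1.296] pos [ 0.3442 -0.3635  0.1339] R [-3.1394  0.5172 -2.9595] F [0.4 0.5 0.7] w -0.0004
F tool [-0.8  0.4 -0.4] T [0.03 0.41 0.01] above mouth 0.1372 tilt [ 0.487  0.087 -0.869]
[0.38, -0.358, 0.136] [-0.0313 -0.0001  0.0173]
[0.4, -0.3545, 0.136] [-0.0489 -0.0003  0.0274]
[0.42, -0.351, 0.137] [-0.0671 -0.0004  0.0365]
[0.436, -0.348, 0.138] [-0.0817 -0.0004  0.0437]
```

View pics/s31_c140_100.png

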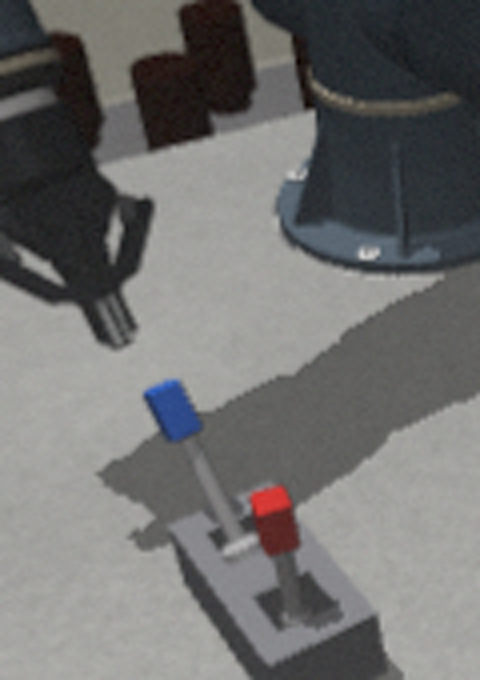

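Push slowly in steps, checking partway.

Request:
drive_tool(
  motion=[
    {"x":-0.02,"y":0,"z":0.011,"spin":0,"hand":1},
    {"x":-0.031,"y":0,"z":0.0173,"spin":0,"hand":1},
    {"x":-0.04,"y":0,"z":0.0223,"spin":0,"hand":1},
    {"x":-0.049,"y":0,"z":0.0274,"spin":0,"hand":1},
  ],
)

```text
clock: 32.52
tool_pos: [0.4006, -0.3542, 0.1363]
eef_rot: [-3.137, 0.518, -2.958]
contact_force: [-1.0, -0.8, -0.0]
gripper_width: -0.0
```

```bash
python3 - <<'E'
from h import *
ft();cap("scene","s32");crop("s32",140,100,120,170,4)
for X in ([.42,-.351,.137],[.436,-.348,.138]): print(X,shift(X))
E
```

```text
t 32.525 q [-1.026  0.109 -0.456  0.802  0.48  -1.158] pos [ 0.4006 -0.3542  0.1363] R [-3.1365  0.518  -2.9576] F [-1.  -0.8 -0. ] w -0.0
F tool [ 1.  -0.6 -0.5] T [-0.03  0.52 -0.04] above mouth 0.1108 tilt [ 0.488  0.086 -0.869]
[0.42, -0.351, 0.137] [-0.0167 -0.0004  0.0087]
[0.436, -0.348, 0.138] [-0.0314 -0.0003  0.0159]
```

View pics/s32_c140_100.png

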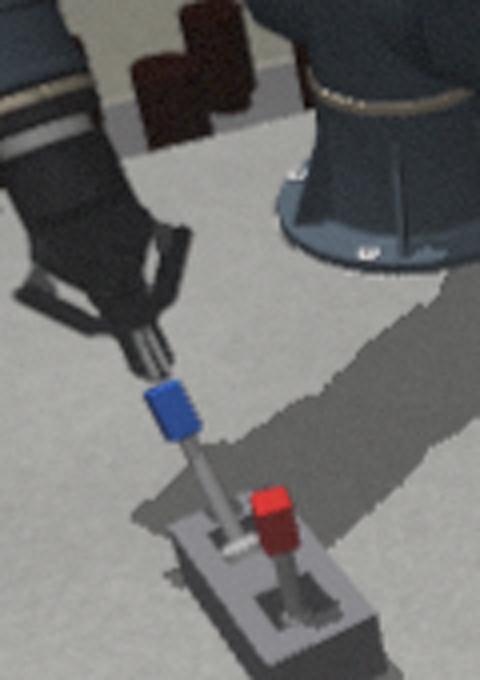

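Request:
drive_tool(
  motion=[
    {"x":-0.008,"y":0,"z":0.0045,"spin":0,"hand":1},
    {"x":-0.0165,"y":0,"z":0.009,"spin":0,"hand":1},
    {"x":-0.0165,"y":0,"z":0.009,"spin":0,"hand":1},
  ],
)

```text
clock: 32.95
tool_pos: [0.4221, -0.3537, 0.1411]
eef_rot: [-3.128, 0.523, -2.953]
contact_force: [-18.1, -2.6, 42.7]
gripper_width: 0.0002
```

```bash
python3 - <<'E'
from h import *
ft();cap("scene","s33");crop("s33",140,100,120,170,4);cap("wrist","w33");crop("w33",260,100,130,160,4)
for X in ([.42,-.351,.137],[.436,-.348,.138]): print(X,shift(X))
E
```

```text
t 32.95 q [-0.986  0.115 -0.44   0.782  0.472 -1.114] pos [ 0.4221 -0.3537  0.1411] R [-3.1276  0.5227 -2.9534] F [-18.1  -2.6  42.7] w 0.0002
F tool [ -5.5   0.2 -46.1] T [-0.18 -0.43 -0.01] above mouth 0.1043 tilt [ 0.493  0.08  -0.866]
[0.42, -0.351, 0.137] [0.0031 0.003  0.0027]
[0.436, -0.348, 0.138] [-0.0115  0.003   0.01  ]
```

View pics/s33_c140_100.png

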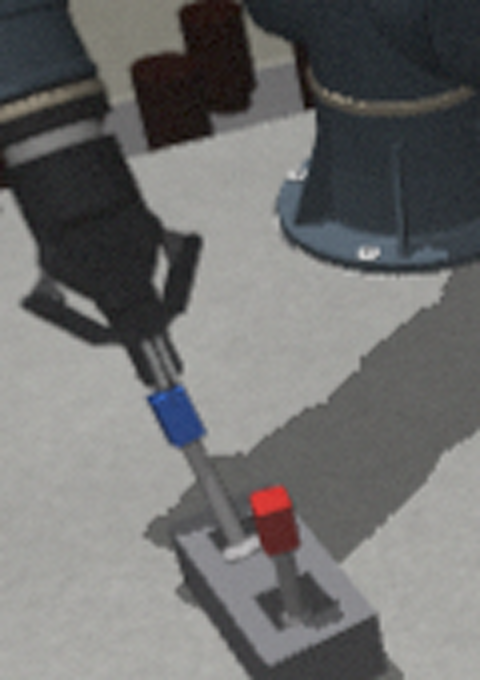

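View pics/w33_c260_100.png

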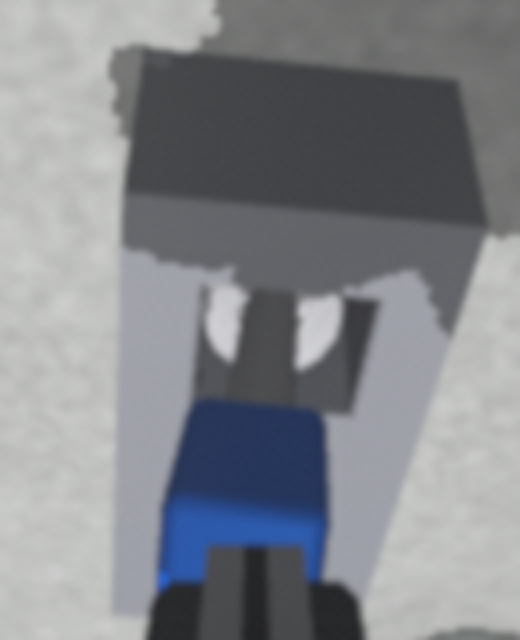

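Request:
drive_tool(
  motion=[
    {"x":0.0,"y":0,"z":-0.012,"spin":0,"hand":0.5},
    {"x":0.003,"y":0.0,"z":-0.02,"spin":0,"hand":0.4},
    {"x":0.006,"y":0.0,"z":-0.02,"spin":0,"hand":0.4},
    {"x":0.006,"y":0.0,"z":-0.02,"spin":0,"hand":0.4},
  ],
)

```text
clock: 33.55
tool_pos: [0.4065, -0.3559, 0.1545]
eef_rot: [-3.129, 0.522, -2.955]
contact_force: [-0.3, 0.4, -0.0]
gripper_width: 0.0512
```

```bash
python3 - <<'E'
from h import *
ft();cap("scene","s34");crop("s34",140,100,120,170,4);cap("wrist","w34");crop("w34",220,100,200,170,4)
E
```

```text
t 33.55 q [-1.018  0.097 -0.423  0.835  0.479 -1.148] pos [ 0.4065 -0.3559  0.1545] R [-3.1293  0.5221 -2.9548] F [-0.3  0.4 -0. ] w 0.0512
F tool [ 0.2  0.4 -0.1] T [ 0.    0.39 -0.  ] above mouth 0.1238 tilt [ 0.492  0.081 -0.867]
```

View pics/w34_c220_100.png

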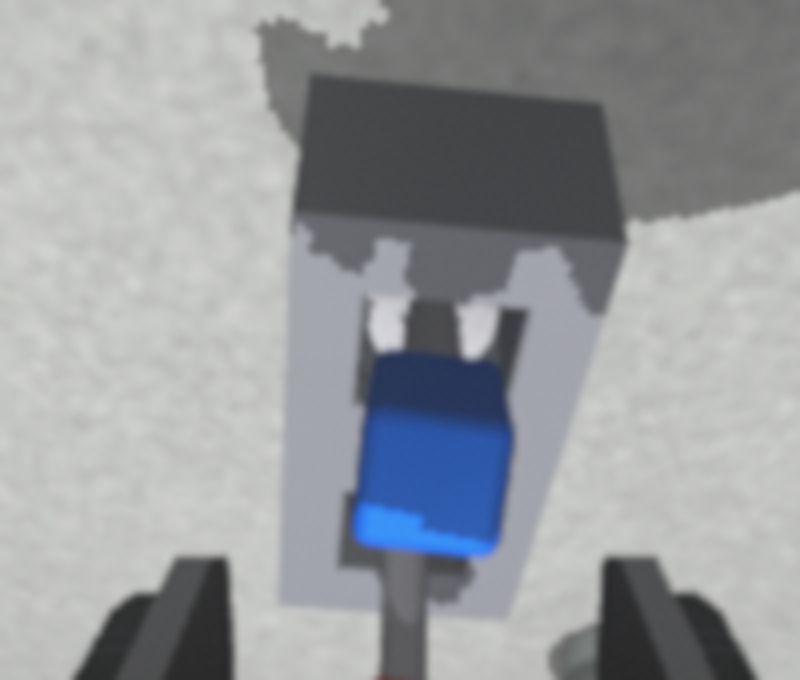

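View pics/s34_c140_100.png

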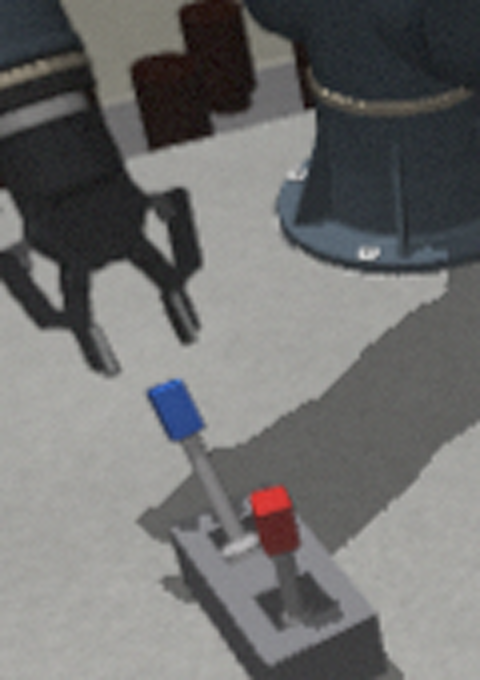

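```bash
python3 - <<'E'
from h import *
W,p=cloud("w34");p=p.astype(int);m=(p[...,2]-p[...,0]>50);m[:185]=0;m[242:]=0;m[:,:305]=0;m[:,352:]=0
P=W[m];P=P[~np.isnan(P[:,0])]
s=telemetry.read_state();R=Ro.from_euler('xyz',s['eef_rot']).as_matrix();L=(P-s['tool_pos'])@R
print(np.percentile(L,[2,25,50,75,98],axis=0).round(4))
T=L[(P[:,2]>np.percentile(P[:,2],40))];print(T.mean(0))
v,u=np.nonzero(m);ok=~np.isnan(W[m][:,0])
# top face pixels rows>203
tf=W[m][(v>=205)];tf=tf[~np.isnan(tf[:,0])];c=tf.mean(0);U,S,V=np.linalg.svd(tf-c);print('top face c world',c,'tool',(c-s['tool_pos'])@R,'normal',V[2],'S',S)
E
```

```text
[[-0.0716 -0.0097 -0.0123]
 [ 0.0055 -0.004  -0.0115]
 [ 0.0115  0.0021 -0.011 ]
 [ 0.0175  0.0077 -0.0104]
 [ 0.0224  0.0132  0.1403]]
[ 0.00724622  0.00177417 -0.01112896]
top face c world [ 0.39597111 -0.35579073  0.15622913] tool [ 0.00833791  0.00203744 -0.0066273 ] normal [-0.49725374 -0.13858009 -0.85646616] S [1.08290053 0.24215297 0.19173025]
```

Request:
drive_tool(
  motion=[
    {"x":0.0115,"y":0.002,"z":0.0,"spin":0,"hand":0.4},
    {"x":0.0115,"y":0.002,"z":0.015,"spin":0,"hand":0.4},
    {"x":0.0115,"y":0.002,"z":0.029,"spin":0,"hand":0.4},
    {"x":0.0115,"y":0.002,"z":0.029,"spin":0,"hand":0.6},
    {"x":0.0115,"y":0.002,"z":0.029,"spin":0,"hand":1},
    {"x":0.0115,"y":0.002,"z":0.029,"spin":0,"hand":1},
  ],
  newtons=25,
)

```text
clock: 34.4
tool_pos: [0.4106, -0.3537, 0.1241]
eef_rot: [-3.129, 0.522, -2.955]
contact_force: [-0.6, -0.2, 0.2]
gripper_width: 0.0236
```

```bash
python3 - <<'E'
from h import *
ft();R=ax();s=telemetry.read_state();print('grasp',s['tool_pos']-.02*R[:,2],'foot est',s['tool_pos']+.12*R[:,2]);cap("wrist","w35");crop("w35",220,80,200,170,4)
E
```

```text
t 34.4 q [-1.007  0.12  -0.479  0.749  0.477 -1.137] pos [ 0.4106 -0.3537  0.1241] R [-3.1287  0.5222 -2.9546] F [-0.6 -0.2  0.2] w 0.0236
F tool [ 0.5 -0.1 -0.5] T [-0.3   0.78 -0.  ] above mouth 0.0953 tilt [ 0.492  0.08  -0.867]
axes
 [[-0.852 -0.18   0.492]
 [-0.161  0.984  0.08 ]
 [-0.499 -0.011 -0.867]]
grasp [ 0.40072088 -0.35525486  0.14142879] foot est [ 0.46966148 -0.34404395  0.02009656]
```

View pics/w35_c220_80.png

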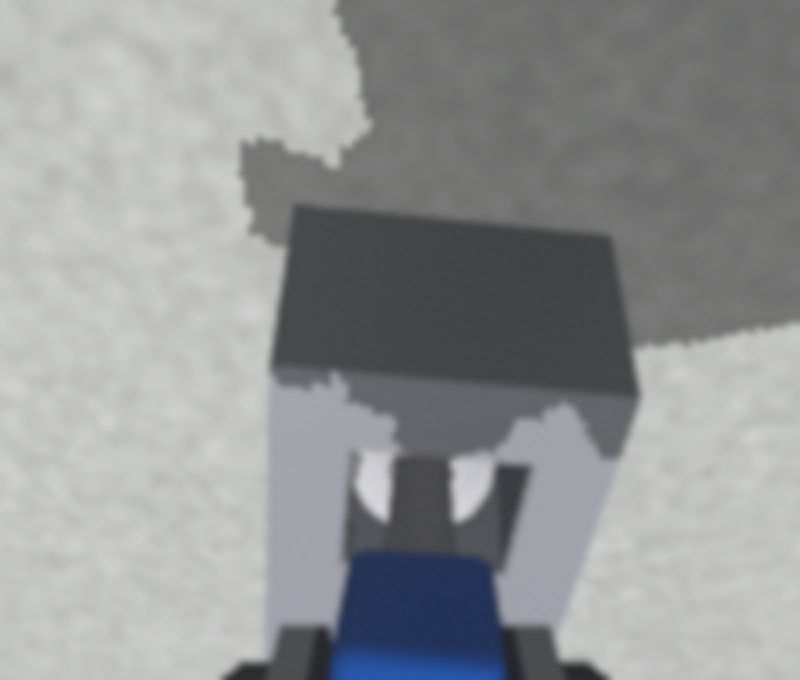

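```bash
python3 - <<'E'
from h import *
R=ax();d=np.array([.983,.183,0])
for s,z in ((.017,.008),(.034,.011),(.05,.012),(.063,.012)): print((R.T@(d*s+[0,0,z])).round(4))
E
```

```text
axes
 [[-0.852 -0.18   0.492]
 [-0.161  0.984  0.08 ]
 [-0.499 -0.011 -0.867]]
[-0.0187 -0.      0.0015]
[-0.035  -0.      0.0074]
[-0.0493  0.      0.0145]
[-0.0606  0.0001  0.021 ]
```

Request:
drive_tool(
  motion=[
    {"x":-0.0095,"y":0,"z":0.0005,"spin":0,"hand":1},
    {"x":-0.0187,"y":0,"z":0.0015,"spin":0,"hand":1},
    {"x":-0.027,"y":0,"z":0.0045,"spin":0,"hand":1},
    {"x":-0.035,"y":0,"z":0.0074,"spin":0,"hand":1},
    {"x":-0.042,"y":0,"z":0.011,"spin":0,"hand":1},
  ],
  newtons=20,
)

```text
clock: 35.08
tool_pos: [0.4534, -0.3466, 0.1373]
eef_rot: [-3.126, 0.525, -2.953]
contact_force: [-6.4, 0.2, 15.5]
gripper_width: 0.0238
```

```bash
python3 - <<'E'
from h import *
ft();R=ax();s=telemetry.read_state();print('grasp',s['tool_pos']-.02*R[:,2]);cap("wrist","w36");crop("w36",220,60,200,190,4);cap("scene","s36");crop("s36",140,100,120,170,4)
E
```

```text
t 35.075 q [-0.923  0.134 -0.433  0.738  0.458 -1.045] pos [ 0.4534 -0.3466  0.1373] R [-3.1258  0.5246 -2.9527] F [-6.4  0.2 15.5] w 0.0238
F tool [ -2.4   1.1 -16.5] T [-0.35  0.16  0.13] above mouth 0.085 tilt [ 0.495  0.079 -0.865]
axes
 [[-0.85  -0.18   0.495]
 [-0.163  0.984  0.079]
 [-0.501 -0.014 -0.865]]
grasp [ 0.44354827 -0.34821675  0.15459713]
```

View pics/w36_c220_60.png

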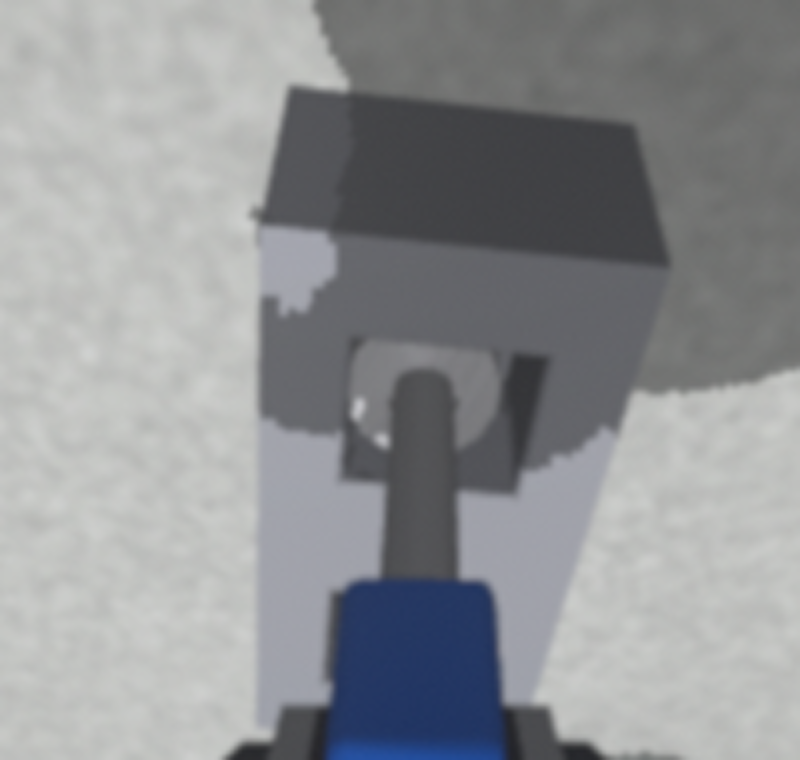

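View pics/s36_c140_100.png

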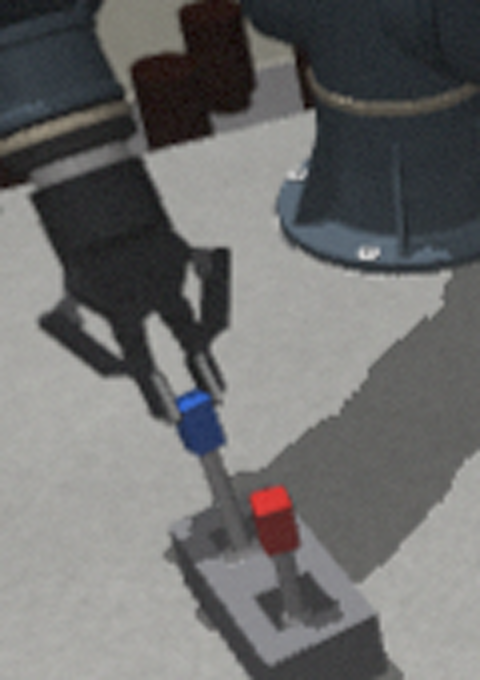

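Request:
drive_tool(
  motion=[
    {"x":-0.005,"y":0,"z":-0.002,"spin":0,"hand":1},
    {"x":-0.011,"y":0,"z":0.001,"spin":0,"hand":1},
    {"x":-0.017,"y":0,"z":0.004,"spin":0,"hand":1},
    {"x":-0.022,"y":0,"z":0.0065,"spin":0,"hand":1},
    {"x":-0.022,"y":0,"z":0.0065,"spin":0,"hand":1},
  ],
  newtons=20,
)

```text
clock: 35.8
tool_pos: [0.476, -0.3421, 0.1424]
eef_rot: [-3.126, 0.525, -2.952]
contact_force: [-0.4, 0.1, -3.3]
gripper_width: 0.0231
```

```bash
python3 - <<'E'
from h import *
ft();R=ax();s=telemetry.read_state();print('grasp',s['tool_pos']-.02*R[:,2]);cap("wrist","w37");crop("w37",220,40,200,190,4);cap("scene","s37");crop("s37",140,100,120,170,4)
E
```

```text
t 35.8 q [-0.88   0.146 -0.407  0.733  0.446 -1.   ] pos [ 0.476  -0.3421  0.1424] R [-3.1261  0.5246 -2.9517] F [-0.4  0.1 -3.3] w 0.0231
F tool [1.9 0.3 2.7] T [-0.04  1.06  0.05] above mouth 0.0779 tilt [ 0.495  0.079 -0.865]
axes
 [[-0.85  -0.181  0.495]
 [-0.163  0.983  0.079]
 [-0.501 -0.013 -0.865]]
grasp [ 0.46607402 -0.34367023  0.15974726]
```

View pics/w37_c220_40.png

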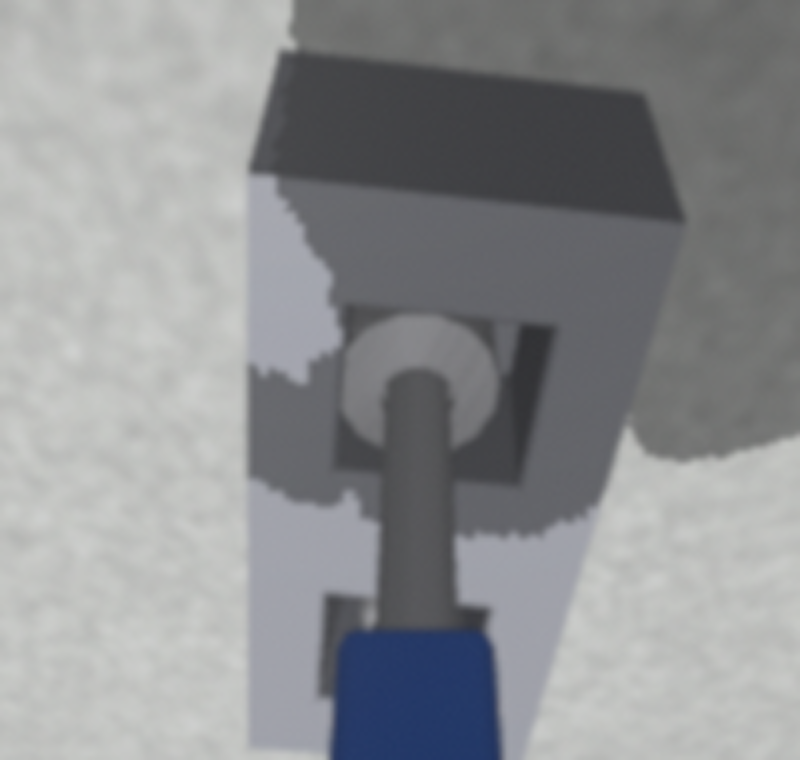

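View pics/s37_c140_100.png

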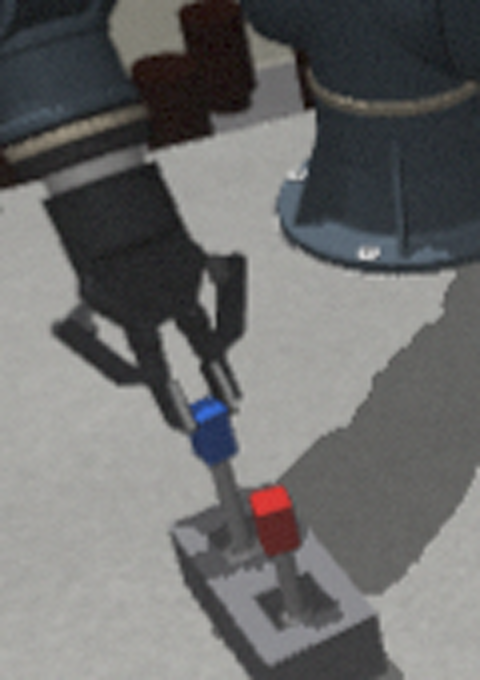

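```bash
python3 - <<'E'
from ka import *
ka("w37",40+382/4); 
ka("w36",60+400/4)
# reference: compare scene projection of upright key at foot
for f in ([.462,-.342],[.466,-.342]):
    a=proj("s37",np.array([[*f,.175],[*f,.135],[*f,.05]]));print(((a-[140,100])*4).round(0).tolist())
W,p=cloud("w37");p=p.astype(int);m=(p[...,2]-p[...,0]>30);m[:195]=0;m[260:]=0;m[:,:295]=0;m[:,350:]=0
P=W[m];P=P[~np.isnan(P[:,0])];print(len(P),np.percentile(P,[2,50,98],axis=0).round(4).tolist())
# shaft front line
for v in (140,150,160,170,180,190): print(v,W[v,325].round(4))
E
```

```text
0.108 a= 0.545
0.113 a= 0.515
0.108 a= 0.31
0.113 a= 0.29
[[212.0, 410.0], [223.0, 455.0], [245.0, 544.0]]
[[214.0, 413.0], [225.0, 458.0], [247.0, 547.0]]
2613 [[0.4443, -0.3585, 0.1405], [0.4473, -0.3476, 0.1649], [0.4544, -0.3366, 0.1778]]
140 [ 0.4585 -0.3458  0.0662]
150 [ 0.4577 -0.3458  0.0805]
160 [ 0.457  -0.3458  0.0934]
170 [ 0.4563 -0.3458  0.1052]
180 [ 0.4547 -0.346   0.1172]
190 [ 0.4541 -0.346   0.1273]
```

Request:
drive_tool(
  motion=[
    {"x":-0.0045,"y":0,"z":0.0025,"spin":0,"hand":1},
    {"x":-0.009,"y":0,"z":0.005,"spin":0,"hand":1},
    {"x":-0.0075,"y":0,"z":0.0075,"spin":0,"hand":1},
  ],
  newtons=20,
)

```text
clock: 36.28
tool_pos: [0.4862, -0.3404, 0.1399]
eef_rot: [-3.126, 0.525, -2.951]
contact_force: [-0.9, 1.0, 13.7]
gripper_width: 0.0234
```

```bash
python3 - <<'E'
from h import *
ft();R=ax();s=telemetry.read_state();print('grasp',s['tool_pos']-.02*R[:,2]);cap("wrist","w38")
W,p=cloud("w38")
for v in (140,150,160,170,180,190): print(v,W[v,325].round(4))
E
```

```text
t 36.275 q [-0.861  0.156 -0.402  0.718  0.441 -0.981] pos [ 0.4862 -0.3404  0.1399] R [-3.1256  0.5251 -2.9513] F [-0.9  1.  13.7] w 0.0234
F tool [ -6.3   0.9 -12.2] T [ 0.11 -0.88  0.03] above mouth 0.0706 tilt [ 0.495  0.079 -0.865]
axes
 [[-0.85  -0.181  0.495]
 [-0.164  0.983  0.079]
 [-0.501 -0.014 -0.865]]
grasp [ 0.47633563 -0.34198164  0.15722676]
140 [ 0.4619 -0.3454  0.0736]
150 [ 0.4622 -0.3452  0.0857]
160 [ 0.4613 -0.3452  0.0982]
170 [ 0.4613 -0.3451  0.1089]
180 [ 0.4615 -0.345   0.1184]
190 [ 0.4611 -0.3449  0.1279]
```

Request:
drive_tool(
  motion=[
    {"x":0,"y":0,"z":0,"spin":0,"hand":0.72},
    {"x":0,"y":0,"z":0,"spin":0,"hand":0.71},
    {"x":0,"y":0,"z":0,"spin":0,"hand":0.7},
    {"x":0,"y":0,"z":0,"spin":0,"hand":0.69},
    {"x":0,"y":0,"z":0,"spin":0,"hand":0.68},
  ],
  newtons=20,
)

```text
clock: 36.95
tool_pos: [0.4864, -0.3406, 0.1401]
eef_rot: [-3.125, 0.526, -2.951]
contact_force: [-0.2, 0.2, 0.2]
gripper_width: 0.0275
```

```bash
python3 - <<'E'
from h import *
ft();cap("wrist","w39");crop("w39",220,40,200,190,4)
W,p=cloud("w39")
for v in (140,150,160,170,180,190): print(v,W[v,325].round(4))
E
```

```text
t 36.95 q [-0.862  0.156 -0.403  0.717  0.442 -0.981] pos [ 0.4864 -0.3406  0.1401] R [-3.1252  0.5259 -2.951 ] F [-0.2  0.2  0.2] w 0.0275
F tool [ 0.   0.3 -0.3] T [-0.07  0.47 -0.01] above mouth 0.0706 tilt [ 0.496  0.079 -0.865]
140 [ 0.4619 -0.3456  0.074 ]
150 [ 0.4616 -0.3455  0.0868]
160 [ 0.4625 -0.3452  0.0972]
170 [ 0.4618 -0.3452  0.1086]
180 [ 0.4628 -0.3449  0.1174]
190 [ 0.4618 -0.345   0.1275]
```

View pics/w39_c220_40.png

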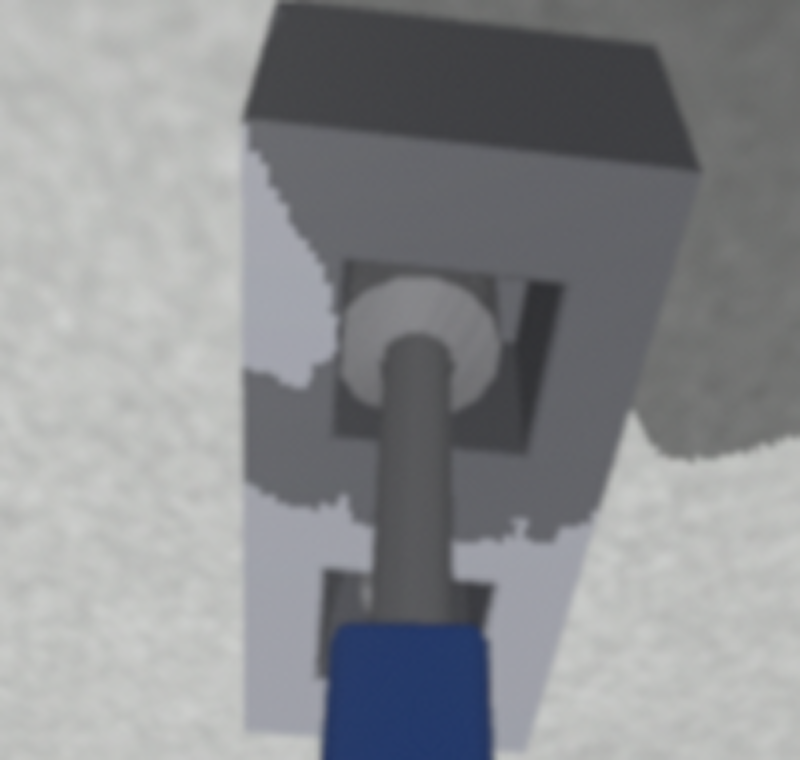

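Request:
drive_tool(
  motion=[
    {"x":0,"y":0,"z":0,"spin":0,"hand":0.65},
    {"x":0,"y":0,"z":0,"spin":0,"hand":0.6},
    {"x":0,"y":0,"z":0,"spin":0,"hand":0.5},
    {"x":0,"y":0,"z":0,"spin":0,"hand":0.4},
    {"x":0,"y":0,"z":0,"spin":0,"hand":0.3},
  ],
)

```text
clock: 37.62
tool_pos: [0.4864, -0.3406, 0.1401]
eef_rot: [-3.125, 0.526, -2.951]
contact_force: [-0.0, 0.2, 0.4]
gripper_width: 0.0597
```

```bash
python3 - <<'E'
from h import *
ft();cap("wrist","w40");crop("w40",200,40,240,240,3);cap("scene","s40");crop("s40",140,100,120,170,4)
W,p=cloud("w40")
for v in (140,150,160,170,180,190): print(v,W[v,325].round(4))
E
```

```text
t 37.625 q [-0.862  0.156 -0.403  0.717  0.442 -0.981] pos [ 0.4864 -0.3406  0.1401] R [-3.1252  0.5259 -2.9511] F [-0.   0.2  0.4] w 0.0597
F tool [-0.2  0.2 -0.3] T [-0.05  0.48 -0.03] above mouth 0.0706 tilt [ 0.496  0.079 -0.865]
140 [ 0.4628 -0.3455  0.0728]
150 [ 0.4614 -0.3456  0.0871]
160 [ 0.4621 -0.3453  0.0976]
170 [ 0.4619 -0.3452  0.1084]
180 [ 0.4618 -0.3451  0.1184]
190 [ 0.4614 -0.3451  0.1279]
```

View pics/w40_c200_40.png

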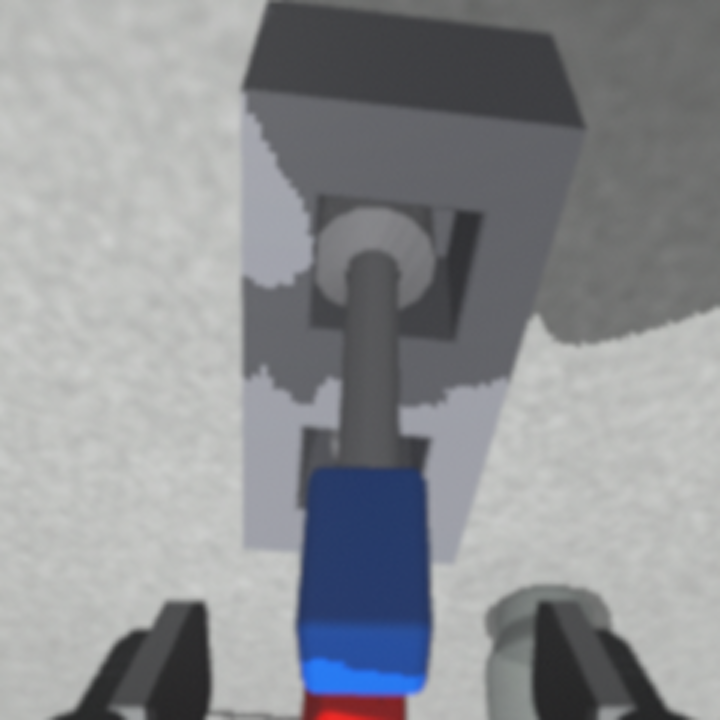

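View pics/s40_c140_100.png

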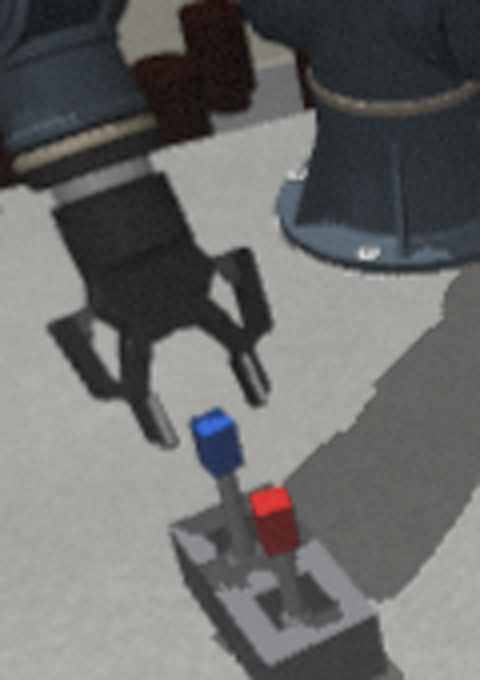

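Request:
drive_tool(
  motion=[
    {"x":0,"y":0,"z":-0.02,"spin":0,"hand":0.2},
    {"x":0,"y":0,"z":-0.05,"spin":0,"hand":0.2},
    {"x":0,"y":0,"z":-0.09,"spin":0,"hand":0.2},
    {"x":0,"y":0,"z":-0.13,"spin":0,"hand":0.2},
    {"x":0,"y":0,"z":-0.16,"spin":0,"hand":0.2},
  ],
)

```text
clock: 38.35
tool_pos: [0.4065, -0.3535, 0.2801]
eef_rot: [-3.124, 0.526, -2.951]
contact_force: [-0.8, -0.6, -0.6]
gripper_width: 0.0682
```

```bash
python3 - <<'E'
from h import *
ft();cap("wrist","w41");cap("scene","s41");cap("top","t41");crop("s41",140,100,120,170,4);crop("t41",400,180,110,110,5)
W,p=cloud("t41");p=p.astype(int);m=(p[...,2]-p[...,0]>50);m[:230]=0;m[280:]=0;m[:,:440]=0;m[:,480:]=0
P=W[m];P=P[~np.isnan(P[:,0])];print(len(P),np.percentile(P,[2,50,98],axis=0).round(4).tolist())
W,p=cloud("w41");p=p.astype(int);m=(p[...,2]-p[...,0]>50);m[:120]=0;m[300:]=0;m[:,:280]=0;m[:,370:]=0
P=W[m];P=P[~np.isnan(P[:,0])];T=P[P[:,2]>.165];print(len(P),len(T),T.mean(0),P[:,2].max())
E
```

```text
t 38.35 q [-1.016  0.038 -0.167  1.144  0.482 -1.148] pos [ 0.4065 -0.3535  0.2801] R [-3.1239  0.5264 -2.9506] F [-0.8 -0.6 -0.6] w 0.0682
F tool [ 1.1 -0.4  0.1] T [0.05 0.42 0.02] above mouth 0.2323 tilt [ 0.497  0.078 -0.864]
98 [[0.4565, -0.3556, 0.1722], [0.4679, -0.3447, 0.1755], [0.4793, -0.3346, 0.1786]]
752 444 [ 0.46500602 -0.3461568   0.17330879] 0.17670979141614432
```

View pics/s41.png

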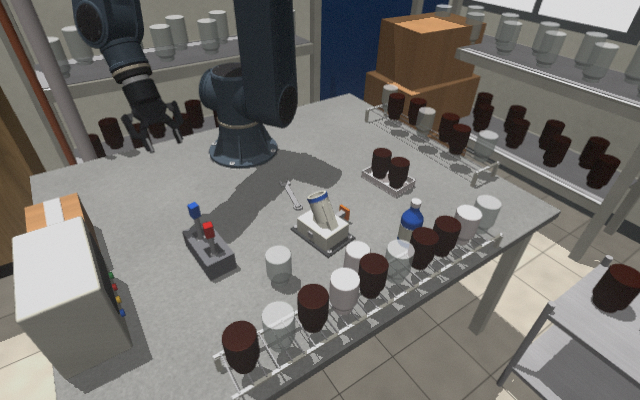

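View pics/t41.png

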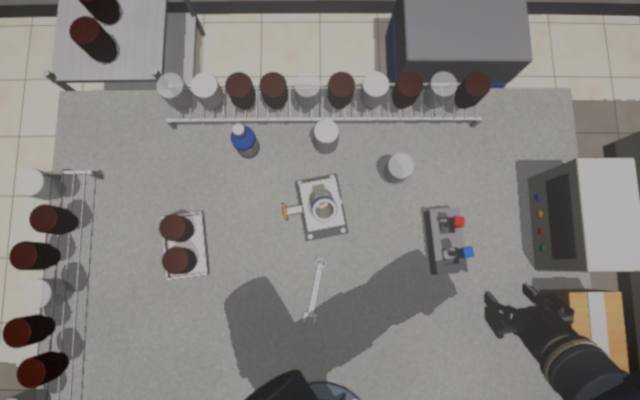

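View pics/s41_c140_100.png

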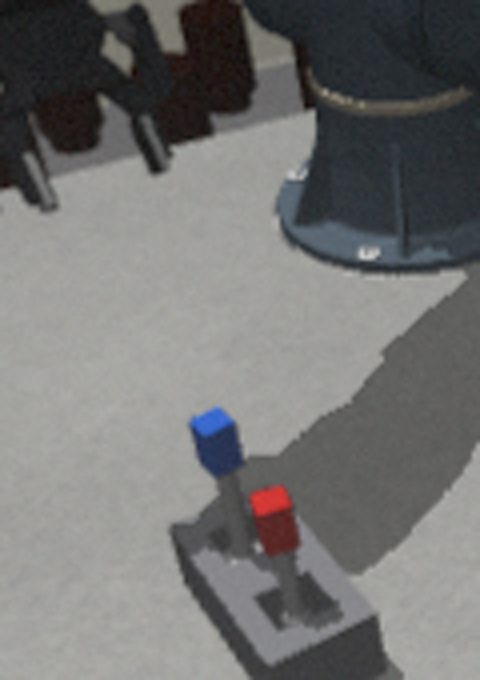

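```bash
python3 - <<'E'
from h import *
print(shift([.497,-.030,.28]))
E
```

```text
[-0.1297  0.3025  0.0693]
```

Request:
drive_tool(
  motion=[
    {"x":-0.13,"y":0.302,"z":0.069,"spin":0,"hand":0.2},
    {"x":-0.13,"y":0.302,"z":0.069,"spin":0,"hand":0.2},
    {"x":-0.13,"y":0.302,"z":0.069,"spin":0,"hand":0.2},
    {"x":-0.13,"y":0.302,"z":0.069,"spin":0,"hand":0.2},
    {"x":-0.13,"y":0.302,"z":0.069,"spin":0,"hand":0.2},
    {"x":-0.13,"y":0.302,"z":0.069,"spin":0,"hand":0.2},
    {"x":-0.13,"y":0.302,"z":0.069,"spin":0,"hand":0.2},
    {"x":-0.13,"y":0.302,"z":0.069,"spin":0,"hand":0.2},
  ],
)

```text
clock: 39.5
tool_pos: [0.497, -0.0304, 0.2796]
eef_rot: [-3.123, 0.526, -2.95]
contact_force: [0.5, -0.6, 0.5]
gripper_width: 0.0683
```

```bash
python3 - <<'E'
from h import *
ft();ax();cap("wrist","w42");crop("w42",280,100,90,110,6)
E
```

```text
t 39.5 q [-0.173 -0.281 -0.475  0.874  0.162 -0.318] pos [ 0.497  -0.0304  0.2796] R [-3.1229  0.5257 -2.9502] F [ 0.5 -0.6  0.5] w 0.0683
F tool [-0.6 -0.7 -0.2] T [0.02 0.46 0.01] above mouth 0.158 tilt [ 0.496  0.077 -0.865]
axes
 [[-0.849 -0.181  0.496]
 [-0.165  0.983  0.077]
 [-0.502 -0.016 -0.865]]
```

View pics/w42.png

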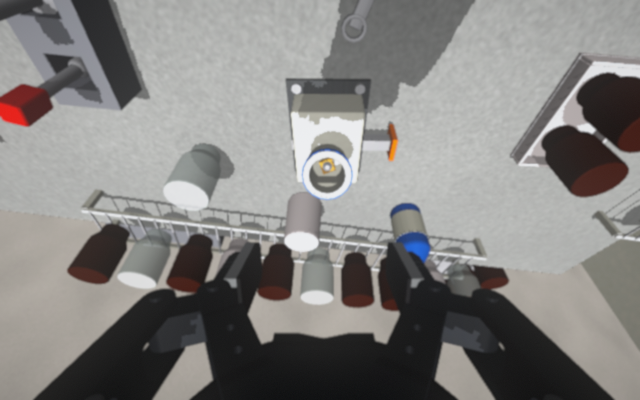

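View pics/w42_c280_100.png

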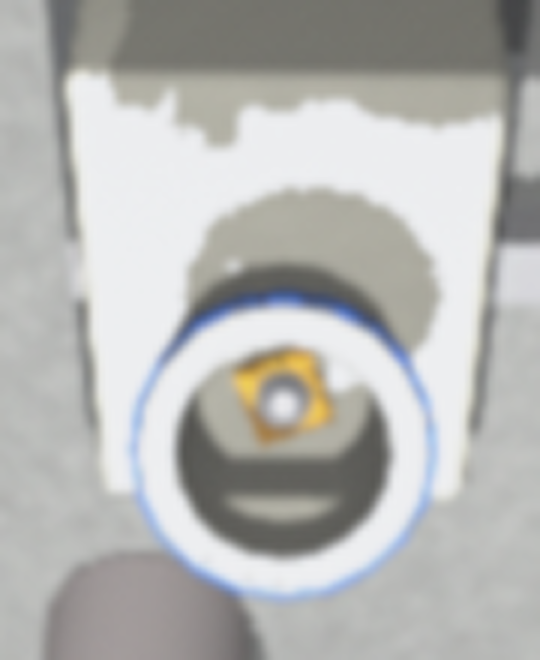

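```bash
python3 - <<'E'
from bench import r
print(r.finish_job())
E
```

```text
the job is handed in; nothing more can be done
None
```

The job is finished and handed in after about 39.5 s of the 72 s allowed. All three steps were done, though the key leaned over once in its hole and I had to stand it up again. The hand-in gives no verdict.

- **Stop bar:** I pushed it until the push force jumped to 37 N with almost no further movement. Top-camera readings put the travel at 45–48 mm, and the end plate stands out about as far as it should when home.
- **Nut:** The moves only allow shifts and spin. To line the gripper up with the sloping bore, I ran the arm against its reach limits, which tilted it 30°. The key went on until it bottomed about 75 mm deep. I turned it clockwise until the torque rose to 1.6 Nm. Two late camera views put the nut at about 1.20 and 1.25 rad; one automatic fit read lower, at 1.15. All are above the required 1.12.
- **Key return:** I stood the key upright by pivoting it against the rack. On the first release it fell over to a lean of about 0.5 rad inside its hole. Two attempts to push it upright failed, the second pressing on the handle top at about 46 N. I then regripped it, stood it up and opened the gripper slowly. The last images show it upright, with its top at 0.1755 m, which puts the foot about 15.5 mm up, on the hole's floor. The gripper is clear of it.
- **Other items:** The jars, pot, bottle, red spare key and wrench look unmoved by eye in the last top and scene images. I did not measure them. At hand-in the arm was clear of everything, with no contact force.

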